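Strip the network unit and close its card bay

ROBOT

A 7-joint arm with a two-finger parallel gripper is mounted at the origin on the work surface. World frame = base frame: x ahead of the robot, y to its left, z up, the work surface at z = 0. Lengths are in mm, angles in rad, forces in N, time in s.
With the tool pointing down it reaches from about 400 to 925 mm from the base axis. Payload 5.6 kg.
Tool frame: the origin (TCP) lies on the centre line of the jaws, within the pads' length; the fingertips stand 14 mm ahead of it and the grasp point (between the pads) lies 5 mm behind it (arm.nose_length is the distance from the TCP to the fingertips, in mm); z points along the fingers, x is the direction in which the jaws open and shut, and the axes are right-handed (so a half turn about z gives the same grasp; the last joint's range is limited). The gripper opens to 85 mm and grips with 20 to 120 N. Pads are 22 mm wide; open, the fingers measure 114 mm over their backs; the gripper's body (76 mm by 85 mm) begins 54 mm behind the grasp point. The pads swing forward as they close: fully open they stand 13 mm farther back than shut.
Start: joints at [-1.387, 0.468, -0.012, 1.603, 0.006, 1.071, -0.056], TCP at [146.2, 633.351, 245.29] pointing down, gripper open.
Joint ranges: [-2.53, 2.53], [-0.31, 2.02], [-1.57, 1.55], [0.28, 2.44], [-1.29, 4.43], [0.15, 1.84], [-2.92, 2.92]. Speed limits (rad/s): [2.57, 2.57, 3.14, 3.14, 3.14, 3.14, 3.14].

INTERFACE

Orientations are given as [roll, pitch, yaw] about the fixed x, y, z axes, in that order (R = Rz(yaw) Ry(pitch) Rx(roll)).
In Python, from bench import arm gives the robot as it stands.
- The arm moves only by the shell command python3 -m inch 'ROWS' [FORCE]. ROWS is a JSON object of lists of equal length, an entry for each row: "linear": the shift along the world's x, y, z in mm, a list of three; "twist": the turn, a rotation vector about the world's x, y, z in degrees, a list of three; "claw": the opening, from 0 (shut) to 1 (fully open). A call has exactly 8 rows; each row is the pose to reach, as a shift and turn from the pose commanded when the call began; what a row does not reach only later rows make up. A row lasts 1/12 s, in which the tool goes at most 41.7 mm and 7.16 degrees, less where a joint would pass 70% of its speed; a pose out of reach is approached as far as the arm can. A call with a gripper value outside its range is refused whole. The fingers move at their own pace and stop on an object; FORCE is the grip in N (left out, the last holds). Time passes only in rows, so rows that repeat a pose let the fingers close, or fill a call up. It gives the time, the measured TCP pose, the force and the opening at its end, in the units of the state.
- arm.sense(): the state, without advancing time (a new reading comes with each control period).
- arm.get_image(name): name is "scene" or "top" or "wrist"; returns the picture (480x640x3 uint8, blue, green, red); there is no depth.
- arm.camera_params(name): a dict with "fx", "fy", "cx", "cy" (pixels), "k1" (the pictures are not rectified: a ray, as slopes to the right and down, at radius r is drawn at 1 + k1 r^2 times it, then the intrinsics apply), "pose" (4x4, takes a point from camera to world coordinates); the wrist camera has in their place "T_tool_cam" (4x4, takes a point from camera to tool coordinates, whose origin is the TCP and whose axes are the tool frame's). Camera axes: x right, y down, z forward; pixel columns grow to the right and rows downward; lengths in mm; the calibration is good to about 2 mm. A picture is of the moment at which its call begins: read the wrist's pose just before it. camera_params takes no time and is no camera call.
- arm.sign_off(): hands the job in, once; it reports no verdict.
Trained networks look in the newest picture that a camera, given by its name, has taken for a name from the list of things; names that differ only in an ending like _2 or _b are one class to them, and where a whole thing is asked for, a point or a joint stands for the part that bears it (a point fixed in the world has none). Each returns a list of dicts, best first, with "confidence" (0 to 1); they miss things now and then, are a little off and sometimes report something else, mostly with a low value. They report only what shows in the picture. A call takes as long as a camera call.
- arm.spot_in(name, camera): "bbox" ([centre column, centre row, width, height] in pixels, round what is visible of it).
- arm.place_of(name, camera): "position" ([column, row] in pixels: a listed point, or the origin of a listed thing).
The state is a dict: "clock": time; "joints": joint angles; "qvel": joint speeds; "joint_torque": joint torques, N m; "tool_pos": TCP position; "tcp_rot": TCP orientation; "ft_force": force on the tool from outside, world axes, zero at the start; "ft_torque": the same for the moment, N m; "grip_width": opening from 0.0 (shut) to 1.0 (fully open).
Only numpy, scipy, OpenCV 4.12 (cv2) and the standard library are available. Lean on these libraries where they do the work, as an engineer would, in place of code of your own. Each camera call takes 0.05 s, during which the arm holds its last target.

TASK

Switch the isolator off (push the red toggle fully away), then draw every plug-in card up out of the card bay and put it inside the black tote. When the cards are all in the tote, turn the blue cover over: lever it up on its long edge against the side wall of the card bay and lower it over, without letting it slam, so that it lies flat on the bay's rim with its yellow inside down, square and centred over the opening. Do not disturb the mug, spool and power adapter.

Things in the scene. Friction and masses are not known exactly. Their poses are not given: they have to be found in the camera images.
- chassis: Fixed unit of two bays side by side. Origin: centre of the card bay's underside, on the desk; x along the row of slots, y from card bay to power bay, z up. Card bay: grey open-topped cage, x -108..108, y -55..55 mm, rim at z 85. Its five slots, between black guides (tops at z 78, floor z 20), are at x -76, -38, 0, 38, 76 mm, each 11 mm in x and 90 mm in y.
- bay_rim (a point): Centre of the card bay's opening, at the height of its flat rim (85 mm above the desk). Axes as the chassis. Friction is moderate: unless held, the cover slides down over the rim when it slopes more than roughly 25 to 32 degrees.
- power_top (a point): Centre of the flat top of the power bay, the dark solid block beside the card bay: chassis x -108..108, y 55..200 mm, top 73 mm above the desk. The card bay's outer side wall (chassis y 55) stands 12 mm above this top as a stop for the cover. Axes as the chassis.
- cover: Loose flat cover, 230 (x) x 170 (y) x 8 mm, 0.5 kg, too wide to grasp across; blue, outside with black stripes, inside with a yellow pad. Origin: its centre; z out of the yellow inside. At the start it lies inside up on the power bay, axes as the chassis, one long edge near the card bay's wall, the other overhanging the power bay (chassis y 200) by about 25 mm, 73 mm above the desk.
- cardA: Plug-in card, 58 mm wide (y), 100 mm tall (z), 0.13 kg; green board 7 mm thick (x) with a white top bar 10 mm thick (x) and 14 mm tall. Origin: its centre. At the start it stands in one slot with its axes as the chassis's, its bottom 20 mm and its top 120 mm above the desk. Slot play is 2 mm each side. May be absent.
- cardB: Plug-in card, 58 mm wide (y), 100 mm tall (z), 0.13 kg; green board 7 mm thick (x) with a white top bar 10 mm thick (x) and 14 mm tall. Origin: its centre. At the start it stands in one slot with its axes as the chassis's, its bottom 20 mm and its top 120 mm above the desk. Slot play is 2 mm each side. May be absent.
- cardC: Plug-in card, 58 mm wide (y), 100 mm tall (z), 0.13 kg; green board 7 mm thick (x) with a white top bar 10 mm thick (x) and 14 mm tall. Origin: its centre. At the start it stands in one slot with its axes as the chassis's, its bottom 20 mm and its top 120 mm above the desk. Slot play is 2 mm each side. May be absent.
- cardD: Plug-in card, 58 mm wide (y), 100 mm tall (z), 0.13 kg; green board 7 mm thick (x) with a white top bar 10 mm thick (x) and 14 mm tall. Origin: its centre. At the start it stands in one slot with its axes as the chassis's, its bottom 20 mm and its top 120 mm above the desk. Slot play is 2 mm each side. May be absent.
- cardE: Plug-in card, 58 mm wide (y), 100 mm tall (z), 0.13 kg; green board 7 mm thick (x) with a white top bar 10 mm thick (x) and 14 mm tall. Origin: its centre. At the start it stands in one slot with its axes as the chassis's, its bottom 20 mm and its top 120 mm above the desk. Slot play is 2 mm each side. May be absent.
- tote: Loose black open box, outside 220 (x) x 160 (y) x 70 mm (z), wall and floor 6 mm, 0.9 kg. Origin: centre of its underside on the desk.
- isolator (a joint): Red toggle of the mains isolator, rad: 0 = leaning towards the robot (on), 1.0 = leaning away from the robot (off). It stays where it is left; it is moved by pushing its tip with a few newtons.
- isolator_tip (a point): Centre of the free end of the isolator's red toggle. The toggle swings about a level axis (along the isolator's y), 22 mm above the desk; as it goes from 0 to 1 its end moves away from the robot along the isolator's x.
- isolator_base: Grey block carrying the toggle (a steel stem with a red ball, 26 mm across), fixed to the desk. Origin: centre of its underside; its x axis points away from the robot, the way the toggle is pushed. The ball's centre swings from x -34 to x 34 mm, 83 to 92 mm above the desk.
- mug: White mug, 80 mm across and 90 mm tall, bystander. Origin: centre of its underside.
- spool: Steel wire spool, 68 mm across and 50 mm tall, bystander. Origin: centre of its underside.
- adapter: Black power adapter, 60 x 110 x 35 mm, bystander. Origin: centre of its underside.

How it is judged:
By the outcome, as a careful person would: the job done as asked, in the order asked, and still so for the second after the job is handed in, with the robot touching nothing.
Of cardA, cardB, cardC, cardD, cardE only 3 to 5 are there at a start; the rules pass over those that are not, and their reading is None.
At some moment in a run one of tote, cover may be knocked a few centimetres aside while the robot is not near it.
It also fails if it takes over 210 s, if anything falls off the work surface, if the arm or the gripper's body presses on something with over 40 N, if the wrist force passes 120 N, or if a joint passes its speed limit or range.

## Working session

There is one attempt and no reset: what is moved stays moved. The work goes in short steps, Python scripts to look and compute and a shell command to move; the robot and the scene stay as the last step left them, time stands still between calls to the robot, and variables do not carry over. Pictures are saved under pics/ and viewed, and the job is handed in when it is done.

```bash
ls; mkdir -p pics; python3 - <<'E'
from bench import arm
import cv2
print(arm.sense())
for n in ("scene","top","wrist"):
    cv2.imwrite(f"pics/{n}0.png",arm.get_image(n))
    print(n,arm.camera_params(n))
E
```

```text
pics
{'clock': 0.0, 'joints': array([-1.38701791,  0.46837485, -0.01160091,  1.60364585,  0.0059923 ,
        1.07139796, -0.05628465]), 'qvel': array([-2.48610255e-04,  5.53896882e-04, -6.92225208e-05, -9.42685726e-05,
       -4.14400053e-05,  7.53811894e-05, -1.64093066e-04]), 'joint_torque': array([-1.23776263e-03, -5.32383013e+01,  2.10679136e-02, -2.51297235e+01,
        1.14448933e-02,  7.86777033e-03,  3.03293928e-05]), 'tool_pos': array([146.08830499, 632.81249098, 244.33061176]), 'tcp_rot': array([3.14147358e+00, 1.78752243e-03, 1.34396390e+00]), 'ft_force': array([-0.39635517,  0.4527335 ,  0.3584585 ]), 'ft_torque': array([-0.01477418, -0.02785714, -0.04677457]), 'grip_width': 0.9968341898666742}
scene {'fx': 554.0681653812211, 'fy': 554.0681653812211, 'cx': 322.398385593096, 'cy': 237.0853450435855, 'k1': -0.1315859447468315, 'pose': array([[-4.39597204e-01,  7.61794642e-01, -4.75839491e-01,
         1.13165898e+03],
       [ 8.98152442e-01,  3.67663652e-01, -2.41134047e-01,
         2.81100914e+02],
       [-8.74574000e-03, -5.33378255e-01, -8.45831632e-01,
         1.01
[... 375 characters left out ...]
703e-02,
         1.28632359e+01],
       [ 1.46021033e-02, -7.33663071e-02, -9.97198157e-01,
         1.23948763e+03],
       [ 0.00000000e+00,  0.00000000e+00,  0.00000000e+00,
         1.00000000e+00]])}
wrist {'fx': 424.70947894442554, 'fy': 424.70947894442554, 'cx': 318.9572284277472, 'cy': 242.15802358977646, 'k1': 0.032034513049140186, 'T_tool_cam': array([[ 9.99999749e-01, -4.83846422e-04, -5.16686759e-04,
         4.54344683e-01],
       [ 6.22064967e-04,  9.49003824e-01,  3.15263946e-01,
        -8.07058690e+01],
       [ 3.37798378e-04, -3.15264188e-01,  9.49003887e-01,
        -1.28993807e+02],
       [ 0.00000000e+00,  0.00000000e+00,  0.00000000e+00,
         1.00000000e+00]])}
```

```bash
cat > h.py <<'E'
import numpy as np, cv2
from scipy.spatial.transform import Rotation as R
from bench import arm
def ray(cam,uv,st=None):
    p=arm.camera_params(cam)
    d=np.array([(uv[0]-p['cx'])/p['fx'],(uv[1]-p['cy'])/p['fy']])
    s=d.copy()
    for _ in range(20): s=d/(1+p['k1']*(s@s))
    return campose(cam,st),np.array([s[0],s[1],1.])
def campose(cam,st=None):
    p=arm.camera_params(cam)
    if cam!='wrist': return p['pose']
    st=st or arm.sense()
    T=np.eye(4);T[:3,:3]=R.from_euler('xyz',st['tcp_rot']).as_matrix();T[:3,3]=st['tool_pos']
    return T@p['T_tool_cam']
def at_z(cam,uv,z,st=None):
    T,d=ray(cam,uv,st); w=T[:3,:3]@d; o=T[:3,3]
    return o+w*(z-o[2])/w[2]
def proj(cam,P,st=None):
    p=arm.camera_params(cam);T=np.linalg.inv(campose(cam,st))
    P=np.atleast_2d(P); q=P@T[:3,:3].T+T[:3,3]; s=q[:,:2]/q[:,2:]
    r=(s**2).sum(1,keepdims=True); s=s*(1+p['k1']*r)
    return np.c_[p['cx']+p['fx']*s[:,0],p['cy']+p['fy']*s[:,1]]
def tri(obs):
    A=np.zeros((3,3));b=np.zeros(3)
    for cam,uv in obs:
        T,d=ray(cam,uv); w=T[:3,:3]@d;w/=np.linalg.norm(w);M=np.eye(3)-np.outer(w,w);A+=M;b+=M@T[:3,3]
    return np.linalg.solve(A,b)
E
python3 - <<'E'
from h import *
for c in ("scene","top"):
    for n in ["bay_rim","power_top","cover","tote","isolator_tip","isolator_base","mug","spool","adapter","chassis","cardA"]:
        r=arm.place_of(n,c)
        print(c,n,[(np.round(x['position']).tolist(),round(x['confidence'],2)) for x in r[:6]])
E
```

```text
scene bay_rim [([360.0, 213.0], 0.59), ([301.0, 180.0], 0.57)]
scene power_top []
scene cover [([356.0, 211.0], 0.88), ([305.0, 207.0], 0.68)]
scene tote [([200.0, 150.0], 0.81), ([308.0, 320.0], 0.37)]
scene isolator_tip [([502.0, 247.0], 0.75), ([304.0, 205.0], 0.27)]
scene isolator_base [([490.0, 275.0], 0.57)]
scene mug [([462.0, 340.0], 0.78)]
scene spool [([208.0, 271.0], 0.68)]
scene adapter [([305.0, 323.0], 0.81)]
scene chassis [([306.0, 206.0], 0.75)]
scene cardA [([319.0, 163.0], 0.6)]
top bay_rim [([354.0, 261.0], 0.64)]
top power_top []
top cover [([296.0, 259.0], 0.95)]
top tote [([458.0, 280.0], 0.83)]
top isolator_tip [([183.0, 275.0], 0.71)]
top isolator_base [([186.0, 259.0], 0.83)]
top mug [([193.0, 203.0], 0.67), ([355.0, 262.0], 0.3)]
top spool [([384.0, 179.0], 0.87), ([186.0, 262.0], 0.66)]
top adapter [([302.0, 171.0], 0.65), ([353.0, 235.0], 0.24)]
top chassis [([349.0, 262.0], 0.88), ([182.0, 271.0], 0.2)]
top cardA [([351.0, 296.0], 0.64)]
```

```bash
python3 - <<'E'
from h import *
im=cv2.imread('pics/top0.png')
cv2.imwrite('pics/z0.png',cv2.resize(im[200:330,240:390],None,fx=5,fy=4.6,interpolation=cv2.INTER_CUBIC)[:, :] if 0 else cv2.resize(im[195:315,245:395],(750,600),interpolation=cv2.INTER_CUBIC))
im=cv2.imread('pics/scene0.png')
cv2.imwrite('pics/z1.png',cv2.resize(im[130:290,240:440],(750,600),interpolation=cv2.INTER_CUBIC))
E
cat >> h.py <<'E'
def fit(world,local):
    w=np.array(world)[:,:2];l=np.array(local,float)
    cw,cl=w.mean(0),l.mean(0); H=(l-cl).T@(w-cw)
    a=np.arctan2(H[0,1]-H[1,0],H[0,0]+H[1,1]);Rm=np.array([[np.cos(a),-np.sin(a)],[np.sin(a),np.cos(a)]])
    t=cw-Rm@cl; return t,a,np.round(l@Rm.T+t-w,1)
E
python3 - <<'E'
from h import *
u=lambda p:(245+p[0]/5-.4,195+p[1]/5-.4)
c=[at_z('top',u(p),85) for p in [(445,125),(663,142),(413,553),(637,573)]]
print('chassis',fit(c,[(108,55),(108,-55),(-108,55),(-108,-55)]))
us=lambda p:(240+p[0]/3.75-.4,130+p[1]/3.75-.4)
c=[at_z('scene',us(p),85) for p in [(250,38),(408,110),(45,292),(212,370)]]
print('chassis scene',fit(c,[(-108,-55),(-108,55),(108,-55),(108,55)]))
c=[at_z('top',u(p),81) for p in [(107,70),(443,102),(400,558),(58,524)]]
print('cover',fit(c,[(115,85),(115,-85),(-115,-85),(-115,85)]))
for q in [((497,188),(618,196)),((480,423),(602,434)),((472,502),(596,512))]:
    print('card top',np.round((at_z('top',u(q[0]),120)+at_z('top',u(q[1]),120))/2,1))
c=[at_z('top',p,70) for p in [(435,235),(505,241),(499.5,327),(429,319)]]
print('tote',fit(c,[(110,80),(110,-80),(-110,-80),(-110,80)]))
for cam in('top','scene'):
    im=cv2.imread(f'pics/{cam}0.png').astype(int)
    m=(im[...,2]>120)&(im[...,1]<60)&(im[...,0]<60)
    y,x=np.nonzero(m); print(cam,x.mean(),y.mean(),m.sum()); 
    globals()[cam]=(x.mean(),y.mean())
print('ball',tri([('top',top),('scene',scene)]),at_z('top',top,83))
b=tri([('top',(186,259)),('scene',(490,275))]);print('base',b,at_z('top',(186,259),0))
E
```

```text
chassis (array([504.20839687, -88.30843166]), np.float64(-0.06456557341525714), array([[ 0.9, -0.1],
       [ 1.1, -0.4],
       [-1.7, -0.3],
       [-0.2,  0.8]]))
chassis scene (array([505.87362049, -83.59901998]), np.float64(-0.08259903155695508), array([[-1.3, -0.9],
       [-2.4,  0.6],
       [ 0. , -1.6],
       [ 3.6,  1.8]]))
cover (array([520.10820692,  55.05732585]), np.float64(-0.0861090359265401), array([[ 1.2,  0. ],
       [ 0.7, -0.2],
       [-0.7,  0.2],
       [-1.2, -0. ]]))
card top [578.8 -93.6 120. ]
card top [464.4 -86.1 120. ]
card top [426.8 -82.9 120. ]
tote (array([ 467.09959996, -377.78743274]), np.float64(-0.0841818467437747), array([[ 3.4, -8.9],
       [ 3. ,  8. ],
       [-1.3,  8.2],
       [-5.1, -7.4]]))
top 175.93023255813952 273.4651162790698 43
scene 504.12 245.52 50
ball [475.81166781 347.80470369  89.73731827] [476.22597927 348.06388426  83.        ]
base [512.22476279 343.9100477   25.59293   ] [513.826731   347.04232029   0.        ]
```

```bash
python3 - <<'E'
from h import *
im=cv2.imread('pics/top0.png')
a=cv2.resize(im[225:335,420:515],None,fx=4,fy=4,interpolation=cv2.INTER_CUBIC)
a=cv2.convertScaleAbs(a,alpha=3,beta=0)
b=cv2.resize(im[240:290,160:210],(400,440),interpolation=cv2.INTER_CUBIC)
cv2.imwrite('pics/z2.png',np.hstack([a,b]))
E
python3 -m inch '{"linear":[[17,-19,0],[34,-37,0],[51,-56,0],[69,-74,0],[86,-93,0],[103,-111,0],[120,-130,0],[137,-149,0]],"twist":[[0,0,-4],[0,0,-8],[0,0,-12],[0,0,-16],[0,0,-20],[0,0,-24],[0,0,-28],[0,0,-32]],"claw":[0,0,0,0,0,0,0,0]}' 40
python3 -m inch '{"linear":[[17,-19,-15],[34,-37,-30],[51,-56,-45],[69,-74,-60],[86,-93,-70],[103,-111,-80],[120,-130,-90],[137,-149,-100]],"twist":[[0,0,-4],[0,0,-8],[0,0,-12],[0,0,-16],[0,0,-20],[0,0,-24],[0,0,-28],[0,0,-33]],"claw":[0,0,0,0,0,0,0,0]}' 40
python3 - <<'E'
from h import *
s=arm.sense();print(s['tool_pos'],s['tcp_rot'],s['ft_force'])
cv2.imwrite('pics/w1.png',arm.get_image('wrist'))
print(at_z('top',(177.75,273.9),83),proj('wrist',[[477,347.5,83]],s))
r=arm.place_of('isolator_tip','wrist');print(r[:2]);
print(at_z('wrist',r[0]['position'],83,s))
E
```

```text
clock: 1.92
tool_pos: [284.4, 482.9, 245.4]
tcp_rot: [-3.141, -0.0, 0.78]
ft_force: [0.2, -0.7, 0.1]
grip_width: -0.002
clock: 2.58
tool_pos: [421.4, 333.6, 145.0]
tcp_rot: [-3.141, -0.0, 0.203]
ft_force: [0.0, 1.2, 0.8]
grip_width: -0.002
[421.41987263 333.58623955 145.01150916] [-3.14146200e+00 -4.72368061e-04  2.03350658e-01] [0.01874817 1.15648489 0.76630006]
[475.19472858 343.58827126  83.        ] [[436.39577593 272.19666411]]
[{'position': [436.2, 279.0], 'confidence': 0.67}]
[477.92755695 344.04200192  83.        ]
```

```bash
python3 -m inch '{"linear":[[0,-3,-15],[0,-3,-30],[0,-3,-45],[0,-3,-57],[6,-1.5,-57],[12,0,-57],[20,2,-57],[28,4,-57]],"twist":[[0,0,0],[0,0,0],[0,0,0],[0,0,1],[0,0,2],[0,0,2],[0,0,2],[0,0,2]],"claw":[0,0,0,0,0,0,0,0]}'
python3 -m inch '{"linear":[[7,1.75,0],[14,3.5,0],[21,5.25,0],[28,7,0],[35,8.75,0],[42,10.5,0],[49,12,0],[54,13.5,0]],"twist":[[0,0,0],[0,0,0],[0,0,0],[0,0,0],[0,0,0],[0,0,0],[0,0,0],[0,0,0]],"claw":[0,0,0,0,0,0,0,0]}'
python3 - <<'E'
from h import *
s=arm.sense()
cv2.imwrite('pics/w2.png',arm.get_image('wrist'))
r=arm.place_of('isolator_tip','wrist');print(r[:2]);
for z in(83,92):print(at_z('wrist',r[0]['position'],z,s))
E
```

```text
clock: 3.35
tool_pos: [449.9, 340.1, 89.4]
tcp_rot: [-3.141, -0.002, 0.244]
ft_force: [-0.4, 0.1, 0.1]
grip_width: -0.002
clock: 4.02
tool_pos: [503.0, 352.8, 88.0]
tcp_rot: [3.141, 0.0, 0.244]
ft_force: [-0.6, 0.0, -0.9]
grip_width: 0.0
[{'position': [395.6, 340.5], 'confidence': 0.71}]
[530.15608892 359.00443995  83.        ]
[527.03526612 363.88994983  92.        ]
```

```bash
python3 -m inch '{"linear":[[3,0.7,0],[6,1.5,0],[8,2,0],[10,2.5,0],[12,3,0],[14,3.5,0],[16,4,0],[16,4,0]],"twist":[[0,0,0],[0,0,0],[0,0,0],[0,0,0],[0,0,0],[0,0,0],[0,0,0],[0,0,0]],"claw":[0,0,0,0,0,0,0,0]}'
```

```text
clock: 4.78
tool_pos: [510.4, 355.0, 87.6]
tcp_rot: [3.14, 0.018, 0.246]
ft_force: [-22.1, -7.8, 16.0]
grip_width: -0.002
```

```bash
python3 -m inch '{"linear":[[-15,-4,0],[-35,-9,0],[-45,-11,30],[-45,-11,65],[-45,-20,100],[-45,-35,140],[-40,-70,155],[-35,-105,160]],"twist":[[0,0,0],[0,0,0],[0,0,0],[0,0,0],[0,0,0],[0,0,-4],[0,0,-8],[0,0,-12]],"claw":[0,0,0,0,0.1,0.2,0.3,0.3]}'
python3 -m inch '{"linear":[[10,-41,0],[20,-80,0],[30,-120,0],[40,-160,0],[50,-200,0],[60,-240,0],[70,-280,0],[75,-310,0]],"twist":[[0,0,-2],[0,0,-4],[0,0,-6],[0,0,-6],[0,0,-6],[0,0,-6],[0,0,-6],[0,0,-6]],"claw":[0.3,0.3,0.3,0.3,0.3,0.3,0.3,0.3]}'
python3 - <<'E'
from h import *
s=arm.sense()
im=arm.get_image('wrist');cv2.imwrite('pics/w3.png',im)
print(s['tool_pos'],s['tcp_rot'])
for n in('scene','top'):
  cv2.imwrite(f'pics/{n}3.png',arm.get_image(n))
E
```

```text
clock: 5.45
tool_pos: [485.2, 253.0, 252.7]
tcp_rot: [-3.137, -0.007, 0.035]
ft_force: [1.6, -0.4, -0.7]
grip_width: 0.302
clock: 6.12
tool_pos: [559.2, -62.3, 249.1]
tcp_rot: [3.14, -0.003, -0.073]
ft_force: [0.5, -0.6, 0.6]
grip_width: 0.301
[559.18896049 -62.31385322 249.12018142] [ 3.14025410e+00 -2.84482079e-03 -7.25709511e-02]
```

```bash
python3 - <<'E'
from h import *
s={'tool_pos':np.array([559.189,-62.314,249.12]),'tcp_rot':np.array([3.14025,-0.00284,-0.07257])}
c=[at_z('wrist',p,85,s) for p in [(85,182),(396,180),(107,326),(378,320)]]
print(fit(c,[(-108,55),(108,55),(-108,-55),(108,-55)]))
for q in [((117,230),(123,316)),((174,229),(181,314)),((352,230),(352,313))]:
    a,b=[at_z('wrist',p,120,s) for p in q];print(np.round((a+b)/2,1),np.linalg.norm(a-b))
E
```

```text
(array([501.99866756, -85.03224263]), np.float64(-0.071837229263723), array([[-3.6,  0.8],
       [-1.7, -0.6],
       [-0.8,  2.2],
       [ 6.1, -2.4]]))
[428.8 -79.4 120. ] 60.65280144355523
[466.  -81.2 120. ] 59.875105835063565
[579.6 -89.7 120. ] 58.746211685215464
```

```bash
python3 -m inch '{"linear":[[20,-29,0],[20,-29,-25],[20,-29,-50],[20,-29,-75],[20,-29,-95],[20,-29,-95],[20,-29,-95],[20,-29,-95]],"twist":[[0,0,0],[0,0,0],[0,0,0],[0,0,0],[0,0,0],[0,0,0],[0,0,0],[0,0,0]],"claw":[0.3,0.3,0.3,0.3,0.3,0.3,0.3,0.3]}'
python3 - <<'E'
from h import *
s=arm.sense()
im=arm.get_image('wrist');cv2.imwrite('pics/w4.png',im)
E
```

```text
clock: 6.93
tool_pos: [579.2, -86.5, 154.6]
tcp_rot: [-3.141, -0.002, -0.069]
ft_force: [0.9, -1.6, 0.6]
grip_width: 0.306
```

```bash
python3 -m inch '{"linear":[[0,-4,-8],[0,-4,-20],[0,-4,-32],[0,-4,-45],[0,-4,-45],[0,-4,-45],[0,-4,-45],[0,-4,-45]],"twist":[[0,0,0],[0,0,0],[0,0,0],[0,0,0],[0,0,0],[0,0,0],[0,0,0],[0,0,0]],"claw":[0.3,0.3,0.3,0.3,0.3,0,0,0]}' 40
python3 -m inch '{"linear":[[0,0,0],[0,0,0],[0,0,4],[0,0,12],[0,0,24],[0,0,40],[0,0,56],[0,0,72]],"twist":[[0,0,0],[0,0,0],[0,0,0],[0,0,0],[0,0,0],[0,0,0],[0,0,0],[0,0,0]],"claw":[0,0,0,0,0,0,0,0]}' 40
```

```text
clock: 7.65
tool_pos: [578.4, -91.3, 108.4]
tcp_rot: [3.141, -0.0, -0.07]
ft_force: [0.7, -0.2, -1.9]
grip_width: 0.11
clock: 8.32
tool_pos: [578.4, -91.3, 182.3]
tcp_rot: [3.142, -0.001, -0.07]
ft_force: [0.7, 0.1, -0.9]
grip_width: 0.109
```

```bash
python3 - <<'E'
from h import *
v=lambda p:(419.6+p[0]/4,224.6+p[1]/4)
c=[at_z('top',v(p),70) for p in [(97,38),(338,66),(311,410),(66,378)]]
print('tote',fit(c,[(110,80),(110,-80),(-110,-80),(-110,80)]))
im=arm.get_image('top');cv2.imwrite('pics/top5.png',im)
a=cv2.convertScaleAbs(cv2.resize(im[225:335,420:515],None,fx=4,fy=4,interpolation=cv2.INTER_CUBIC),alpha=3)
cv2.imwrite('pics/z5.png',np.hstack([a,cv2.resize(im[225:335,420-95:420],None,fx=4,fy=4)]))
E
```

```text
tote (array([ 467.58137618, -385.92400984]), np.float64(-0.10366776517125638), array([[ 2.6,  3.1],
       [ 2.1, -4.3],
       [-1.8, -3. ],
       [-2.9,  4.2]]))
```

```bash
python3 -m inch '{"linear":[[0,0,30],[0,-10,53],[-10,-45,53],[-20,-85,53],[-30,-125,53],[-40,-165,53],[-50,-205,53],[-60,-240,53]],"twist":[[0,0,0],[0,0,0],[0,0,0],[0,0,0],[0,0,0],[0,0,-1],[0,0,-1],[0,0,-1]],"claw":[0,0,0,0,0,0,0,0]}' 40
python3 -m inch '{"linear":[[-8,-30,0],[-16,-60,0],[-25,-93,0],[-25,-93,0],[-25,-93,0],[-25,-93,0],[-25,-93,0],[-25,-93,0]],"twist":[[0,-3,0],[0,-9,0],[-1,-15,0],[-2,-21,0],[-3,-27,0],[-3,-33,0],[-4,-39,0],[-4,-45,0]],"claw":[0,0,0,0,0,0,0,0]}' 40
python3 - <<'E'
from h import *
s=arm.sense()
print(s['joints'])
im=arm.get_image('scene');cv2.imwrite('pics/s6.png',im)
im=arm.get_image('wrist');cv2.imwrite('pics/w6.png',im)
E
```

```text
clock: 9.03
tool_pos: [517.2, -333.9, 234.2]
tcp_rot: [3.141, -0.001, -0.088]
ft_force: [-0.2, 0.3, -1.2]
grip_width: 0.107
clock: 9.7
tool_pos: [492.3, -423.8, 229.6]
tcp_rot: [3.14, -0.702, -0.085]
ft_force: [0.3, -0.0, -2.6]
grip_width: 0.105
[ 0.77247266  0.34007762  0.11588552  2.03272811 -1.19179958  0.55494892
  1.77300122]
```

```bash
python3 - <<'E'
from h import *
s=arm.sense()
im=cv2.imread('pics/w6.png')
a=-.09;c=np.array([467.5,-385]);Rm=np.array([[np.cos(a),-np.sin(a)],[np.sin(a),np.cos(a)]])
for z,col in((70,(0,255,0)),):
    P=[list(c+Rm@np.array(l))+[z] for l in [(110,80),(110,-80),(-110,-80),(-110,80)]]
    q=proj('wrist',P,s);print(q)
for z in (70,): print(fit([at_z('wrist',(264,269),z,s),at_z('wrist',(258,43),z,s)],[(110,-80),(110,80)]))
print(s['tcp_rot'],s['tool_pos'])
E
```

```text
[[ 259.22556953   40.95444806]
 [ 269.2908295   270.15394303]
 [-153.9846975   394.06863042]
 [-344.53703956  -32.20950239]]
(array([ 464.95651383, -381.69781188]), np.float64(-0.1136663482118851), array([[-0.2, -1.7],
       [ 0.2,  1.7]]))
[-3.13691315 -0.69915385 -0.09332341] [ 490.10492369 -425.30199309  228.5004551 ]
```

```bash
python3 -m inch '{"linear":[[6,4,-25],[6,4,-50],[6,4,-75],[6,4,-100],[6,4,-120],[6,4,-135],[6,4,-144],[6,4,-148]],"twist":[[0,0,0],[0,0,0],[0,0,0],[0,0,0],[0,-2,0],[0,-4,0],[0,-5,0],[0,-5,0]],"claw":[0,0,0,0,0,0,0,0]}' 40
python3 - <<'E'
from h import *
s=arm.sense()
print(s['ft_force'])
im=arm.get_image('scene');a=im[60:220,120:280]
im=arm.get_image('wrist');cv2.imwrite('pics/w7.png',np.hstack([cv2.resize(a,(480,480)),im])[:, ::1] if 0 else cv2.resize(a,(600,600)))
E
```

```text
clock: 10.47
tool_pos: [497.9, -434.0, 91.5]
tcp_rot: [-3.09, -0.766, -0.094]
ft_force: [-0.8, 5.0, 1.0]
grip_width: 0.111
[-0.81466048  4.95808694  0.96616873]
```

```bash
python3 -m inch '{"linear":[[0,4,0],[0,8,0],[0,12,0],[0,12,0],[0,12,-2],[0,12,-4],[0,12,-6],[0,12,-6]],"twist":[[0,4,0],[0,8,0],[0,8,0],[0,8,0],[0,8,0],[0,8,0],[0,8,0],[0,8,0]],"claw":[0,0,0,0,0,0,0,0]}' 40
python3 - <<'E'
from h import *
s=arm.sense()
print(s['joints'])
E
```

```text
clock: 11.23
tool_pos: [496.9, -423.5, 87.4]
tcp_rot: [-3.112, -0.628, -0.084]
ft_force: [-0.2, 1.4, -1.5]
grip_width: 0.107
[ 1.1689067   0.63438326 -0.39583036  2.0060174  -1.13525992  0.25634235
  1.89228317]
```

```bash
python3 -m inch '{"linear":[[0,1,-2],[0,1,-4],[0,1,-6],[0,1,-7],[0,1,-7],[0,1,-7],[0,1,-7],[0,1,-7]],"twist":[[0,0,0],[0,0,0],[0,0,0],[0,0,0],[0,0,0],[0,0,0],[0,0,0],[0,0,0]],"claw":[0,0,0,0,0,0,0,0]}' 40
python3 -m inch '{"linear":[[0,0,0],[0,0,0],[0,0,0],[0,0,0],[-10,0,20],[-22,0,45],[-30,0,80],[-35,0,110]],"twist":[[0,0,0],[0,0,0],[0,0,0],[0,0,0],[0,0,0],[0,0,0],[0,4,0],[0,8,0]],"claw":[0.25,0.3,0.3,0.3,0.3,0.3,0.3,0.3]}' 40
python3 - <<'E'
from h import *
s=arm.sense()
print(s['joints'])
im=arm.get_image('scene');a=im[60:220,120:280]
cv2.imwrite('pics/s8.png',cv2.convertScaleAbs(cv2.resize(a,(600,600)),alpha=1.5))
E
```

```text
clock: 11.9
tool_pos: [498.2, -421.8, 81.6]
tcp_rot: [-3.114, -0.628, -0.08]
ft_force: [1.2, -0.0, -1.2]
grip_width: 0.105
clock: 12.57
tool_pos: [464.1, -422.3, 176.6]
tcp_rot: [-3.119, -0.518, -0.077]
ft_force: [1.4, 1.9, -0.5]
grip_width: 0.3
[ 0.90936825  0.40455914 -0.06044175  1.99498683 -0.78287216  0.5073717
  1.43763286]
```

```bash
cat >> h.py <<'E'
def dto(pos,rpy_deg):
    s=arm.sense()
    r=R.from_euler('xyz',rpy_deg,degrees=True)*R.from_euler('xyz',s['tcp_rot']).inv()
    return np.round(np.array(pos)-s['tool_pos'],1),np.round(r.as_rotvec(degrees=True),1)
E
python3 -c "
from h import *
print(dto([466,-83,200],[180,0,-4.1]))"
```

```text
(array([ -3.6, 340.6,  15.5]), array([ 1.4, 30. , -0.4]))
```

```bash
python3 -m inch '{"linear":[[0,10,20],[0,40,35],[0,80,35],[0,120,35],[0,160,35],[0,200,35],[-2,240,35],[-3,280,35]],"twist":[[0,5,0],[0,10,0],[1,15,0],[1,20,0],[1,25,0],[1.4,30,-0.4],[1.4,30,-0.4],[1.4,30,-0.4]],"claw":[0.3,0.3,0.3,0.3,0.3,0.3,0.3,0.3]}' 40
python3 -m inch '{"linear":[[0,30,0],[0,60,-10],[0,60,-30],[0,60,-55],[0,60,-60],[0,60,-60],[0,60,-60],[0,60,-60]],"twist":[[0,0,0],[0,0,0],[0,0,0],[0,0,0],[0,0,0],[0,0,0],[0,0,0],[0,0,0]],"claw":[0.3,0.3,0.3,0.3,0.3,0.3,0.3,0.3]}' 40
python3 - <<'E'
from h import *
print(dto([465.6,-83.3,109],[180,0,-4.1]))
im=arm.get_image('wrist');cv2.imwrite('pics/w9.png',im)
E
```

```text
clock: 13.28
tool_pos: [465.8, -146.9, 211.6]
tcp_rot: [-3.134, 0.0, -0.07]
ft_force: [-0.0, 0.6, -0.6]
grip_width: 0.301
clock: 13.95
tool_pos: [465.5, -90.5, 152.6]
tcp_rot: [-3.135, -0.001, -0.074]
ft_force: [0.0, -0.1, 0.1]
grip_width: 0.299
(array([  0.1,   7.2, -43.6]), array([-0.4,  0.1,  0.1]))
```

```bash
python3 -m inch '{"linear":[[0,7,-5],[0,7,-20],[0,7,-32],[0,7,-44],[0,7,-44],[0,7,-44],[0,7,-44],[0,7,-44]],"twist":[[-0.4,0,0],[-0.4,0,0],[-0.4,0,0],[-0.4,0,0],[-0.4,0,0],[-0.4,0,0],[-0.4,0,0],[-0.4,0,0]],"claw":[0.27,0.27,0.27,0.27,0.27,0,0,0]}' 40
python3 -m inch '{"linear":[[0,0,0],[0,0,0],[0,0,4],[0,0,12],[0,0,24],[0,0,44],[0,0,76],[0,0,110]],"twist":[[0,0,0],[0,0,0],[0,0,0],[0,0,0],[0,0,0],[0,0,0],[0,0,0],[0,0,0]],"claw":[0,0,0,0,0,0,0,0]}' 40
python3 - <<'E'
from h import *
print(arm.sense()['joints'])
for c in('top','scene'):
    cv2.imwrite(f'pics/{c}10.png',arm.get_image(c))
    for n in ('tote','cover'):
        r=arm.place_of(n,c);print(c,n,r[:1])
E
```

```text
clock: 14.67
tool_pos: [465.3, -83.3, 108.5]
tcp_rot: [3.141, -0.001, -0.074]
ft_force: [0.2, 0.1, -1.9]
grip_width: 0.107
clock: 15.33
tool_pos: [463.6, -83.0, 218.5]
tcp_rot: [3.141, 0.003, -0.073]
ft_force: [1.3, -0.4, -1.5]
grip_width: 0.109
[-0.01211055  0.1978871   0.1325901   2.05986641 -0.03285208  0.8886644
  0.06530582]
top tote [{'position': [460.6, 280.1], 'confidence': 0.97}]
top cover [{'position': [293.9, 257.8], 'confidence': 0.86}]
scene tote [{'position': [203.8, 150.5], 'confidence': 0.66}]
scene cover [{'position': [357.6, 208.0], 'confidence': 0.57}]
```

```bash
python3 -c "
from h import *
print(dto([497,-350,235],[180,-36,-5]))"
```

```text
(array([  33.2, -267.1,   18.1]), array([ -2.9, -36. ,  -0.8]))
```

```bash
python3 -m inch '{"linear":[[0,-5,20],[4,-40,20],[8,-80,20],[12,-120,20],[18,-160,20],[24,-200,20],[30,-235,20],[33,-267,20]],"twist":[[0,0,0],[0,0,0],[0,-6,0],[0,-12,0],[-1,-18,0],[-2,-24,0],[-3,-30,0],[-3,-36,-1]],"claw":[0,0,0,0,0,0,0,0]}' 40
python3 -m inch '{"linear":[[0,0,-20],[0,0,-45],[0,0,-70],[0,0,-95],[0,0,-115],[0,0,-130],[0,0,-140],[0,0,-145]],"twist":[[0,0,0],[0,0,0],[0,0,0],[0,0,0],[0,0,0],[0,0,0],[0,0,0],[0,0,0]],"claw":[0,0,0,0,0,0,0,0]}' 40
python3 -c "
from h import *
print(arm.sense()['joints'],dto([499.5,-350,81],[180,-36,-5]))"
```

```text
clock: 16.3
tool_pos: [494.4, -314.3, 235.1]
tcp_rot: [-3.134, -0.531, -0.079]
ft_force: [0.2, 0.9, -1.3]
grip_width: 0.107
clock: 16.97
tool_pos: [510.0, -322.6, 105.7]
tcp_rot: [3.134, -0.559, -0.075]
ft_force: [10.3, -8.9, 50.7]
grip_width: 0.077
[ 0.9029796   0.49223757 -0.30262473  2.14336577 -1.27078669  0.16060709
  1.82132099] (array([-10.5, -27.4, -24.7]), array([ 0.1, -4. , -0.4]))
```

```bash
python3 -m inch '{"linear":[[0,0,10],[0,0,20],[0,0,30],[0,0,40],[0,0,50],[0,0,60],[0,0,70],[0,0,80]],"twist":[[0,0,0],[0,0,0],[0,0,0],[0,0,0],[0,0,0],[0,0,0],[0,0,0],[0,0,0]],"claw":[0,0,0,0,0,0,0,0]}' 40
python3 - <<'E'
from h import *
im=arm.get_image('scene');a=im[40:200,120:280]
cv2.imwrite('pics/s11.png',cv2.convertScaleAbs(cv2.resize(a,(600,600)),alpha=1.5))
cv2.imwrite('pics/w11.png',arm.get_image('wrist'))
E
```

```text
clock: 17.63
tool_pos: [494.8, -311.8, 170.4]
tcp_rot: [-3.132, -0.528, -0.077]
ft_force: [0.7, -0.0, -0.8]
grip_width: 0.079
```

```bash
python3 -m inch '{"linear":[[2,-10,0],[4,-20,0],[6,-30,0],[8,-38,0],[8,-38,-10],[8,-38,-20],[8,-38,-30],[8,-38,-40]],"twist":[[0,0,0],[0,0,0],[0,0,0],[0,0,0],[0,0,0],[0,0,0],[0,0,0],[0,0,0]],"claw":[0,0,0,0,0,0,0,0]}' 40
python3 - <<'E'
from h import *
print(arm.sense()['joints'])
cv2.imwrite('pics/w12.png',arm.get_image('wrist'))
E
```

```text
clock: 18.4
tool_pos: [503.7, -351.8, 130.8]
tcp_rot: [-3.134, -0.53, -0.078]
ft_force: [0.6, -0.0, -1.4]
grip_width: 0.079
[ 0.74750278  0.44090553 -0.05387299  2.09327389 -1.04598031  0.32999589
  1.58601373]
```

```bash
python3 -m inch '{"linear":[[0,0,-12],[0,0,-24],[0,0,-36],[0,0,-46],[0,0,-54],[0,0,-60],[0,0,-64],[0,0,-66]],"twist":[[0,0,0],[0,0,0],[0,0,0],[0,0,0],[0,0,0],[0,0,0],[0,0,0],[0,0,0]],"claw":[0,0,0,0,0,0,0,0]}' 40
python3 - <<'E'
from h import *
print(arm.sense()['joints'])
im=arm.get_image('scene');a=im[60:220,120:280]
cv2.imwrite('pics/s12.png',cv2.convertScaleAbs(cv2.resize(a,(600,600)),alpha=1.5))
E
```

```text
clock: 19.12
tool_pos: [503.3, -355.1, 65.8]
tcp_rot: [-3.139, -0.531, -0.081]
ft_force: [-1.5, -6.0, 3.0]
grip_width: 0.075
[ 0.9501252   0.59022757 -0.29659499  2.09365969 -1.25794161  0.16112922
  1.8779868 ]
```

```bash
python3 -m inch '{"linear":[[0,0,0],[0,0,0],[0,0,0],[-5,0,10],[-15,0,30],[-25,0,55],[-35,0,85],[-45,0,120]],"twist":[[0,0,0],[0,0,0],[0,0,0],[0,0,0],[0,0,0],[0,0,0],[0,3,0],[0,7,0]],"claw":[0.3,0.35,0.35,0.35,0.35,0.3,0.3,0.3]}' 40
python3 - <<'E'
from h import *
im=arm.get_image('scene');a=im[60:220,120:280]
cv2.imwrite('pics/s13.png',cv2.convertScaleAbs(cv2.resize(a,(600,600)),alpha=1.5))
print(dto([428,-80.5,220],[180,0,-4.1]))
E
```

```text
clock: 19.83
tool_pos: [464.3, -349.2, 167.4]
tcp_rot: [-3.137, -0.441, -0.071]
ft_force: [2.1, 0.5, -0.5]
grip_width: 0.304
(array([-40.1, 270.4,  46.4]), array([ 1.9, 25.5, -0.3]))
```

```bash
python3 -m inch '{"linear":[[0,10,20],[0,40,45],[-5,80,45],[-10,120,45],[-15,160,45],[-25,200,45],[-32,235,45],[-40,270,45]],"twist":[[0,4,0],[0,8,0],[1,12,0],[1,16,0],[1,20,0],[1.9,25.5,-0.3],[1.9,25.5,-0.3],[1.9,25.5,-0.3]],"claw":[0.3,0.3,0.3,0.3,0.3,0.3,0.3,0.3]}' 40
python3 - <<'E'
from h import *
print(dto([428,-80.5,109],[180,0,-4.1]))
E
```

```text
clock: 20.55
tool_pos: [427.3, -77.5, 212.2]
tcp_rot: [-3.137, 0.001, -0.07]
ft_force: [-0.7, 0.8, -0.0]
grip_width: 0.297
(array([   0.7,   -3. , -103.2]), array([-0.3, -0. , -0.1]))
```

```bash
python3 -m inch '{"linear":[[0,-3,-20],[0,-3,-45],[0,-3,-58],[0,-3,-58],[0,-3,-58],[0,-3,-58],[0,-3,-58],[0,-3,-58]],"twist":[[0,0,0],[0,0,0],[0,0,0],[0,0,0],[0,0,0],[0,0,0],[0,0,0],[0,0,0]],"claw":[0.3,0.3,0.3,0.3,0.3,0.3,0.3,0.3]}' 40
python3 - <<'E'
from h import *
cv2.imwrite('pics/w14.png',arm.get_image('wrist'))
print(dto([428,-80.5,109],[180,0,-4.1]))
E
```

```text
clock: 21.22
tool_pos: [427.5, -83.6, 155.0]
tcp_rot: [-3.137, -0.001, -0.073]
ft_force: [-0.4, -0.2, 0.3]
grip_width: 0.298
(array([  0.6,   3.1, -45.9]), array([-0.2,  0.1,  0.1]))
```

Centred on the last card (column 318). Grasp and lift.

```bash
python3 -m inch '{"linear":[[0,3,-8],[0,3,-20],[0,3,-32],[0,3,-46],[0,3,-46],[0,3,-46],[0,3,-46],[0,3,-46]],"twist":[[0,0,0],[0,0,0],[0,0,0],[0,0,0],[0,0,0],[0,0,0],[0,0,0],[0,0,0]],"claw":[0.27,0.27,0.27,0.27,0.27,0,0,0]}' 40
python3 -m inch '{"linear":[[0,0,0],[0,0,0],[0,0,4],[0,0,12],[0,0,24],[0,0,44],[0,0,80],[0,0,118]],"twist":[[0,0,0],[0,0,0],[0,0,0],[0,0,0],[0,0,0],[0,0,0],[0,0,0],[0,0,0]],"claw":[0,0,0,0,0,0,0,0]}' 40
python3 - <<'E'
from h import *
print(dto([409,-377,235],[180,-30,-8]))
E
```

```text
clock: 21.93
tool_pos: [427.2, -80.5, 108.6]
tcp_rot: [-3.137, -0.0, -0.073]
ft_force: [-0.4, -0.4, -0.8]
grip_width: 0.11
clock: 22.6
tool_pos: [425.6, -80.6, 227.2]
tcp_rot: [-3.138, 0.003, -0.073]
ft_force: [0.0, 0.6, -1.7]
grip_width: 0.112
(array([ -16.6, -296.4,    7.8]), array([ -3.4, -30. ,  -3.8]))
```

```bash
python3 -m inch '{"linear":[[0,-37,8],[0,-74,8],[0,-111,8],[0,-148,8],[-4,-185,8],[-8,-222,8],[-12,-259,8],[-16,-296,8]],"twist":[[0,0,-1],[0,0,-2],[0,0,-3],[0,0,-4],[0,0,-4],[0,0,-4],[0,0,-4],[0,0,-4]],"claw":[0,0,0,0,0,0,0,0]}' 40
python3 -m inch '{"linear":[[0,0,0],[0,0,0],[0,0,0],[0,0,0],[0,0,0],[0,0,-15],[0,0,-30],[0,0,-50]],"twist":[[-0.5,-4,0],[-1,-8,0],[-2,-13,0],[-2,-18,0],[-3,-24,0],[-3.5,-30,0],[-3.5,-30,0],[-3.5,-30,0]],"claw":[0,0,0,0,0,0,0,0]}' 40
python3 - <<'E'
from h import *
print(arm.sense()['joints'])
cv2.imwrite('pics/w15.png',arm.get_image('wrist'))
print(dto([409,-377,87],[180,-30,-8]))
E
```

```text
clock: 23.27
tool_pos: [410.4, -378.1, 235.1]
tcp_rot: [-3.137, -0.0, -0.143]
ft_force: [0.7, 0.6, -1.4]
grip_width: 0.105
clock: 23.93
tool_pos: [409.2, -377.0, 184.7]
tcp_rot: [-3.123, -0.529, -0.149]
ft_force: [0.1, 0.8, -1.6]
grip_width: 0.105
[ 0.64407934  0.27389016  0.26107913  2.1896455  -1.0234565   0.50882232
  1.61025589]
(array([  0.7,  -2. , -93.5]), array([-1.1,  0.1, -0.1]))
```

```bash
python3 - <<'E'
from h import *
for p in [(197,135),(212,222),(248,230),(262,303),(327,190),(360,268)]: print(at_z('wrist',p,12))
E
python3 -m inch '{"linear":[[-3,2,-20],[-6,4,-40],[-6,4,-55],[-6,4,-65],[-6,4,-72],[-6,4,-78],[-6,4,-82],[-6,4,-86]],"twist":[[0,0,0],[0,0,0],[0,0,0],[0,0,0],[0,0,0],[0,0,0],[0,0,0],[0,0,0]],"claw":[0,0,0,0,0,0,0,0]}' 40
python3 - <<'E'
from h import *
print(arm.sense()['joints'])
im=arm.get_image('scene');a=im[60:220,120:280]
cv2.imwrite('pics/s15.png',cv2.convertScaleAbs(cv2.resize(a,(600,600)),alpha=1.5))
E
```

```text
[ 425.5745883  -313.05793544   12.        ]
[ 422.06345673 -371.08762741   12.        ]
[ 445.9645749  -384.00759942   12.        ]
[ 445.31662465 -444.17105347   12.        ]
[ 515.06547849 -370.95769742   12.        ]
[ 537.90034495 -446.45700422   12.        ]
clock: 24.65
tool_pos: [405.6, -373.1, 99.1]
tcp_rot: [-3.123, -0.528, -0.146]
ft_force: [-0.3, 0.1, -0.3]
grip_width: 0.108
[ 1.01007485  0.44686252 -0.15986015  2.21725547 -1.2778004   0.30333467
  1.94477868]
```

```bash
python3 -m inch '{"linear":[[0,0,-2],[0,0,-4],[0,0,-6],[0,0,-8],[0,0,-9],[0,0,-9],[0,0,-9],[0,0,-9]],"twist":[[0,1,0],[0,2,0],[0,4,0],[0,5,0],[0,5,0],[0,5,0],[0,5,0],[0,5,0]],"claw":[0,0,0,0,0,0,0,0]}' 40
```

```text
clock: 25.37
tool_pos: [406.5, -375.3, 93.4]
tcp_rot: [-3.141, -0.446, -0.14]
ft_force: [-9.1, 0.3, 20.4]
grip_width: 0.107
```

Contact (20 N). Release and back off.

```bash
python3 -m inch '{"linear":[[0,0,2],[0,0,2],[0,0,2],[-3,0,10],[-10,0,30],[-15,0,55],[-20,0,85],[-20,0,125]],"twist":[[0,0,0],[0,0,0],[0,0,0],[0,0,0],[0,0,0],[0,0,0],[0,3,0],[0,7,0]],"claw":[0.3,0.35,0.35,0.35,0.35,0.3,0.3,0.3]}' 40
python3 - <<'E'
from h import *
im=arm.get_image('scene');cv2.imwrite('pics/scene16.png',im);a=im[60:220,120:280]
cv2.imwrite('pics/s16.png',cv2.convertScaleAbs(cv2.resize(a,(600,600)),alpha=1.5))
im=arm.get_image('top');cv2.imwrite('pics/top16.png',im)
E
```

```text
clock: 26.03
tool_pos: [384.3, -371.3, 196.8]
tcp_rot: [3.139, -0.342, -0.136]
ft_force: [1.0, -1.1, 0.1]
grip_width: 0.297
```

```bash
python3 - <<'E'
from h import *
print(dto([400,-372,230],[180,0,-6]))
E
python3 -m inch '{"linear":[[2,0,5],[4,0,10],[8,0,20],[12,0,30],[16,0,34],[16,0,34],[16,0,34],[16,0,34]],"twist":[[0,5,0],[0,10,0],[0,15,0],[0,19.6,1],[0,19.6,1],[0,19.6,2],[0,19.6,2],[0,19.6,2]],"claw":[0,0,0,0,0,0,0,0]}' 40
python3 - <<'E'
from h import *
cv2.imwrite('pics/w17.png',arm.get_image('wrist'))
E
```

```text
(array([ 9. ,  0.7, 28. ]), array([ 2.9, 20.1,  1.3]))
clock: 26.8
tool_pos: [401.3, -371.3, 229.8]
tcp_rot: [3.101, -0.007, -0.091]
ft_force: [0.2, 0.8, 0.2]
grip_width: 0.003
```

```bash
cat > kin.py <<'E'
import numpy as np, itertools
from scipy.spatial.transform import Rotation as R
from scipy.optimize import least_squares
D=[([-1.38701791,.46837485,-.01160091,1.60364585,.0059923,1.07139796,-.05628465],(146.1,632.8,244.3),(3.14147,.0018,1.344)),
([.77247266,.34007762,.11588552,2.03272811,-1.19179958,.55494892,1.77300122],(490.1,-425.3,228.5),(-3.1369,-.699,-.0933)),
([1.1689067,.63438326,-.39583036,2.0060174,-1.13525992,.25634235,1.89228317],(496.9,-423.5,87.4),(-3.112,-.628,-.084)),
([.90936825,.40455914,-.06044175,1.99498683,-.78287216,.5073717,1.43763286],(464.1,-422.3,176.6),(-3.119,-.518,-.077)),
([-.01211055,.1978871,.1325901,2.05986641,-.03285208,.8886644,.06530582],(463.6,-83,218.5),(3.141,.003,-.073)),
([.7475,.4409,-.0539,2.0933,-1.0460,.33,1.5860],(503.7,-351.8,130.8),(-3.134,-.530,-.078)),
([.9501,.5902,-.2966,2.0937,-1.2580,.1611,1.8780],(503.3,-355.1,65.8),(-3.139,-.531,-.081)),
([.6441,.2739,.2611,2.1896,-1.0235,.5088,1.6103],(409.2,-377,184.7),(-3.123,-.529,-.149))]
def fk(q,p,sg):
    s1,s3,s5,s7=sg
    d1,L1,L2,L3,o1,o2,o3=p
    Rz=lambda a:R.from_euler('z',a); Ry=lambda a:R.from_euler('y',a)
    A=Rz(s1*q[0]); P=np.array([0,0,d1])
    A=A*Ry(q[1])*Rz(s3*q[2]); P=P+A.apply([o1,0,L1])
    A=A*Ry(q[3])*Rz(s5*q[4]); P=P+A.apply([o2,0,L2])
    A=A*Ry(q[5])*Rz(s7*q[6]); P=P+A.apply([o3*0,0,L3])
    return P,A
E
python3 - <<'E'
from kin import *
best=[]
for sg in itertools.product([1,-1],repeat=4):
  for off in (0,np.pi/2,np.pi,-np.pi/2):
    e=0
    for q,t,r in D:
        _,A=fk(q,[0]*7,sg); e+=(R.from_euler('xyz',r).inv()*A*R.from_euler('z',off)).magnitude()
    best.append((e/len(D),sg,off))
best.sort();print(best[:3])
sg=best[0][1]
f=lambda p:np.concatenate([fk(q,p,sg)[0]-np.array(t) for q,t,r in D])
s=least_squares(f,[300,400,400,250,0,0,0]);print(s.x,np.abs(s.fun).max(),np.round(s.fun.reshape(-1,3),1))
E
```

```text
[(0.0012707657685217496, (-1, -1, -1, -1), 3.141592653589793), (0.3321959567532557, (-1, 1, -1, -1), 3.141592653589793), (0.4847364872189793, (1, 1, 1, 1), 3.141592653589793)]
[297.71801336 488.82135629 436.93470862 288.38612719  26.96086845
 -30.49739166   0.        ] 34.239855600393 [[-34.2  -0.6   5.9]
 [ -4.2   8.6  -3.4]
 [  2.4  -1.   -9. ]
 [  7.4   3.4   1.8]
 [ 12.1  31.3  12. ]
 [  2.6   2.6  -1.7]
 [  1.2   0.7  -8.2]
 [ -0.2   4.2   2.5]]
```

```bash
cat >> kin.py <<'E'
SG=(-1,-1,-1,-1)
def fk2(q,p):
    Rz=lambda a:R.from_euler('z',-a); Ry=lambda a:R.from_euler('y',a)
    d1,L1,L2,L3,x1,y1,x2,y2,y0,y3,x0=p
    A=Rz(q[0]); P=np.array([0,0,d1])+A.apply([x0,y0,0])
    A=A*Ry(q[1])*Rz(q[2]); P=P+A.apply([x1,y1,L1])
    A=A*Ry(q[3])*Rz(q[4]); P=P+A.apply([x2,y2,L2])
    A=A*Ry(q[5]); P=P+A.apply([0,y3,L3]); A=A*Rz(q[6])*R.from_euler('z',np.pi)
    return P,A
E
python3 - <<'E'
from kin import *
f=lambda p:np.concatenate([(fk2(q,p)[0]-np.array(t)) for q,t,r in D]+[p[4:]*.03])
s=least_squares(f,[300,400,400,250]+[0]*7);print(np.round(s.x,1),np.round(s.fun[:-7].reshape(-1,3),1))
from bench import arm
st=arm.sense();print(fk2(st['joints'],s.x)[0],st['tool_pos'])
np.save('kp.npy',s.x)
E
```

```text
[ 3.054e+02  5.200e+02  4.735e+02  2.970e+02  7.000e-01 -5.400e+00
  6.000e-01  3.000e-01 -2.850e+01  3.000e-01 -8.000e-01] [[-0.2  0.3 -0.2]
 [ 1.3  1.   1.1]
 [-0.3  0.  -0.3]
 [-0.4 -0.1 -0.1]
 [ 0.3  0.1 -0.2]
 [-0.4 -0.1 -0.1]
 [-0.2 -0.  -0.2]
 [-0.7 -0.5  0.1]]
[ 401.22363741 -371.7049641   229.85209749] [ 401.22390377 -371.45111807  229.97173795]
```

```bash
cat >> kin.py <<'E'
KP=np.load('kp.npy')
LO=np.array([-2.53,-.31,-1.57,.28,-1.29,.15,-2.92]);HI=np.array([2.53,2.02,1.55,2.44,4.43,1.84,2.92])
C=np.array([503.5,-86.]);YAW=-.072
RC=R.from_euler('z',YAW)
def w(pc): v=RC.apply(pc); return v+np.array([C[0],C[1],0])
def toolR(al,phi,sgn):
    d=np.array([np.sin(al),-np.cos(al)*np.cos(phi),-np.cos(al)*np.sin(phi)])
    n=np.array([0,-np.sin(phi),np.cos(phi)])*sgn
    return RC*R.from_matrix(np.c_[n,np.cross(d,n),d])
def ik(P,A,q0):
    def f(q):
        p,a=fk2(q,KP); return np.r_[(p-P)/10,(A.inv()*a).as_rotvec()*20,(q-q0)*.01]
    s=least_squares(f,np.clip(q0,LO+.021,HI-.021),bounds=(LO+.02,HI-.02))
    p,a=fk2(s.x,KP); return s.x,np.linalg.norm(p-P),np.degrees((A.inv()*a).magnitude())
def cpath(phi):
    "cover low-edge (y,z) in chassis frame vs phi(rad)"
    t=np.clip((np.degrees(phi)-70)/20,0,1); u=np.clip((np.degrees(phi)-90)/90,0,1)
    return 60+25*u, 79+21*t-8*u
def tcp(phi,al,xg,delta=6):
    ye,ze=cpath(phi); l=170-delta
    return w([xg,ye+l*np.cos(phi),ze+l*np.sin(phi)])
E
cat > scan.py <<'E'
from kin import *
rng=np.random.default_rng(0)
for al in np.radians([30,45,55,65,75]):
  for xg in (-90,-60,-30,0,30,60):
    for sgn in (1,-1):
      out=None
      for phi0 in (180,):
        best=None
        for k in range(14):
            q0=rng.uniform(LO,HI) if k else np.array([.5,.6,0,2,-1.2,.4,1.5])
            q,e,a=ik(tcp(np.pi,al,xg),toolR(al,np.pi,sgn),q0)
            if e<2 and a<1:
                # trace back
                qq=q;ok=True;mn=1;ph=180
                for ph in range(170,-1,-10):
                    q2,e,a=ik(tcp(np.radians(ph),al,xg),toolR(al,np.radians(ph),sgn),qq)
                    if e>3 or a>1.5 or np.abs(q2-qq).max()>.9: ok=False;break
                    qq=q2
                if best is None or ph<best[0]: best=(ph,q,qq)
        if best: print(round(np.degrees(al)),xg,sgn,'down to phi',best[0],np.round(best[1],2),np.round(best[2],2),flush=True)
E
timeout 500 python3 scan.py
```

```text
30 -90 1 down to phi 70 [ 0.95  1.05  0.01  2.05 -1.21  1.6  -0.03] [ 1.15 -0.29 -1.24  2.39 -0.04  0.36 -1.71]
30 -90 -1 down to phi 70 [ 1.35  1.12 -0.44  2.03 -0.97  1.26  2.9 ] [ 1.15 -0.29 -1.24  2.39 -0.04  0.36  1.44]
30 -60 1 down to phi 60 [ 0.93  1.05 -0.02  2.01 -1.24  1.58 -0.08] [ 0.41  0.12 -0.93  2.32  1.06  0.75 -2.86]
30 -60 -1 down to phi 70 [ 1.29  1.12 -0.44  1.99 -1.02  1.27  2.89] [ 1.4  -0.29 -1.44  2.33 -0.14  0.35  1.55]
30 -30 1 down to phi 0 [ 0.92  1.05 -0.06  1.97 -1.27  1.56 -0.13] [-1.23  1.15  0.39  1.9   0.9   1.36 -2.83]
30 -30 -1 down to phi 0 [ 1.25  1.13 -0.45  1.95 -1.05  1.26  2.86] [-0.72  1.11 -0.22  1.86  1.23  1.82  0.1 ]
30 0 1 down to phi 0 [ 0.95  1.07 -0.14  1.92 -1.27  1.5  -0.19] [-1.13  1.14  0.32  1.85  0.99  1.41 -2.84]
30 0 -1 down to phi 0 [ 1.21  1.14 -0.45  1.9  -1.08  1.26  2.83] [-0.69  1.11 -0.21  1.82  1.28  1.82  0.15]
30 30 1 down to phi 0 [ 0.96  1.08 -0.21  1.87 -1.27  1.45 -0.24] [-1.01  1.13  0.24  1.8   1.08  1.49 -2.84]
30 30 -1 down to phi 0 [ 1.17  1.14 -0.46  1.85 -1.11  1.26  2.81] [-0.72  1.11 -0.12  1.78  1.28 
[... 4573 characters left out ...]
12  2.42  4.19  1.68 -2.73]
75 0 1 down to phi 160 [ 1.06  1.15 -0.32  2.37  4.18  1.48  0.45] [ 1.09  1.04 -0.38  2.42  4.13  1.39  0.58]
75 0 -1 down to phi 160 [ 0.67  1.11  0.03  2.39  4.06  1.82 -2.88] [ 1.09  1.04 -0.38  2.42  4.13  1.39 -2.56]
75 30 1 down to phi 150 [ 0.73  1.09 -0.07  2.34  4.04  1.7   0.27] [ 1.08  0.93 -0.47  2.42  4.01  1.28  0.69]
75 30 -1 down to phi 150 [ 0.98  1.12 -0.31  2.33  4.12  1.49 -2.74] [ 1.08  0.93 -0.47  2.42  4.01  1.28 -2.45]
75 60 1 down to phi 140 [ 1.17  1.2  -0.55  2.27  4.13  1.25  0.49] [ 1.06  0.84 -0.56  2.41  3.87  1.17  0.83]
75 60 -1 down to phi 140 [ 0.73  1.08 -0.12  2.3   4.    1.64 -2.9 ] [ 0.87  0.78 -0.35  2.42  3.87  1.29 -2.43]
```

```bash
cat > scan2.py <<'E'
from kin import *
# start: sample IK at phi=0 with multiple seeds, then track min-norm to 160
rng=np.random.default_rng(1)
MID=(LO+HI)/2
for al in np.radians([20,30,40,50]):
  for xg in (-40,0,40):
    for sgn in (1,-1):
      res=[]
      for k in range(10):
        q0=np.array([-1,1.1,0,1.85,1.1,1.5,-2.5 if sgn==1 else .2]) if k==0 else np.array([-.9,1.1,.1,1.85,1.1,1.5,0])+rng.normal(0,.4,7)*np.array([1,.3,1,.3,1,.5,4])
        q,e,a=ik(tcp(0,al,xg),toolR(al,0,sgn),q0)
        if e>1 or a>1: continue
        qs=[q];far=0
        for ph in range(5,161,5):
            q2,e,a=ik(tcp(np.radians(ph),al,xg),toolR(al,np.radians(ph),sgn),qs[-1])
            if e>2 or a>1.5 or np.abs(q2-qs[-1]).max()>.6: break
            qs.append(q2);far=ph
        Q=np.array(qs);m=np.minimum(Q-LO,HI-Q).min(0)
        res.append((far,m.min(),np.round(qs[0],2),np.round(qs[-1],2),np.round(m,2)))
      res.sort(key=lambda r:(-r[0],-r[1]))
      for r in res[:1]: print(round(np.degrees(al)),xg,sgn,*r,flush=True)
E
timeout 560 python3 scan2.py
```

```text
20 -40 1 160 0.03407318003886828 [-0.99  1.11  0.15  1.79  0.91  1.62 -2.87] [ 0.46  0.81  0.45  2.03 -1.26  1.66 -0.11] [1.54 0.26 0.92 0.18 0.03 0.18 0.03]
20 -40 -1 160 0.0200000000041185 [-0.84  1.11 -0.04  1.78  1.01  1.74  0.19] [ 0.84  0.75 -0.02  2.01 -1.09  1.39  2.9 ] [1.69 0.28 1.24 0.19 0.15 0.1  0.02]
20 0 1 160 0.07923290872766486 [-0.95  1.13  0.16  1.73  0.95  1.62 -2.82] [ 0.63  0.78  0.19  1.95 -1.21  1.51 -0.23] [1.58 0.35 1.27 0.27 0.08 0.22 0.09]
20 0 -1 160 0.08933317461356838 [-0.8   1.12 -0.04  1.72  1.06  1.75  0.25] [ 0.85  0.78 -0.09  1.93 -1.1   1.36  2.83] [1.68 0.36 1.37 0.29 0.19 0.09 0.09]
20 40 1 160 0.13885173573053589 [-0.91  1.15  0.18  1.66  0.99  1.62 -2.77] [ 0.79  0.8  -0.08  1.86 -1.14  1.37 -0.36] [1.62 0.43 1.37 0.36 0.15 0.22 0.14]
20 40 -1 160 0.16409780106837202 [-0.86  1.14  0.12  1.65  1.03  1.66  0.35] [ 0.86  0.81 -0.17  1.86 -1.09  1.32  2.76] [1.67 0.43 1.4  0.36 0.2  0.18 0.16]
30 -40 1 115 0.020000000000000073 [-1.14  1.11  0.26  1.9   0.97  1.45 -2.9 ] [-1.14 -0.29  1.51  2.38 -0.6   0.46 -0.83] [1.31 0.02 0.04 0.04 0.69 0.21 0.0
[... 1984 characters left out ...]
.39 -0.5   2.42  1.6   1.2  -0.31] [1.65 0.7  1.07 0.02 2.72 0.17 2.61]
50 0 1 40 0.020000000000000462 [-1.6   1.36  0.76  2.1   0.97  0.83 -2.9 ] [-1.76  1.09  1.27  2.37  0.85  0.17 -2.9 ] [0.77 0.66 0.28 0.07 2.14 0.02 0.02]
50 0 -1 65 0.020000001160640046 [-1.03  1.08  0.12  2.07  1.4   1.46  0.01] [ 0.13  0.27 -0.73  2.42  1.77  0.91 -0.34] [1.5  0.57 0.84 0.02 2.66 0.38 2.58]
50 40 1 40 0.020000000000000018 [-1.52  1.36  0.78  2.04  1.03  0.83 -2.9 ] [-1.67  1.09  1.26  2.3   0.88  0.17 -2.9 ] [0.86 0.66 0.29 0.14 2.17 0.02 0.02]
50 40 -1 135 0.020000000000000462 [-0.98  1.09  0.14  2.01  1.46  1.45  0.06] [ 0.58  0.41  0.03  2.34  4.41  0.96 -2.9 ] [1.55 0.36 1.28 0.02 0.02 0.06 0.02]
```

```bash
cat > ctl.py <<'E'
from kin import *
VM=np.array([2.57,2.57,3.14,3.14,3.14,3.14,3.14])*.7
def jac(q):
    p,a=fk2(q,KP);J=np.zeros((6,7));h=1e-5
    for i in range(7):
        d=q.copy();d[i]+=h;p2,a2=fk2(d,KP)
        J[:3,i]=(p2-p)/h/1000; J[3:,i]=(a2*a.inv()).as_rotvec()/h
    return J,p,a
def track(q,P,A,n=6,lam=.02,wt=None,clamp=True):
    q=q.copy()
    W=np.eye(7) if wt is None else np.diag(wt)
    free=np.ones(7,bool)
    for _ in range(n):
        J,p,a=jac(q); e=np.r_[(P-p)/1000,(A*a.inv()).as_rotvec()]
        free[:]=True
        for it in range(4):
            Jf=J*free; dq=W@Jf.T@np.linalg.solve(Jf@W@Jf.T+lam**2*np.eye(6),e)
            qn=q+dq; bad=((qn<LO+.01)|(qn>HI-.01))&free
            if not bad.any(): break
            free&=~bad
        q=np.clip(q+dq,LO+.01,HI-.01)
    p,a=fk2(q,KP); return q,np.linalg.norm(P-p),np.degrees((A*a.inv()).magnitude())
E
python3 - <<'E'
from ctl import *
q=np.array([-.01211055,.1978871,.1325901,2.05986641,-.03285208,.8886644,.06530582])
P0,A0=fk2(q,KP)
way=[((497,-350,237),(180,-36,-5)),((494.8,-311.8,170.4),(180,-30.3,-4.4)),((503.7,-351.8,130.8),(180.3,-30.4,-4.5)),((503.3,-355.1,65.8),(180,-30.4,-4.6))]
for w_,r in way:
    P1=np.array(w_);A1=R.from_euler('xyz',r,degrees=True)
    p,a=fk2(q,KP);rv=(A1*a.inv()).as_rotvec()
    for t in np.linspace(0,1,25)[1:]:
        q,e,an=track(q,p+(P1-p)*t,R.from_rotvec(rv*t)*a,n=2)
    print(np.round(q,3),e,an)
print(' actual at 3rd [.7475,.4409,-.0539,2.0933,-1.0460,.33,1.5860], 4th [.9501 .5902 -.2966 2.0937 -1.258 .1611 1.878]')
E
```

```text
[ 0.709  0.245  0.027  2.104 -0.973  0.45   1.469] 0.0036237181721435105 8.158483269031843e-05
[ 0.63   0.32   0.015  2.156 -0.946  0.346  1.418] 0.0001964059203485447 7.881977350331218e-06
[ 0.746  0.44  -0.054  2.094 -1.047  0.327  1.585] 0.000604054878849323 2.376356816296666e-05
[ 0.936  0.585 -0.281  2.092 -1.254  0.168  1.869] 1.547140569032545 0.05781141285145335
 actual at 3rd [.7475,.4409,-.0539,2.0933,-1.0460,.33,1.5860], 4th [.9501 .5902 -.2966 2.0937 -1.258 .1611 1.878]
```

```bash
cat > scan3.py <<'E'
from ctl import *
from bench import arm
QS=arm.sense()['joints'].copy()
def go(q,P1,A1,log,n=12):
    p,a=fk2(q,KP);rv=(A1*a.inv()).as_rotvec()
    for t in np.linspace(0,1,n+1)[1:]:
        q,e,an=track(q,p+(P1-p)*t,R.from_rotvec(rv*t)*a,n=2); log.append((q,e,an))
    return q
def tot(al,xg,sgn,rad=np.radians):
    log=[];q=QS
    d0=lambda ph:toolR(al,ph,sgn)
    t0=tcp(0,al,xg); t0[2]=77
    d=d0(0).apply([0,0,1])
    p,a=fk2(q,KP)
    q=go(q,np.array([450,-50,330.]),a,log,20)
    q=go(q,t0-d*90+[0,0,240],d0(np.pi/2),log,25)
    q=go(q,t0-d*90+[0,0,130],d0(0),log,25)
    q=go(q,t0-d*90,d0(0),log,10); i0=len(log)
    q=go(q,t0,d0(0),log,8); qg=q
    for ph in range(4,161,4):
        q=go(q,tcp(rad(ph),al,xg),d0(rad(ph)),log,2)
    i1=len(log);qe=q
    p,a=fk2(q,KP); q=go(q,p-[0,0,50],a,log,8)
    p,a=fk2(q,KP); q=go(q,p-a.apply([0,0,1])*60,a,log,8)
    return log,i0,i1,qg,qe,q
if __name__=='__main__':
  for al in (20,25,30,35):
    for xg in (-50,-30,-10,10):
      for sgn in (1,-1):
        log,i0,i1,qg,qe,q=tot(np.radians(al),xg,sgn)
        Q=np.array([l[0] for l in log]);E=np.array([l[1] for l in log]);A=np.array([l[2] for l in log])
        m=np.minimum(Q-LO,HI-Q)
        print(al,xg,sgn,'pre err %.1f flip err %.1f/%.1f low err %.1f/%.1f'%(E[:i0].max(),E[i0:i1].max(),A[i0:i1].max(),E[i1:].max(),A[i1:].max()),np.round(m[i0:].min(0),2),flush=True)
E
timeout 570 python3 scan3.py
```

```text
20 -50 1 pre err 0.0 flip err 0.0/0.0 low err 0.0/0.0 [1.43 0.23 0.74 0.16 0.01 0.11 0.04]
20 -50 -1 pre err 0.0 flip err 0.0/0.0 low err 0.0/0.0 [1.45 0.23 0.79 0.16 0.14 0.12 0.01]
20 -30 1 pre err 0.0 flip err 0.0/0.0 low err 0.0/0.0 [1.47 0.28 0.99 0.2  0.01 0.13 0.05]
20 -30 -1 pre err 0.0 flip err 0.0/0.0 low err 0.0/0.0 [1.46 0.28 0.98 0.2  0.11 0.13 0.01]
20 -10 1 pre err 0.0 flip err 0.0/0.0 low err 0.0/0.0 [1.5  0.33 1.19 0.25 0.04 0.12 0.07]
20 -10 -1 pre err 0.0 flip err 0.0/0.0 low err 0.0/0.0 [1.51 0.33 1.22 0.25 0.09 0.11 0.01]
20 10 1 pre err 0.0 flip err 0.0/0.0 low err 0.0/0.0 [1.53 0.37 1.37 0.29 0.08 0.12 0.1 ]
20 10 -1 pre err 0.0 flip err 0.0/0.0 low err 0.0/0.0 [1.52 0.37 1.36 0.29 0.09 0.12 0.01]
25 -50 1 pre err 0.0 flip err 255.7/4.3 low err 46.5/0.7 [1.39 0.01 0.06 0.02 0.31 0.12 0.01]
25 -50 -1 pre err 0.0 flip err 0.4/0.0 low err 0.0/0.0 [1.3  0.19 0.46 0.09 0.08 0.14 0.01]
25 -30 1 pre err 0.0 flip err 0.0/0.0 low err 0.0/0.0 [1.5  0.24 0.67 0.13 0.01 0.12 0.01]
25 -30 -1 pre err 0.0 flip err 0.1/0.0 low err 0.0/0.0 [1.37 0.25 0.91 0.14 0.07 0.12 0.01]
2
[... 1153 characters left out ...]
0.0/0.0 [0.87 0.17 0.35 0.01 0.01 0.09 0.01]
35 -50 -1 pre err 0.0 flip err 16.8/0.4 low err 0.0/0.0 [0.97 0.17 0.79 0.01 0.03 0.09 0.01]
35 -30 1 pre err 22.3 flip err 246.8/4.1 low err 41.8/0.7 [1.   0.01 0.02 0.01 0.18 0.09 0.01]
35 -30 -1 pre err 0.0 flip err 247.6/4.1 low err 41.8/0.7 [1.41 0.01 0.01 0.01 0.16 0.07 0.27]
35 -10 1 pre err 14.6 flip err 249.1/4.1 low err 46.4/0.7 [1.12 0.01 0.03 0.01 0.15 0.08 0.01]
35 -10 -1 pre err 0.0 flip err 24.6/0.5 low err 0.0/0.0 [1.07 0.23 0.58 0.05 0.04 0.07 0.01]
35 10 1 pre err 4.6 flip err 256.6/4.3 low err 46.4/0.7 [1.23 0.01 0.04 0.01 0.13 0.08 0.01]
35 10 -1 pre err 0.0 flip err 24.7/0.7 low err 0.7/0.0 [1.23 0.3  1.02 0.12 0.01 0.07 0.01]
```

```bash
python3 - <<'E'
from h import *
print(dto([490,5,350],[180,0,-4.1]))
E
python3 -m inch '{"linear":[[5,20,30],[10,60,60],[15,100,90],[20,140,110],[30,180,120],[40,220,120],[50,255,120],[60,290,120]],"twist":[[0,0,0],[0.5,0,0],[1,0,0],[1,0,1],[2,0,1],[2,0,1],[2.3,0.3,1],[2.3,0.3,1]],"claw":[0,0,0,0,0,0,0,0]}' 40
python3 -m inch '{"linear":[[10,30,0],[20,60,0],[29,86,0],[29,86,0],[29,86,0],[29,86,0],[29,86,0],[29,86,0]],"twist":[[0,0,0],[0,0,0],[0,0,0],[0,0,0],[0,0,0],[0,0,0],[0,0,0],[0,0,0]],"claw":[0,0,0,0,0,0,0,0]}' 40
python3 - <<'E'
from h import *
s=arm.sense();print(s)
cv2.imwrite('pics/w18.png',arm.get_image('wrist'))
E
```

```text
(array([ 88.8, 376.5, 120. ]), array([2.4, 0.2, 1.1]))
clock: 27.52
tool_pos: [460.1, -88.7, 351.3]
tcp_rot: [3.14, -0.001, -0.074]
ft_force: [0.6, -0.3, -0.4]
grip_width: -0.0
clock: 28.18
tool_pos: [489.4, -5.3, 350.7]
tcp_rot: [3.139, 0.001, -0.074]
ft_force: [0.0, 0.3, 0.5]
grip_width: 0.003
{'clock': 28.1833, 'joints': array([-0.18804375,  0.08905387,  0.13867998,  1.86140297, -0.01050175,
        1.1929842 , -0.12045811]), 'qvel': array([-0.00296459,  0.00043091, -0.00652579, -0.00673419,  0.0017298 ,
       -0.00062509, -0.00070668]), 'joint_torque': array([-1.23030203e-01, -3.17368877e+01,  2.93136053e-01, -2.65743864e+01,
        1.38374630e-02,  2.60477049e-03,  4.91166473e-03]), 'tool_pos': array([489.38440493,  -5.29824164, 350.70408772]), 'tcp_rot': array([ 3.13895740e+00,  6.57150733e-04, -7.44375230e-02]), 'ft_force': array([0.01641967, 0.31859076, 0.45890439]), 'ft_torque': array([-0.02379582,  0.01767036,  0.00827335]), 'grip_width': 0.003020947105849788}
```

```bash
python3 - <<'E'
from h import *
im=cv2.imread('pics/w18.png')
P=[(214,10),(489,14),(464,212),(227,208),(229,217),(451,215),(443,317),(236,317)]
t=[cv2.resize(im[max(0,y-18):max(0,y-18)+36,x-18:x+18],(190,190),interpolation=cv2.INTER_CUBIC) for x,y in P]
cv2.imwrite('pics/z18.png',np.vstack([np.hstack(t[:4]),np.hstack(t[4:])]))
E
python3 - <<'E'
from h import *
c=[at_z('wrist',p,81) for p in [(213.4,8.9),(490.5,13.4),(464.2,212.4),(225.3,208.75)]]
t,a,r=fit(c,[(-115,85),(115,85),(115,-85),(-115,-85)]);print('cover',t,a,r)
c=[at_z('wrist',p,85) for p in [(227.9,216.6),(452.1,215.9),(443.2,318.9),(234.7,318.9)]]
t2,a2,r2=fit(c,[(-108,55),(108,55),(108,-55),(-108,-55)]);print('chassis',t2,a2,r2)
Rm=np.array([[np.cos(a2),-np.sin(a2)],[np.sin(a2),np.cos(a2)]])
print('cover in chassis',(t-t2)@Rm,a-a2)
E
```

```text
cover [520.70093725  57.85603082] -0.09031135125516261 [[-0.1  0. ]
 [ 0.3  0.2]
 [-0.2 -0.1]
 [-0.  -0.2]]
chassis [504.18406322 -85.89208222] -0.07198028225329897 [[-0.5 -0.1]
 [ 0.8 -0.3]
 [-0.5  0.4]
 [ 0.2 -0.1]]
cover in chassis [  6.13600709 144.56374562] -0.01833106900186364
```

```bash
cat > plan.py <<'E'
from ctl import *
C[:]=[504.2,-85.9]
PSI0,PSI1=-.0903,-.072
I=np.interp
def cover_state(ph):
    psi=I(ph,[0,90,140],[PSI0,PSI0,PSI1])
    ex=I(ph,[0,90,150],[5.0,5.0,0])
    c=np.cos(np.radians(ph))
    ey=I(ph,[0,10,110,160],[60,60.5,62,84.6])
    ez=I(ph,[0,5,70,90,110,140,160],[77,78.5,76,84,100,96,80.5])
    return psi,np.array([ex,ey,ez])
def pose(ph,al,xg,sgn,delta=3,back=0):
    psi,e=cover_state(ph);f=np.radians(ph)
    o=RC.apply(e)+[C[0],C[1],0]
    Rl=R.from_euler('z',psi)*R.from_euler('x',f)          # cover frame, local z = inside normal
    d=np.array([np.sin(al),-np.cos(al),0]); n=np.array([0,0,1.])*sgn
    A=Rl*R.from_matrix(np.c_[n,np.cross(d,n),d])
    P=o+Rl.apply([xg,170-delta,0])-A.apply([0,0,1])*back
    return P,A
def go(q,P1,A1,log,n=12):
    p,a=fk2(q,KP);rv=(A1*a.inv()).as_rotvec()
    for t in np.linspace(0,1,n+1)[1:]:
        q,e,an=track(q,p+(P1-p)*t,R.from_rotvec(rv*t)*a,n=2); log.append((q,e,an))
    return q
def tot(q,al,xg,sgn):
    log=[];al=np.radians(al)
    p,_=pose(0,al,xg,sgn,back=90);_,A9=pose(90,al,xg,sgn);_,A0=pose(0,al,xg,sgn)
    q=go(q,p+[0,0,260],A9,log,25); q=go(q,p+[0,0,130],A0,log,25); q=go(q,p,A0,log,10); i0=len(log)
    q=go(q,*pose(0,al,xg,sgn),log,8)
    for ph in range(4,161,4): q=go(q,*pose(ph,al,xg,sgn),log,2)
    i1=len(log)
    p,a=fk2(q,KP); q=go(q,p-[0,0,50],a,log,8)
    p,a=fk2(q,KP); q=go(q,p-a.apply([0,0,1])*60,a,log,8)
    return log,i0,i1
E
cat > s4.py <<'E'
from plan import *
for ph in range(100,161,10):
    psi,e=cover_state(ph);f=np.radians(ph);d=np.array([np.cos(f),np.sin(f)])
    v=np.array([55,85])-e[1:]; print(ph,'wall clearance',round(-(d[0]*v[1]-d[1]*v[0])*-1-4 if 0 else abs(d[0]*v[1]-d[1]*v[0])-4,1),'low corner',round(e[2]-4*abs(np.cos(f)),1))
from bench import arm
q=arm.sense()['joints'].copy()
for al in (18,20,22,24):
  for xg in (-60,-45,-30,-15):
    for sgn in (1,-1):
      log,i0,i1=tot(q,al,xg,sgn)
      Q=np.array([l[0] for l in log]);E=np.array([l[1] for l in log])
      m=np.minimum(Q-LO,HI-Q); dq=np.abs(np.diff(Q[i0:i1],axis=0)).max(0)
      print(al,xg,sgn,'err %.1f %.1f %.1f'%(E[:i0].max(),E[i0:i1].max(),E[i1:].max()),np.round(m[i0:].min(0),2),'pre',round(m[:i0].min(),2),'dq2deg',dq.max().round(2),flush=True)
E
timeout 570 python3 s4.py
```

```text
100 wall clearance 4.0 low corner 91.3
110 wall clearance 7.7 low corner 98.6
120 wall clearance 12.8 low corner 96.7
130 wall clearance 16.2 low corner 94.8
140 wall clearance 17.6 low corner 92.9
150 wall clearance 11.4 low corner 84.8
160 wall clearance 1.9 low corner 76.7
18 -60 1 err 0.0 0.0 0.0 [1.42 0.25 0.75 0.16 0.01 0.08 0.08] pre 0.02 dq2deg 0.1
18 -60 -1 err 0.0 0.0 0.0 [1.43 0.25 0.77 0.16 0.16 0.12 0.01] pre 0.01 dq2deg 0.1
18 -45 1 err 0.0 0.0 0.0 [1.45 0.29 0.95 0.19 0.03 0.11 0.09] pre 0.01 dq2deg 0.1
18 -45 -1 err 0.0 0.0 0.0 [1.43 0.29 0.91 0.19 0.14 0.13 0.01] pre 0.02 dq2deg 0.1
18 -30 1 err 0.0 0.0 0.0 [1.45 0.32 1.04 0.23 0.04 0.13 0.12] pre 0.03 dq2deg 0.1
18 -30 -1 err 0.0 0.0 0.0 [1.44 0.32 1.02 0.22 0.13 0.13 0.01] pre 0.03 dq2deg 0.1
18 -15 1 err 0.0 0.0 0.0 [1.49 0.36 1.2  0.26 0.07 0.11 0.12] pre 0.02 dq2deg 0.09
18 -15 -1 err 0.0 0.0 0.0 [1.49 0.36 1.21 0.26 0.12 0.11 0.01] pre 0.01 dq2deg 0.09
20 -60 1 err 0.0 0.0 0.0 [1.43 0.23 0.69 0.14 0.01 0.12 0.05] pre 0.02 dq2deg 0.1
20 -60 -1 err 0.0 0.0 0.0 [1.4  0.23 0.68 0.14 0.15 0.13 0.01] pre 0.02 dq2deg 
[... 1135 characters left out ...]
 0.13 0.02] pre 0.03 dq2deg 0.11
24 -60 1 err 0.0 4.1 0.0 [1.46 0.16 0.05 0.09 0.01 0.12 0.01] pre 0.01 dq2deg 0.19
24 -60 -1 err 0.0 0.4 0.0 [1.28 0.2  0.54 0.09 0.11 0.12 0.01] pre 0.01 dq2deg 0.15
24 -45 1 err 0.0 0.0 0.0 [1.45 0.24 0.69 0.12 0.01 0.14 0.01] pre 0.04 dq2deg 0.12
24 -45 -1 err 0.0 0.2 0.0 [1.33 0.24 0.79 0.12 0.09 0.12 0.01] pre 0.02 dq2deg 0.12
24 -30 1 err 0.0 0.0 0.0 [1.49 0.28 0.98 0.16 0.01 0.13 0.02] pre 0.03 dq2deg 0.12
24 -30 -1 err 0.0 0.1 0.0 [1.38 0.28 0.96 0.16 0.07 0.13 0.01] pre 0.03 dq2deg 0.12
24 -15 1 err 0.0 0.0 0.0 [1.52 0.32 1.18 0.19 0.01 0.11 0.03] pre 0.02 dq2deg 0.12
24 -15 -1 err 0.0 0.0 0.0 [1.42 0.32 1.21 0.19 0.07 0.11 0.02] pre 0.01 dq2deg 0.12
```

```bash
python3 - <<'E'
from plan import *
c=np.array([510.5,352]);y=np.radians(14);u=np.array([np.cos(y),np.sin(y)]);v=np.array([-u[1],u[0]])
cor=[c+a*u+b*v for a in(-35,35) for b in(-23,23)]
for al,xg in ((18,-35),(18,-50),(20,-40),(20,-50),(22,-45)):
  for back in (0,90):
    P,A=pose(3,np.radians(al),xg,1,back=back);d=A.apply([0,0,1]);d2=d[:2]/np.linalg.norm(d[:2])
    out=[]
    for k in cor:
        r=k-P[:2]; out.append((round(-r@d2),round(d2[0]*r[1]-d2[1]*r[0])))
    print(al,xg,back,np.round(P,1),out)
E
```

```text
18 -35 0 [493.7 143.   86.6] [(176, 28), (222, 27), (178, 98), (224, 97)]
18 -35 90 [473.7 230.6  91.1] [(86, 28), (132, 27), (88, 98), (134, 97)]
18 -50 0 [478.8 144.3  86.6] [(172, 43), (218, 42), (173, 113), (219, 112)]
18 -50 90 [458.8 232.   91.1] [(82, 43), (128, 42), (83, 113), (129, 112)]
20 -40 0 [488.7 143.4  86.6] [(174, 39), (220, 40), (172, 109), (218, 110)]
20 -40 90 [465.7 230.3  91.1] [(84, 39), (130, 40), (83, 109), (129, 110)]
20 -50 0 [478.8 144.3  86.6] [(170, 49), (216, 49), (169, 119), (215, 119)]
20 -50 90 [455.7 231.2  91.1] [(80, 49), (126, 49), (79, 119), (125, 119)]
22 -45 0 [483.7 143.9  86.6] [(170, 50), (216, 52), (167, 120), (213, 122)]
22 -45 90 [457.7 229.9  91. ] [(80, 50), (126, 52), (77, 120), (123, 122)]
```

```bash
cat > nxt.py <<'E'
import sys
from plan import *
from bench import arm
AL,XG,SG_=np.radians(20),-45,1
def rows(targets,simcheck=True):
    s=arm.sense();p0=s['tool_pos'];a0=R.from_euler('xyz',s['tcp_rot'])
    q=s['joints'].copy();mx=0;er=0
    lin=[];tw=[]
    for P,A in targets:
        lin.append(np.round(P-p0,1).tolist());tw.append(np.round((A*a0.inv()).as_rotvec(degrees=True),1).tolist())
        q2,e,an=track(q,P,A,n=6);mx=max(mx,(np.abs(q2-q)*12/VM).max());er=max(er,e);q=q2
    print('lin',lin);print('tw',tw);print('speed frac %.2f err %.1f'%(mx,er),'margin',np.round(np.minimum(q-LO,HI-q),2))
def interp(P1,A1,n=8,off=0):
    s=arm.sense();p0=s['tool_pos'];a0=R.from_euler('xyz',s['tcp_rot']);rv=(A1*a0.inv()).as_rotvec()
    return [(p0+(P1-p0)*t,R.from_rotvec(rv*t)*a0) for t in np.linspace(0,1,n+1)[1:]]
E
python3 - <<'E'
from nxt import *
P,A0=pose(3,AL,XG,SG_,back=60);_,A9=pose(90,AL,XG,SG_)
rows(interp(P+[0,0,260],A9,16))
E
```

```text
lin [[-1.3, 12.9, -0.1], [-2.6, 25.9, -0.2], [-4.0, 38.8, -0.2], [-5.3, 51.7, -0.3], [-6.6, 64.6, -0.4], [-7.9, 77.6, -0.5], [-9.3, 90.5, -0.5], [-10.6, 103.4, -0.6], [-11.9, 116.4, -0.7], [-13.2, 129.3, -0.8], [-14.5, 142.2, -0.8], [-15.9, 155.1, -0.9], [-17.2, 168.1, -1.0], [-18.5, 181.0, -1.1], [-19.8, 193.9, -1.2], [-21.1, 206.9, -1.2]]
tw [[0.9, -1.1, -5.6], [1.8, -2.1, -11.2], [2.7, -3.2, -16.9], [3.6, -4.3, -22.5], [4.5, -5.3, -28.1], [5.4, -6.4, -33.7], [6.3, -7.5, -39.3], [7.2, -8.6, -45.0], [8.1, -9.6, -50.6], [9.0, -10.7, -56.2], [9.9, -11.8, -61.8], [10.9, -12.8, -67.4], [11.8, -13.9, -73.1], [12.7, -15.0, -78.7], [13.6, -16.0, -84.3], [14.5, -17.1, -89.9]]
speed frac 0.93 err 0.0 margin [2.08 0.3  1.42 0.43 1.57 0.74 0.51]
```

```bash
python3 -m inch '{"linear":[[-1,13,0],[-3,26,0],[-4,39,0],[-5,52,0],[-7,65,0],[-8,78,0],[-9,90,0],[-11,103,0]],"twist":[[0.9,-1.1,-5.6],[1.8,-2.1,-11.2],[2.7,-3.2,-16.9],[3.6,-4.3,-22.5],[4.5,-5.3,-28.1],[5.4,-6.4,-33.7],[6.3,-7.5,-39.3],[7.2,-8.6,-45]],"claw":[0,0,0,0,0,0,0,0]}' 100
python3 - <<'E'
from nxt import *
P,A0=pose(3,AL,XG,SG_,back=60);_,A9=pose(90,AL,XG,SG_)
rows(interp(P+[0,0,260],A9,8))
E
```

```text
clock: 28.9
tool_pos: [478.8, 98.8, 350.9]
tcp_rot: [-2.967, -0.075, -0.873]
ft_force: [-0.2, -0.7, 0.1]
grip_width: 0.002
lin [[-1.3, 12.9, -0.2], [-2.6, 25.7, -0.3], [-3.9, 38.6, -0.5], [-5.2, 51.5, -0.7], [-6.5, 64.4, -0.8], [-7.9, 77.2, -1.0], [-9.2, 90.1, -1.2], [-10.5, 103.0, -1.3]]
tw [[0.9, -1.1, -5.6], [1.8, -2.1, -11.2], [2.7, -3.2, -16.7], [3.6, -4.2, -22.3], [4.5, -5.3, -27.9], [5.4, -6.4, -33.5], [6.3, -7.4, -39.1], [7.2, -8.5, -44.7]]
speed frac 0.92 err 0.0 margin [2.08 0.3  1.42 0.43 1.57 0.74 0.51]
```

```bash
python3 -m inch '{"linear":[[-1,13,0],[-3,26,0],[-4,39,0],[-5,52,0],[-7,65,0],[-8,78,0],[-9,90,0],[-11,103,0]],"twist":[[0.9,-1.1,-5.6],[1.8,-2.1,-11.2],[2.7,-3.2,-16.7],[3.6,-4.2,-22.3],[4.5,-5.3,-27.9],[5.4,-6.4,-33.5],[6.3,-7.4,-39.1],[7.2,-8.5,-44.7]],"claw":[0.1,0.2,0.3,0.3,0.3,0.3,0.3,0.3]}' 100
python3 - <<'E'
from nxt import *
P,A0=pose(3,AL,XG,SG_,back=60)
rows(interp(P+[0,0,130],A0,24))
E
```

```text
clock: 29.57
tool_pos: [467.9, 201.8, 351.0]
tcp_rot: [-2.792, -0.001, -1.662]
ft_force: [0.9, -0.8, -0.6]
grip_width: 0.299
lin [[0.0, -0.0, -5.5], [0.0, -0.0, -10.9], [0.1, -0.0, -16.4], [0.1, -0.0, -21.9], [0.1, -0.0, -27.4], [0.1, -0.0, -32.8], [0.1, -0.0, -38.3], [0.1, -0.0, -43.8], [0.2, -0.0, -49.3], [0.2, -0.0, -54.7], [0.2, -0.0, -60.2], [0.2, -0.0, -65.7], [0.2, -0.0, -71.2], [0.3, -0.0, -76.6], [0.3, -0.0, -82.1], [0.3, -0.0, -87.6], [0.3, -0.0, -93.1], [0.3, -0.0, -98.5], [0.3, -0.0, -104.0], [0.4, -0.0, -109.5], [0.4, -0.0, -115.0], [0.4, -0.0, -120.4], [0.4, -0.0, -125.9], [0.4, -0.0, -131.4]]
tw [[-3.6, 0.3, 0.0], [-7.2, 0.7, 0.0], [-10.8, 1.0, 0.0], [-14.4, 1.3, 0.0], [-18.0, 1.6, 0.0], [-21.7, 2.0, 0.0], [-25.3, 2.3, 0.0], [-28.9, 2.6, 0.0], [-32.5, 3.0, 0.0], [-36.1, 3.3, 0.0], [-39.7, 3.6, 0.0], [-43.3, 3.9, 0.0], [-46.9, 4.3, 0.0], [-50.5, 4.6, 0.0], [-54.1, 4.9, 0.0], [-57.7, 5.3, 0.0], [-61.3, 5.6, 0.0], [-65.0, 5.9, 0.0], [-68.6, 6.2, 0.0], [-72.2, 6.6, 0.0], [-75.8, 6.9, 0.0], [-79.4, 7.2, 0.0], [-83.0, 7.6, 0.0], [-86.6, 7.9, 0.0]]
speed frac 0.43 err 0.0 margin [1.54 1.16 1.49 0.67 2.2  0.02 0.19]
```

```bash
python3 -m inch '{"linear":[[0,0,-8],[0,0,-16],[0,0,-24],[0,0,-32],[0,0,-40],[0,0,-48],[0,0,-56],[0,0,-65]],"twist":[[-5.4,0.5,0],[-10.8,1,0],[-16.2,1.5,0],[-21.7,2,0],[-27,2.5,0],[-32.5,3,0],[-37.9,3.4,0],[-43.3,3.9,0]],"claw":[0.3,0.3,0.3,0.3,0.3,0.3,0.3,0.3]}' 100
python3 -m inch '{"linear":[[0,0,-8],[0,0,-16],[0,0,-24],[0,0,-32],[0,0,-40],[0,0,-48],[0,0,-56],[0,0,-66]],"twist":[[-5.4,0.5,0],[-10.8,1,0],[-16.2,1.5,0],[-21.7,2,0],[-27,2.5,0],[-32.5,3,0],[-37.9,3.4,0],[-43.3,4,0]],"claw":[0.3,0.3,0.3,0.3,0.3,0.3,0.3,0.3]}' 100
python3 - <<'E'
from nxt import *
P,A0=pose(3,AL,XG,SG_,back=60)
print(P)
rows(interp(P,A0,8))
s=arm.sense();print(s['joints'])
import cv2
cv2.imwrite('pics/s19.png',arm.get_image('scene'))
E
```

```text
clock: 30.23
tool_pos: [468.3, 202.2, 286.0]
tcp_rot: [-2.797, -0.764, -1.655]
ft_force: [0.2, -0.7, -0.5]
grip_width: 0.3
clock: 30.9
tool_pos: [468.4, 201.8, 219.3]
tcp_rot: [-2.939, -1.522, -1.518]
ft_force: [0.2, 0.1, -0.7]
grip_width: 0.301
[468.37619364 201.80954711  89.59088741]
lin [[-0.0, 0.0, -16.2], [-0.0, 0.0, -32.4], [-0.0, 0.0, -48.7], [-0.0, 0.0, -64.9], [-0.0, 0.0, -81.1], [-0.0, 0.0, -97.3], [-0.0, 0.0, -113.5], [-0.0, 0.0, -129.7]]
tw [[0.0, -0.1, 0.0], [0.1, -0.1, 0.0], [0.1, -0.2, 0.1], [0.1, -0.2, 0.1], [0.1, -0.3, 0.1], [0.2, -0.3, 0.1], [0.2, -0.4, 0.1], [0.2, -0.4, 0.2]]
speed frac 0.19 err 0.0 margin [1.55 0.93 1.51 0.74 2.17 0.11 0.06]
[-0.98160899  0.86192922  0.0441011   1.76799322  0.90927093  1.82383661
 -2.73169814]
```

```bash
python3 -m inch '{"linear":[[0,0,-20],[0,0,-40],[0,0,-60],[0,0,-80],[0,0,-100],[0,0,-118],[0,0,-132],[0,0,-138.5]],"twist":[[0,0,0],[0,0,0],[0,0,0],[0,-0.2,0],[0,-0.2,0],[0.1,-0.3,0],[0.2,-0.4,0.1],[0.2,-0.4,0.2]],"claw":[0.3,0.3,0.3,0.3,0.3,0.3,0.3,0.3]}' 100
python3 - <<'E'
from nxt import *
s=arm.sense();print(s['joints'],s['tool_pos'])
import cv2
cv2.imwrite('pics/s20.png',cv2.resize(arm.get_image('scene')[130:330,300:640],(800,470)))
cv2.imwrite('pics/w20.png',arm.get_image('wrist'))
E
```

```text
clock: 31.62
tool_pos: [467.8, 201.8, 80.0]
tcp_rot: [-2.815, -1.515, -1.637]
ft_force: [0.3, -0.8, -0.3]
grip_width: 0.299
[-0.99292866  1.10526752  0.0555502   1.69259989  0.86716241  1.70508795
 -2.86569245] [467.76789005 201.79833864  80.03109608]
```

```bash
python3 - <<'E'
from nxt import *
P,A0=pose(3,AL,XG,SG_,delta=5)
rows(interp(P-[0,0,9],A0,8))
E
```

```text
lin [[2.0, -7.5, -0.4], [4.0, -15.0, -0.8], [5.9, -22.6, -1.2], [7.9, -30.1, -1.7], [9.9, -37.6, -2.1], [11.9, -45.1, -2.5], [13.9, -52.6, -2.9], [15.8, -60.1, -3.3]]
tw [[-0.0, -0.0, -0.0], [-0.0, -0.0, -0.0], [-0.1, -0.0, -0.0], [-0.1, -0.0, -0.1], [-0.1, -0.0, -0.1], [-0.1, -0.0, -0.1], [-0.1, -0.0, -0.1], [-0.1, -0.0, -0.1]]
speed frac 0.07 err 0.0 margin [1.59 0.93 1.46 0.66 2.21 0.21 0.03]
```

```bash
python3 -m inch '{"linear":[[2,-7.5,-0.4],[4,-15,-0.8],[6,-22.5,-1.2],[8,-30,-1.7],[10,-37.6,-2.1],[12,-45,-2.5],[14,-52.6,-2.9],[16,-60,-3]],"twist":[[0,0,0],[0,0,0],[0,0,0],[0,0,0],[0,0,0],[0,0,0],[0,0,0],[0,0,0]],"claw":[0.3,0.3,0.3,0.3,0.3,0.3,0.3,0.3]}' 100
python3 - <<'E'
from nxt import *
import cv2
s=arm.sense();print(s['ft_force'])
cv2.imwrite('pics/w21.png',arm.get_image('wrist'))
E
```

```text
clock: 32.38
tool_pos: [484.0, 141.4, 78.3]
tcp_rot: [-2.8, -1.516, -1.652]
ft_force: [0.0, 0.5, 0.5]
grip_width: 0.301
[0.03377674 0.5092447  0.49725766]
```

```bash
python3 -m inch '{"linear":[[0,0,0],[0,0,0],[0,0,0],[0,0,0],[0,0,0],[0,0,0],[0,0,0],[0,0,0]],"twist":[[0,0,0],[0,0,0],[0,0,0],[0,0,0],[0,0,0],[0,0,0],[0,0,0],[0,0,0]],"claw":[0.2,0.15,0.12,0.1,0.05,0,0,0]}' 110
python3 - <<'E'
from nxt import *
import cv2
s=arm.sense();print(s['ft_force'],s['ft_torque'])
cv2.imwrite('pics/w22.png',arm.get_image('wrist'))
E
```

```text
clock: 33.1
tool_pos: [483.7, 142.9, 78.6]
tcp_rot: [-2.793, -1.516, -1.657]
ft_force: [0.0, 3.0, 2.2]
grip_width: 0.061
[0.03956951 2.97339278 2.17850189] [-0.12576419  0.09876959  0.00371747]
```

```bash
cat > fl.py <<'E'
import sys
from nxt import *
a,b=float(sys.argv[1]),float(sys.argv[2])
rows([pose(p,AL,XG,SG_,delta=4) for p in np.linspace(a,b,9)[1:]])
E
python3 fl.py 2 14
```

```text
lin [[-0.1, -0.0, 9.6], [-0.2, -0.3, 14.4], [-0.2, -0.6, 18.7], [-0.2, -1.1, 22.9], [-0.3, -1.7, 27.2], [-0.4, -2.4, 31.4], [-0.4, -3.3, 35.6], [-0.5, -4.3, 39.8]]
tw [[0.4, -0.0, -0.2], [1.9, -0.2, -0.2], [3.3, -0.3, -0.2], [4.8, -0.4, -0.2], [6.3, -0.6, -0.2], [7.8, -0.7, -0.2], [9.3, -0.8, -0.2], [10.8, -1.0, -0.2]]
speed frac 0.17 err 0.0 margin [1.6  1.11 1.46 0.57 2.19 0.33 0.04]
```

```bash
python3 -m inch '{"linear":[[0,0,5],[0,0,10],[0,-0.3,15],[0,-0.6,20],[-0.2,-1.2,25],[-0.3,-2,30],[-0.4,-3,35],[-0.5,-4.3,40]],"twist":[[0.4,0,-0.2],[1.5,-0.2,-0.2],[3,-0.3,-0.2],[4.5,-0.4,-0.2],[6,-0.6,-0.2],[7.6,-0.7,-0.2],[9.2,-0.8,-0.2],[10.8,-1,-0.2]],"claw":[0,0,0,0,0,0,0,0]}' 110
python3 fl.py 14 28
python3 - <<'E'
from h import *
cv2.imwrite('pics/s23.png',cv2.resize(arm.get_image('scene')[100:330,200:540],(800,541)))
E
```

```text
clock: 33.82
tool_pos: [483.1, 138.0, 118.2]
tcp_rot: [-2.796, -1.32, -1.66]
ft_force: [0.2, -0.1, -4.9]
grip_width: 0.059
lin [[0.0, -0.7, 5.0], [-0.1, -2.1, 9.8], [-0.2, -3.7, 14.5], [-0.4, -5.4, 19.2], [-0.6, -7.2, 23.8], [-0.7, -9.2, 28.4], [-0.9, -11.4, 32.9], [-1.1, -13.6, 37.4]]
tw [[1.4, -0.2, 0.1], [3.1, -0.3, 0.1], [4.9, -0.5, 0.1], [6.6, -0.6, 0.1], [8.4, -0.8, 0.1], [10.1, -1.0, 0.1], [11.8, -1.1, 0.1], [13.6, -1.3, 0.1]]
speed frac 0.18 err 0.0 margin [1.66 1.   1.48 0.47 2.18 0.49 0.05]
```

```bash
python3 -m inch '{"linear":[[0,-0.7,5],[0,-2,9.8],[-0.2,-3.7,14.5],[-0.4,-5.4,19],[-0.6,-7.2,23.8],[-0.7,-9.2,28.4],[-0.9,-11.4,33],[-1,-13.6,37.4]],"twist":[[1.4,-0.2,0],[3.1,-0.3,0.1],[4.9,-0.5,0.1],[6.6,-0.6,0.1],[8.4,-0.8,0.1],[10.1,-1,0.1],[11.8,-1.1,0.1],[13.6,-1.3,0.1]],"claw":[0,0,0,0,0,0,0,0]}' 110
python3 fl.py 28 44
```

```text
clock: 34.53
tool_pos: [481.8, 124.3, 155.5]
tcp_rot: [-2.792, -1.084, -1.661]
ft_force: [-0.9, -0.4, -4.4]
grip_width: 0.06
lin [[-0.1, -2.7, 5.0], [-0.4, -5.6, 9.9], [-0.7, -8.7, 14.7], [-1.0, -12.0, 19.4], [-1.3, -15.5, 23.9], [-1.6, -19.1, 28.3], [-2.0, -22.8, 32.6], [-2.3, -26.7, 36.8]]
tw [[2.1, -0.2, -0.0], [4.1, -0.4, -0.0], [6.1, -0.5, -0.0], [8.1, -0.7, -0.0], [10.1, -0.9, -0.0], [12.1, -1.1, -0.0], [14.1, -1.3, -0.0], [16.1, -1.4, -0.0]]
speed frac 0.23 err 0.0 margin [1.76 0.76 1.5  0.36 2.16 0.68 0.1 ]
```

```bash
python3 - <<'E'
from h import *
cv2.imwrite('pics/w24.png',arm.get_image('wrist'))
E
python3 -m inch '{"linear":[[0,-2.7,5],[-0.4,-5.6,10],[-0.7,-8.7,14.7],[-1,-12,19.4],[-1.3,-15.5,24],[-1.6,-19,28.3],[-2,-22.8,32.6],[-2.3,-26.7,36.8]],"twist":[[2,-0.2,0],[4.1,-0.4,0],[6.1,-0.5,0],[8.1,-0.7,0],[10.1,-0.9,0],[12.1,-1.1,0],[14.1,-1.3,0],[16,-1.4,0]],"claw":[0,0,0,0,0,0,0,0]}' 110
python3 fl.py 44 60
```

```text
clock: 35.25
tool_pos: [479.4, 97.4, 192.3]
tcp_rot: [-2.793, -0.806, -1.661]
ft_force: [0.5, 1.0, -5.1]
grip_width: 0.058
lin [[-0.2, -3.9, 4.0], [-0.6, -8.1, 7.9], [-1.0, -12.4, 11.6], [-1.4, -16.8, 15.2], [-1.8, -21.4, 18.6], [-2.2, -26.1, 21.8], [-2.6, -30.9, 24.9], [-3.1, -35.8, 27.8]]
tw [[2.2, -0.2, 0.0], [4.1, -0.4, 0.0], [6.1, -0.6, -0.0], [8.1, -0.8, -0.0], [10.1, -0.9, -0.0], [12.1, -1.1, -0.0], [14.1, -1.3, -0.0], [16.1, -1.5, -0.0]]
speed frac 0.22 err 0.0 margin [1.91 0.54 1.49 0.27 2.08 0.78 0.24]
```

```bash
python3 -m inch '{"linear":[[-0.2,-3.9,4],[-0.6,-8,7.9],[-1,-12.4,11.6],[-1.4,-16.8,15.2],[-1.8,-21.4,18.6],[-2.2,-26,21.8],[-2.6,-31,25],[-3,-35.8,27.8]],"twist":[[2,-0.2,0],[4.1,-0.4,0],[6.1,-0.6,0],[8.1,-0.8,0],[10.1,-0.9,0],[12.1,-1.1,0],[14.1,-1.3,0],[16,-1.5,0]],"claw":[0,0,0,0,0,0,0,0]}' 110
python3 fl.py 60 76
```

```text
clock: 35.92
tool_pos: [476.1, 61.4, 220.1]
tcp_rot: [-2.792, -0.526, -1.662]
ft_force: [0.5, 1.2, -4.4]
grip_width: 0.057
lin [[-0.3, -4.9, 2.8], [-0.8, -10.0, 5.3], [-1.3, -15.2, 7.7], [-1.7, -20.5, 9.9], [-2.2, -25.9, 11.9], [-2.7, -31.3, 14.6], [-3.2, -36.8, 17.1], [-3.7, -42.3, 19.4]]
tw [[2.1, -0.2, 0.0], [4.1, -0.3, 0.0], [6.1, -0.5, 0.0], [8.1, -0.7, 0.0], [10.1, -0.9, 0.0], [12.1, -1.1, 0.0], [14.1, -1.2, 0.0], [16.1, -1.4, 0.0]]
speed frac 0.31 err 0.0 margin [2.09 0.37 1.44 0.2  1.85 0.54 0.56]
```

```bash
python3 -m inch '{"linear":[[-0.3,-4.9,2.8],[-0.8,-10,5.3],[-1.3,-15.2,7.7],[-1.7,-20.5,10],[-2.2,-26,12],[-2.7,-31.3,14.6],[-3.2,-36.8,17],[-3.7,-42.3,19.4]],"twist":[[2.1,-0.2,0],[4.1,-0.3,0],[6.1,-0.5,0],[8.1,-0.7,0],[10.1,-0.9,0],[12.1,-1.1,0],[14.1,-1.2,0],[16.1,-1.4,0]],"claw":[0,0,0,0,0,0,0,0]}' 110
python3 fl.py 76 90
python3 - <<'E'
from h import *
cv2.imwrite('pics/s25.png',cv2.resize(arm.get_image('scene')[60:330,140:540],(800,540)))
E
```

```text
clock: 36.58
tool_pos: [471.8, 18.8, 239.1]
tcp_rot: [-2.795, -0.245, -1.662]
ft_force: [1.1, 1.2, -6.6]
grip_width: 0.063
lin [[0.1, -4.6, 2.3], [-0.3, -9.5, 4.0], [-0.8, -14.5, 5.5], [-1.2, -19.5, 6.9], [-1.7, -24.5, 8.1], [-2.1, -29.5, 9.2], [-2.6, -34.5, 10.2], [-3.0, -39.5, 10.9]]
tw [[1.8, -0.3, 0.1], [3.5, -0.4, 0.1], [5.2, -0.6, 0.1], [7.0, -0.7, 0.1], [8.7, -0.9, 0.0], [10.5, -1.1, 0.0], [12.2, -1.2, 0.0], [14.0, -1.4, 0.0]]
speed frac 0.47 err 0.0 margin [2.23 0.29 1.31 0.18 1.4  0.4  1.12]
```

Cover stands nearly upright against the bay wall, well held. Continuing.

```bash
python3 -m inch '{"linear":[[0,-4.6,2.3],[-0.3,-9.5,4],[-0.8,-14.5,5.5],[-1.2,-19.5,6.9],[-1.7,-24.5,8.1],[-2.1,-29.5,9.2],[-2.6,-34.5,10.2],[-3,-39.5,11]],"twist":[[1.8,-0.3,0],[3.5,-0.4,0.1],[5.2,-0.6,0.1],[7,-0.7,0.1],[8.7,-0.9,0],[10.5,-1.1,0],[12.2,-1.2,0],[14,-1.4,0]],"claw":[0,0,0,0,0,0,0,0]}' 110
python3 fl.py 90 104
```

```text
clock: 37.3
tool_pos: [468.0, -20.2, 249.2]
tcp_rot: [-2.796, 0.0, -1.662]
ft_force: [0.8, 1.4, -5.0]
grip_width: 0.06
lin [[0.3, -5.5, 2.1], [-0.3, -10.6, 3.3], [-0.9, -15.6, 4.3], [-1.5, -20.6, 5.2], [-2.1, -25.6, 5.9], [-2.6, -30.6, 6.4], [-3.2, -35.5, 6.8], [-3.7, -40.4, 7.1]]
tw [[1.7, -0.4, 0.1], [3.5, -0.5, 0.1], [5.2, -0.7, 0.1], [7.0, -0.8, 0.2], [8.7, -1.0, 0.2], [10.4, -1.1, 0.2], [12.2, -1.3, 0.3], [13.9, -1.4, 0.3]]
speed frac 0.50 err 0.0 margin [2.34 0.3  1.12 0.18 0.8  0.48 1.82]
```

```bash
python3 -m inch '{"linear":[[0,-5.5,2.1],[-0.3,-10.6,3.3],[-0.9,-15.6,4.3],[-1.5,-20.6,5.2],[-2.1,-25.6,5.9],[-2.6,-30.6,6.4],[-3.2,-35.5,6.8],[-3.7,-40.4,7.1]],"twist":[[1.7,-0.4,0.1],[3.5,-0.5,0.1],[5.2,-0.7,0.1],[7,-0.8,0.2],[8.7,-1,0.2],[10.4,-1.1,0.2],[12.2,-1.3,0.3],[13.9,-1.4,0.3]],"claw":[0,0,0,0,0,0,0,0]}' 110
python3 fl.py 104 120
```

```text
clock: 37.97
tool_pos: [464.2, -59.9, 256.3]
tcp_rot: [-2.793, 0.246, -1.656]
ft_force: [0.6, 0.4, -4.9]
grip_width: 0.061
lin [[-0.6, -6.3, 0.1], [-1.2, -11.8, -0.0], [-1.8, -17.3, -0.3], [-2.3, -21.8, -2.6], [-2.8, -26.2, -5.2], [-3.3, -30.6, -7.9], [-3.7, -34.9, -10.8], [-4.2, -39.0, -13.9]]
tw [[1.9, -0.2, 0.0], [3.9, -0.4, 0.1], [5.9, -0.5, 0.1], [7.9, -0.7, 0.1], [9.9, -0.8, 0.2], [11.8, -1.0, 0.2], [13.8, -1.2, 0.3], [15.8, -1.3, 0.3]]
speed frac 0.45 err 0.0 margin [2.53 0.47 0.99 0.21 0.36 0.77 2.37]
```

```bash
python3 -m inch '{"linear":[[-0.6,-6.3,0],[-1.2,-11.8,0],[-1.8,-17.3,-0.3],[-2.3,-21.8,-2.6],[-2.8,-26.2,-5.2],[-3.3,-30.6,-7.9],[-3.7,-35,-10.8],[-4.2,-39,-14]],"twist":[[1.9,-0.2,0],[3.9,-0.4,0.1],[5.9,-0.5,0.1],[7.9,-0.7,0.1],[9.9,-0.8,0.2],[11.8,-1,0.2],[13.8,-1.2,0.3],[15.8,-1.3,0.3]],"claw":[0,0,0,0,0,0,0,0]}' 110
python3 fl.py 120 136
```

```text
clock: 38.63
tool_pos: [460.7, -98.7, 242.6]
tcp_rot: [-2.792, 0.523, -1.651]
ft_force: [-0.3, 0.1, -5.7]
grip_width: 0.059
lin [[-1.1, -4.2, -3.4], [-1.5, -8.2, -6.9], [-1.9, -12.1, -10.4], [-2.3, -15.8, -14.2], [-2.7, -19.4, -18.1], [-3.0, -22.9, -22.2], [-3.3, -26.3, -26.4], [-3.7, -29.5, -30.8]]
tw [[2.0, -0.1, 0.1], [4.0, -0.3, 0.1], [6.0, -0.4, 0.2], [8.0, -0.6, 0.2], [10.0, -0.7, 0.3], [12.0, -0.9, 0.3], [14.0, -1.0, 0.4], [16.0, -1.2, 0.4]]
speed frac 0.25 err 0.0 margin [2.31 0.72 0.99 0.27 0.15 0.58 2.64]
```

```bash
python3 -m inch '{"linear":[[-1,-4.2,-3.4],[-1.5,-8.2,-6.9],[-1.9,-12,-10.4],[-2.3,-15.8,-14.2],[-2.7,-19.4,-18],[-3,-23,-22.2],[-3.3,-26.3,-26.4],[-3.7,-29.5,-30.8]],"twist":[[2,-0.1,0.1],[4,-0.3,0.1],[6,-0.4,0.2],[8,-0.6,0.2],[10,-0.7,0.3],[12,-0.9,0.3],[14,-1,0.4],[16,-1.2,0.4]],"claw":[0,0,0,0,0,0,0,0]}' 110
python3 fl.py 136 150
python3 - <<'E'
from h import *
cv2.imwrite('pics/s26.png',cv2.resize(arm.get_image('scene')[60:330,140:540],(800,540)))
cv2.imwrite('pics/w26.png',arm.get_image('wrist'))
E
```

```text
clock: 39.3
tool_pos: [457.4, -128.5, 211.8]
tcp_rot: [-2.794, 0.803, -1.647]
ft_force: [-0.0, -0.8, -5.1]
grip_width: 0.064
lin [[-0.7, -2.4, -3.9], [-0.9, -5.0, -7.9], [-1.2, -7.4, -12.8], [-1.5, -9.7, -18.2], [-1.8, -11.9, -23.7], [-2.1, -14.0, -29.2], [-2.4, -15.9, -34.8], [-2.7, -17.7, -40.5]]
tw [[1.8, -0.2, 0.1], [3.5, -0.3, 0.2], [5.2, -0.4, 0.2], [7.0, -0.6, 0.2], [8.7, -0.7, 0.2], [10.5, -0.8, 0.2], [12.2, -0.9, 0.2], [14.0, -1.1, 0.2]]
speed frac 0.21 err 0.0 margin [2.14 0.96 1.06 0.34 0.07 0.34 2.78]
```

```bash
python3 -m inch '{"linear":[[-0.7,-2.4,-3.9],[-0.9,-5,-8],[-1.2,-7.4,-12.8],[-1.5,-9.7,-18],[-1.8,-12,-23.7],[-2,-14,-29],[-2.4,-16,-34.8],[-2.7,-17.7,-40.5]],"twist":[[1.8,-0.2,0.1],[3.5,-0.3,0.2],[5.2,-0.4,0.2],[7,-0.6,0.2],[8.7,-0.7,0.2],[10.5,-0.8,0.2],[12.2,-0.9,0.2],[14,-1.1,0.2]],"claw":[0,0,0,0,0,0,0,0]}' 110
python3 fl.py 150 160
```

```text
clock: 40.07
tool_pos: [455.7, -146.2, 172.1]
tcp_rot: [-2.788, 1.046, -1.64]
ft_force: [0.3, 0.3, -4.8]
grip_width: 0.063
lin [[-1.1, -1.2, -4.9], [-1.2, -2.3, -9.1], [-1.2, -3.4, -13.3], [-1.3, -4.4, -17.5], [-1.4, -5.3, -21.8], [-1.4, -6.2, -26.1], [-1.5, -7.0, -30.4], [-1.5, -7.7, -34.8]]
tw [[1.3, 0.0, 0.0], [2.6, -0.1, 0.0], [3.8, -0.2, 0.0], [5.1, -0.2, 0.0], [6.3, -0.3, 0.0], [7.6, -0.4, 0.0], [8.8, -0.5, 0.0], [10.1, -0.6, 0.0]]
speed frac 0.14 err 0.0 margin [2.04 1.13 1.14 0.4  0.04 0.21 2.83]
```

```bash
python3 -m inch '{"linear":[[-1,-1.2,-4.9],[-1.2,-2.3,-9],[-1.2,-3.4,-13.3],[-1.3,-4.4,-17.5],[-1.4,-5.3,-21.8],[-1.4,-6.2,-26],[-1.5,-7,-30.4],[-1.5,-7.7,-34]],"twist":[[1.3,0,0],[2.6,-0.1,0],[3.8,-0.2,0],[5.1,-0.2,0],[6.3,-0.3,0],[7.6,-0.4,0],[8.8,-0.5,0],[10.1,-0.6,0]],"claw":[0,0,0,0,0,0,0,0]}' 110
python3 - <<'E'
from h import *
s=arm.sense();print(s['joints'],s['ft_force'])
cv2.imwrite('pics/s27.png',cv2.resize(arm.get_image('scene')[60:330,140:540],(800,540)))
cv2.imwrite('pics/t27.png',cv2.resize(arm.get_image('top')[190:340,230:430],(800,600)))
E
```

```text
clock: 40.73
tool_pos: [454.7, -154.3, 138.4]
tcp_rot: [-2.787, 1.225, -1.64]
ft_force: [-0.2, -0.3, -3.8]
grip_width: 0.06
[ 0.51223341  0.81878477  0.39317801  2.03449702 -1.24442449  1.62172495
 -0.09159122] [-0.21271144 -0.25478449 -3.78978755]
```

```bash
python3 - <<'E'
from h import *
u=lambda p:(229.6+p[0]/4,189.6+p[1]/4)
C=np.array([504.2,-85.9]);a=-.072;Rm=np.array([[np.cos(a),-np.sin(a)],[np.sin(a),np.cos(a)]])
for p,z in (((370,107),84),((341,472),84),((638,117),142),((611,502),142)):
    P=at_z('top',u(p),z);print(np.round((P[:2]-C)@Rm,1))
# reference: power bay top corners
for p in ((188,103),(160,443)):
    P=at_z('top',u(p),73);print('power',np.round((P[:2]-C)@Rm,1))
E
```

```text
[112.7  82.9]
[-114.9   82.1]
[113.4 -76.2]
[-114.6  -76.5]
power [106.8 197.7]
power [-107.1  195.9]
```

```bash
cat > fin.py <<'E'
from nxt import *
import plan
def cs(ph,lift=1.0):
    f=np.radians(ph);d=np.array([np.cos(f),np.sin(f)]);n=np.array([np.sin(f),-np.cos(f)])
    e=np.array([55,85+lift])+4*n-30*d
    return PSI1,np.array([1.0,e[0],e[1]])
def setp(lift): plan.cover_state=lambda ph:cs(ph,lift)
E
python3 - <<'E'
from fin import *
setp(1.0)
rows([plan.pose(p,AL,XG,SG_,delta=4) for p in np.linspace(160,165,9)[1:]])
E
```

```text
lin [[0.7, -0.2, -2.9], [0.6, -0.7, -4.3], [0.6, -1.2, -5.7], [0.6, -1.7, -7.1], [0.5, -2.2, -8.5], [0.5, -2.7, -9.9], [0.5, -3.1, -11.3], [0.4, -3.6, -12.7]]
tw [[0.4, 0.0, 0.2], [1.0, -0.0, 0.2], [1.7, -0.1, 0.2], [2.3, -0.1, 0.2], [2.9, -0.2, 0.2], [3.5, -0.2, 0.2], [4.2, -0.3, 0.2], [4.8, -0.3, 0.2]]
speed frac 0.06 err 0.0 margin [1.99 1.13 1.19 0.44 0.04 0.16 2.83]
```

```bash
python3 -m inch '{"linear":[[0.3,-0.2,-2.2],[0.6,-0.7,-4],[0.6,-1.2,-5.6],[0.6,-1.7,-7.1],[0.5,-2.2,-8.5],[0.5,-2.7,-9.9],[0.5,-3.1,-11.3],[0.5,-3.6,-12.7]],"twist":[[0.4,0,0.2],[1,0,0.2],[1.7,-0.1,0.2],[2.3,-0.1,0.2],[2.9,-0.2,0.2],[3.5,-0.2,0.2],[4.2,-0.3,0.2],[4.8,-0.3,0.2]],"claw":[0,0,0,0,0,0,0,0]}' 110
python3 - <<'E'
from fin import *
s=arm.sense();print(s['ft_force'],s['ft_torque'])
setp(-1.0)
rows([plan.pose(p,AL,XG,SG_,delta=4) for p in np.linspace(165,166,9)[1:]])
E
```

```text
clock: 41.5
tool_pos: [455.1, -157.9, 125.8]
tcp_rot: [-2.79, 1.308, -1.64]
ft_force: [0.1, -1.7, -1.0]
grip_width: 0.061
[ 0.05855186 -1.74770836 -1.00832431] [-1.00443851  0.51093764  0.01551387]
lin [[-0.2, -0.1, -3.0], [-0.2, -0.2, -3.3], [-0.2, -0.3, -3.6], [-0.2, -0.3, -3.9], [-0.2, -0.4, -4.2], [-0.2, -0.5, -4.4], [-0.2, -0.6, -4.7], [-0.2, -0.7, -5.0]]
tw [[0.2, 0.0, -0.0], [0.3, 0.0, -0.0], [0.4, 0.0, -0.0], [0.5, 0.0, -0.0], [0.7, -0.0, -0.0], [0.8, -0.0, -0.0], [0.9, -0.0, -0.0], [1.0, -0.0, -0.0]]
speed frac 0.02 err 0.0 margin [1.97 1.11 1.2  0.45 0.04 0.15 2.84]
```

```bash
python3 -m inch '{"linear":[[0,0,1],[0,0,2.2],[0,0,3.4],[0,0,4.6],[0,0,5.8],[0,0,6],[0,0,6],[0,0,6]],"twist":[[0,0,0],[0,0,0],[0,0,0],[0,0,0],[0,0,0],[0,0,0],[0,0,0],[0,0,0]],"claw":[0.1,0.13,0.16,0.19,0.22,0.24,0.24,0.24]}' 40
python3 - <<'E'
from h import *
s=arm.sense();print(s['ft_force'],s['ft_torque'])
cv2.imwrite('pics/w28.png',arm.get_image('wrist'))
E
```

```text
clock: 42.17
tool_pos: [455.0, -157.8, 131.8]
tcp_rot: [-2.79, 1.306, -1.64]
ft_force: [-0.1, 0.9, -2.5]
grip_width: 0.236
[-0.14291174  0.87123488 -2.45876559] [-1.37061237  0.60356614  0.07568712]
```

```bash
python3 -m inch '{"linear":[[0,0,-4],[0,0,-8],[0,0,-12],[0,0,-16],[0,0,-19],[0,0,-22],[0,0,-25],[0,0,-27]],"twist":[[0,0,0],[0,0,0],[0,0,0],[0,0,0],[0,0,0],[0,0,0],[0,0,0],[0,0,0]],"claw":[0.25,0.26,0.27,0.28,0.28,0.28,0.28,0.28]}' 40
python3 - <<'E'
from h import *
s=arm.sense();print(s['joints'])
cv2.imwrite('pics/w29.png',arm.get_image('wrist'))
cv2.imwrite('pics/s29.png',cv2.resize(arm.get_image('scene')[60:330,140:540],(800,540)))
E
```

```text
clock: 42.88
tool_pos: [454.9, -157.9, 104.3]
tcp_rot: [-2.792, 1.307, -1.642]
ft_force: [-1.0, -1.9, -2.3]
grip_width: 0.279
[ 0.56651087  0.92969358  0.33847004  1.98548468 -1.25131998  1.65902259
 -0.05984089]
```

```bash
python3 -m inch '{"linear":[[0,0,-2],[0,0,-4],[0,0,-6],[0,0,-8],[0,0,-10],[0,0,-11],[0,0,-12],[0,0,-12]],"twist":[[0,0,0],[0,0,0],[0,0,0],[0,0,0],[0,0,0],[0,0,0],[0,0,0],[0,0,0]],"claw":[0.28,0.28,0.29,0.3,0.31,0.32,0.33,0.33]}' 40
python3 - <<'E'
from h import *
s=arm.sense();print(s['ft_force'],s['ft_torque'])
cv2.imwrite('pics/w30.png',arm.get_image('wrist'))
E
```

```text
clock: 43.65
tool_pos: [455.1, -157.6, 92.8]
tcp_rot: [-2.79, 1.307, -1.64]
ft_force: [0.1, -0.6, 0.2]
grip_width: 0.332
[ 0.06334517 -0.55075812  0.17631302] [-0.91275962  0.38561249 -0.01776257]
```

```bash
python3 - <<'E'
from nxt import *
s=arm.sense();A=R.from_euler('xyz',s['tcp_rot']);d=A.apply([0,0,1]);print(d)
rows(interp(s['tool_pos']-d*60,A,8))
# clearance: tool axis points over tote corner
for t in (60,120,180,240,300): print(np.round(s['tool_pos']-d*t))
E
```

```text
[ 0.40588105  0.88055973 -0.24469396]
lin [[-3.0, -6.6, 1.8], [-6.1, -13.2, 3.7], [-9.1, -19.8, 5.5], [-12.2, -26.4, 7.3], [-15.2, -33.0, 9.2], [-18.3, -39.6, 11.0], [-21.3, -46.2, 12.8], [-24.4, -52.8, 14.7]]
tw [[0.0, 0.0, 0.0], [0.0, 0.0, 0.0], [0.0, 0.0, 0.0], [0.0, 0.0, 0.0], [0.0, 0.0, 0.0], [0.0, 0.0, 0.0], [0.0, 0.0, 0.0], [0.0, 0.0, 0.0]]
speed frac 0.06 err 0.0 margin [1.89 1.08 1.18 0.52 0.11 0.12 2.85]
[ 431. -210.  108.]
[ 406. -263.  122.]
[ 382. -316.  137.]
[ 358. -369.  152.]
[ 333. -422.  166.]
```

```bash
python3 -m inch '{"linear":[[-3,-6.6,1.8],[-6,-13.2,3.6],[-9,-20,5.4],[-12,-26.4,7.3],[-15,-33,9.2],[-18,-39.6,14],[-21,-46,30],[-24,-53,55]],"twist":[[0,0,0],[0,0,0],[0,0,0],[0,0,0],[0,0,0],[0,0,0],[0,0,0],[0,0,0]],"claw":[0.33,0.33,0.33,0.33,0.33,0.33,0.33,0.33]}' 40
python3 - <<'E'
from nxt import *
_,A9=pose(95,AL,XG,SG_)
P=np.array([430,-190,300.])
rows(interp(P,A9,16))
E
```

```text
clock: 44.37
tool_pos: [430.1, -211.0, 147.0]
tcp_rot: [-2.803, 1.308, -1.653]
ft_force: [0.7, 0.2, 1.2]
grip_width: 0.333
lin [[-0.0, 1.3, 9.6], [-0.0, 2.6, 19.1], [-0.0, 3.9, 28.7], [-0.0, 5.3, 38.2], [-0.0, 6.6, 47.8], [-0.0, 7.9, 57.4], [-0.1, 9.2, 66.9], [-0.1, 10.5, 76.5], [-0.1, 11.8, 86.0], [-0.1, 13.1, 95.6], [-0.1, 14.4, 105.2], [-0.1, 15.8, 114.7], [-0.1, 17.1, 124.3], [-0.1, 18.4, 133.8], [-0.1, 19.7, 143.4], [-0.1, 21.0, 153.0]]
tw [[-4.4, 0.3, -0.0], [-8.7, 0.7, -0.1], [-13.1, 1.0, -0.1], [-17.4, 1.4, -0.2], [-21.8, 1.7, -0.2], [-26.2, 2.0, -0.3], [-30.5, 2.4, -0.3], [-34.9, 2.7, -0.4], [-39.2, 3.1, -0.4], [-43.6, 3.4, -0.5], [-48.0, 3.7, -0.5], [-52.3, 4.1, -0.6], [-56.7, 4.4, -0.6], [-61.0, 4.8, -0.7], [-65.4, 5.1, -0.7], [-69.8, 5.5, -0.7]]
speed frac 0.78 err 0.0 margin [2.5  0.24 1.06 0.26 1.04 0.59 1.87]
```

Lift, then a first look at the cover.

```bash
python3 -m inch '{"linear":[[0,0,15],[0,0,30],[0,2,45],[0,4,60],[0,5,75],[0,6,85],[0,8,90],[0,10,95]],"twist":[[0,0,0],[-4.4,0.3,0],[-8.7,0.7,-0.1],[-13,1,-0.1],[-17.4,1.4,-0.2],[-22,1.7,-0.2],[-28,2.2,-0.3],[-33,2.6,-0.3]],"claw":[0.2,0.1,0,0,0,0,0,0]}' 40
python3 - <<'E'
from h import *
im=arm.get_image('top');cv2.imwrite('pics/top31.png',im)
cv2.imwrite('pics/t31.png',cv2.resize(im[190:340,230:430],(800,600),interpolation=cv2.INTER_CUBIC))
im=arm.get_image('scene');cv2.imwrite('pics/scene31.png',im)
E
```

```text
clock: 45.03
tool_pos: [430.8, -201.8, 244.2]
tcp_rot: [-2.793, 0.724, -1.65]
ft_force: [-0.2, 0.8, 0.3]
grip_width: -0.001
```

```bash
python3 - <<'E'
from h import *
u=lambda p:(229.6+p[0]/4,189.6+p[1]/4)
c=[at_z('top',u(p),93) for p in [(365,102),(635,126),(609,494),(333,470)]]
t,a,r=fit(c,[(115,85),(115,-85),(-115,-85),(-115,85)]);print(t,a,r)
C=np.array([504.2,-85.9]);b=-.072;Rm=np.array([[np.cos(b),-np.sin(b)],[np.sin(b),np.cos(b)]])
print((t-C)@Rm,a-b)
print(dto([490,10,350],[180,0,-4.1]))
E
```

```text
[504.55348531 -83.84109679] -0.07452975874423454 [[ 0.9  0.4]
 [ 1.3 -0.8]
 [-1.   0.1]
 [-1.2  0.2]]
[0.20445649 2.07899779] -0.002529758744234542
(array([ 58.4, 209.8, 103.9]), array([-49.3, -13.9,  92.1]))
```

```bash
python3 - <<'E'
from nxt import *
rows(interp(np.array([490,10,350.]),R.from_euler('xyz',[180,0,-4.1],degrees=True),20))
E
```

```text
lin [[2.9, 10.5, 5.2], [5.8, 21.0, 10.4], [8.8, 31.5, 15.6], [11.7, 42.0, 20.8], [14.6, 52.5, 26.0], [17.5, 62.9, 31.2], [20.4, 73.4, 36.4], [23.4, 83.9, 41.6], [26.3, 94.4, 46.8], [29.2, 104.9, 52.0], [32.1, 115.4, 57.2], [35.0, 125.9, 62.4], [38.0, 136.4, 67.6], [40.9, 146.9, 72.7], [43.8, 157.4, 77.9], [46.7, 167.8, 83.1], [49.6, 178.3, 88.3], [52.6, 188.8, 93.5], [55.5, 199.3, 98.7], [58.4, 209.8, 103.9]]
tw [[-2.5, -0.7, 4.6], [-4.9, -1.4, 9.2], [-7.4, -2.1, 13.8], [-9.9, -2.8, 18.4], [-12.3, -3.5, 23.0], [-14.8, -4.2, 27.6], [-17.3, -4.9, 32.2], [-19.7, -5.5, 36.8], [-22.2, -6.2, 41.4], [-24.7, -6.9, 46.0], [-27.1, -7.6, 50.6], [-29.6, -8.3, 55.2], [-32.1, -9.0, 59.8], [-34.5, -9.7, 64.4], [-37.0, -10.4, 69.0], [-39.5, -11.1, 73.6], [-41.9, -11.8, 78.2], [-44.4, -12.5, 82.8], [-46.9, -13.2, 87.4], [-49.3, -13.9, 92.1]]
speed frac 0.28 err 0.0 margin [2.26 0.4  1.36 0.57 1.27 0.65 2.78]
```

```bash
python3 -m inch '{"linear":[[3,13,6],[7,26,13],[11,39,19],[15,52,26],[18,65,32],[22,78,39],[25,91,45],[29,104,52]],"twist":[[-3.1,-0.9,5.7],[-6.2,-1.7,11.5],[-9.2,-2.6,17.2],[-12.3,-3.5,23],[-15.4,-4.3,28.8],[-18.5,-5.2,34.5],[-21.6,-6.1,40.3],[-24.7,-7,46]],"claw":[0,0,0,0,0,0,0,0]}' 40
python3 - <<'E'
from h import *
print(dto([490,10,350],[180,0,-4.1]))
E
```

```text
clock: 45.8
tool_pos: [459.5, -97.0, 294.3]
tcp_rot: [-2.821, 0.294, -0.843]
ft_force: [0.2, 0.3, 0.8]
grip_width: -0.003
(array([ 30.5, 107. ,  55.7]), array([-24.4,  -7.1,  46.2]))
```

```bash
python3 -m inch '{"linear":[[4,13,7],[8,26,14],[12,39,21],[16,52,28],[19,65,35],[23,80,42],[27,94,49],[30,107,56]],"twist":[[-3,-0.9,5.8],[-6.1,-1.8,11.5],[-9.1,-2.7,17.3],[-12.2,-3.5,23.1],[-15.2,-4.4,28.9],[-18.3,-5.3,34.6],[-21.3,-6.2,40.4],[-24.4,-7.1,46.2]],"claw":[0,0,0,0,0,0,0,0]}' 40
python3 - <<'E'
from h import *
s=arm.sense();print(s['tool_pos'],s['tcp_rot'],s['qvel'])
cv2.imwrite('pics/w32.png',arm.get_image('wrist'))
E
```

```text
clock: 46.47
tool_pos: [489.9, 10.1, 350.3]
tcp_rot: [3.141, 0.002, -0.07]
ft_force: [0.8, -0.1, -1.2]
grip_width: 0.003
[489.91740551  10.07963782 350.27183644] [ 3.14148723e+00  2.08274874e-03 -7.04326673e-02] [-0.41970266 -0.08451422 -0.33366465 -0.10993823  0.76671102  0.03780181
  0.17201672]
```

```bash
python3 -m inch '{"linear":[[0,0,0],[0,0,0],[0,0,0],[0,0,0],[0,0,0],[0,0,0],[0,0,0],[0,0,0]],"twist":[[0,0,0],[0,0,0],[0,0,0],[0,0,0],[0,0,0],[0,0,0],[0,0,0],[0,0,0]],"claw":[0,0,0,0,0,0,0,0]}' 40
python3 - <<'E'
from h import *
s=arm.sense();print(repr(s['tool_pos']),repr(s['tcp_rot']))
im=arm.get_image('wrist');cv2.imwrite('pics/w33.png',im)
P=[(222,72),(465,72),(452,199),(230,199),(220,199),(466,201),(449,358),(230,357)]
t=[cv2.resize(im[y-18:y+18,x-18:x+18],(190,190),interpolation=cv2.INTER_CUBIC) for x,y in P]
cv2.imwrite('pics/z33.png',np.vstack([np.hstack(t[:4]),np.hstack(t[4:])]))
E
```

```text
clock: 47.18
tool_pos: [490.0, 9.9, 350.7]
tcp_rot: [-3.139, -0.001, -0.074]
ft_force: [0.7, 0.5, 0.1]
grip_width: 0.0
array([489.95938097,   9.92953817, 350.74075069]) array([-3.13860613e+00, -7.29233163e-04, -7.43039964e-02])
```

```bash
python3 - <<'E'
from h import *
s={'tool_pos':np.array([489.96,9.93,350.74]),'tcp_rot':np.array([-3.1386,-.00073,-.0743])}
C=np.array([504.2,-85.9]);b=-.072;Rm=np.array([[np.cos(b),-np.sin(b)],[np.sin(b),np.cos(b)]])
c=[at_z('wrist',p,93,s) for p in [(465.8,201.2),(449.2,358.9),(229.4,358.7),(218.1,201.5)]]
t,a,r=fit(c,[(115,85),(115,-85),(-115,-85),(-115,85)]);print(t,a,r)
print('cover in chassis',(t-C)@Rm,a-b)
for p in((220.1,73.1),(463.7,72.4)): print('power corner',(at_z('wrist',p,73,s)[:2]-C)@Rm)
E
```

```text
[504.93487664 -82.24827196] -0.07488996397130157 [[ 0.3  0.6]
 [-0.4 -0.6]
 [ 0.2 -0.8]
 [-0.1  0.8]]
cover in chassis [0.47027535 3.69513226] -0.0028899639713015762
power corner [-107.83062699  199.72918795]
power corner [107.91491778 199.41975402]
```

```bash
python3 -m inch '{"linear":[[22,20,-20],[22,20,-50],[22,20,-85],[22,20,-120],[22,20,-155],[22,20,-190],[22,20,-220],[22,20,-240]],"twist":[[-0.2,0,0],[-0.2,0,0],[-0.2,0,0],[-0.2,0,0],[-0.2,0,0],[-0.2,0,0],[-0.2,0,0],[-0.2,0,0]],"claw":[0,0,0,0,0,0,0,0]}' 40
python3 -m inch '{"linear":[[0,0,-6],[0,0,-12],[0,0,-17],[-0.2,-3,-17],[-0.4,-6,-17],[-0.6,-9,-17],[-0.8,-12,-17],[-0.9,-13,-17]],"twist":[[0,0,0],[0,0,0],[0,0,0],[0,0,0],[0,0,0],[0,0,0],[0,0,0],[0,0,0]],"claw":[0,0,0,0,0,0,0,0]}' 40
python3 - <<'E'
from h import *
s=arm.sense();C=np.array([504.2,-85.9]);b=-.072;Rm=np.array([[np.cos(b),-np.sin(b)],[np.sin(b),np.cos(b)]])
print((s['tool_pos'][:2]-C)@Rm)
im=arm.get_image('wrist');cv2.imwrite('pics/w34.png',im)
E
```

```text
clock: 47.9
tool_pos: [510.5, 30.1, 107.9]
tcp_rot: [3.14, 0.002, -0.074]
ft_force: [0.7, -0.1, -1.0]
grip_width: 0.001
clock: 48.57
tool_pos: [511.5, 16.4, 94.5]
tcp_rot: [3.141, -0.002, -0.075]
ft_force: [0.1, 0.2, -0.8]
grip_width: -0.002
[-7.48380008e-02  1.02525081e+02]
```

Now at chassis y 102.5, no contact yet; nudge slowly.

```bash
python3 -m inch '{"linear":[[0,-0.8,0],[-0.1,-1.6,0],[-0.2,-2.4,0],[-0.2,-3.2,0],[-0.3,-4,0],[-0.4,-4.8,0],[-0.4,-5.4,0],[-0.5,-6,0]],"twist":[[0,0,0],[0,0,0],[0,0,0],[0,0,0],[0,0,0],[0,0,0],[0,0,0],[0,0,0]],"claw":[0,0,0,0,0,0,0,0]}' 40
python3 -m inch '{"linear":[[0,1,0],[0,4,0],[0,10,0],[0,14,10],[-2,14,50],[-5,14,90],[-10,12,130],[-15,10,170]],"twist":[[0,0,0],[0,0,0],[0,0,0],[0,0,0],[0,0,0],[0,0,0],[0,0,0],[0,0,0]],"claw":[0,0,0,0,0,0,0,0]}' 40
python3 -m inch '{"linear":[[-2,-5,35],[-5,-10,70],[-6,-15,87],[-6,-15,87],[-6,-15,87],[-6,-15,87],[-6,-15,87],[-6,-15,87]],"twist":[[0,0,0],[0,0,0],[0,0,0],[0,0,0],[0,0,0],[0,0,0],[0,0,0],[0,0,0]],"claw":[0,0,0,0,0,0,0,0]}' 40
python3 - <<'E'
from h import *
s=arm.sense();print(repr(s['tool_pos']),repr(s['tcp_rot']))
im=arm.get_image('wrist');cv2.imwrite('pics/w35.png',im)
C=np.array([504.2,-85.9]);b=-.072;Rm=np.array([[np.cos(b),-np.sin(b)],[np.sin(b),np.cos(b)]])
L=[(115,84),(115,-84),(-115,-84),(-115,84)]
P=[list(Rm@np.array(l)+C)+[93] for l in L]+[list(Rm@np.array(l)+C)+[73] for l in ((-108,200),(108,200))]
q=np.round(proj('wrist',P,s)).astype(int);print(q.tolist())
t=[cv2.resize(im[y-18:y+18,x-18:x+18],(190,190),interpolation=cv2.INTER_CUBIC) for x,y in q[:6]]
cv2.imwrite('pics/z35.png',np.vstack([np.hstack(t[:3]),np.hstack(t[3:])]))
E
```

```text
clock: 49.28
tool_pos: [510.7, 11.7, 93.8]
tcp_rot: [3.142, -0.001, -0.073]
ft_force: [-0.7, 2.8, -0.9]
grip_width: -0.001
clock: 49.95
tool_pos: [495.0, 21.4, 266.2]
tcp_rot: [3.141, -0.001, -0.073]
ft_force: [1.2, 0.1, 0.2]
grip_width: -0.006
clock: 50.62
tool_pos: [489.0, 6.5, 349.4]
tcp_rot: [3.14, 0.002, -0.073]
ft_force: [-0.5, 0.3, -0.4]
grip_width: -0.003
array([488.99962593,   6.47008853, 349.40147207]) array([ 3.14039188e+00,  1.57107883e-03, -7.31901109e-02])
[[467, 201], [450, 358], [230, 358], [218, 201], [221, 67], [467, 66]]
```

```bash
python3 - <<'E'
from h import *
s={'tool_pos':np.array([489.,6.47,349.4]),'tcp_rot':np.array([3.14039,.00157,-.07319])}
C=np.array([504.2,-85.9]);b=-.072;Rm=np.array([[np.cos(b),-np.sin(b)],[np.sin(b),np.cos(b)]])
c=[at_z('wrist',p,93,s) for p in [(467.6,198.5),(450.2,357.8),(230.4,357),(219.3,198.5)]]
t,a,r=fit(c,[(115,85),(115,-85),(-115,-85),(-115,85)]);print(t,a,r)
print('cover in chassis',(t-C)@Rm,a-b)
for p in((221.2,67),(467,66.4)): print('power corner',(at_z('wrist',p,73,s)[:2]-C)@Rm)
E
```

```text
[504.65167885 -84.25217086] -0.07508097933968455 [[ 0.6  0.1]
 [ 0.  -0.1]
 [-0.1 -0.4]
 [-0.6  0.4]]
cover in chassis [0.33196739 1.6760526 ] -0.003080979339684556
power corner [-107.59121899  199.80651597]
power corner [108.11679159 199.58252854]
```

```bash
python3 - <<'E'
from h import *
for c in('scene','top'):
    im=arm.get_image(c);cv2.imwrite(f'pics/{c}40.png',im)
    a=cv2.imread(f'pics/{c}0.png')
    for n in('mug','spool','adapter','tote','isolator_tip','cover'):
        r=arm.place_of(n,c);print(c,n,r[:1])
im=cv2.imread('pics/scene40.png');b=cv2.imread('pics/scene0.png')
cv2.imwrite('pics/cmp.png',cv2.resize(np.hstack([b[60:380,120:530],im[60:380,120:530]]),(800,312)))
cv2.imwrite('pics/tt.png',cv2.convertScaleAbs(cv2.resize(im[60:220,120:280],(600,600),interpolation=cv2.INTER_CUBIC),alpha=1.5))
E
```

```text
scene mug [{'position': [461.6, 338.8], 'confidence': 0.83}]
scene spool [{'position': [207.6, 271.8], 'confidence': 0.59}]
scene adapter [{'position': [307.9, 319.7], 'confidence': 0.95}]
scene tote [{'position': [198.6, 150.6], 'confidence': 0.95}]
scene isolator_tip [{'position': [500.2, 275.4], 'confidence': 0.52}]
scene cover [{'position': [299.5, 178.4], 'confidence': 0.59}]
top mug [{'position': [189.1, 201.4], 'confidence': 0.94}]
top spool [{'position': [386.1, 179.1], 'confidence': 0.61}]
top adapter [{'position': [301.4, 170.7], 'confidence': 0.8}]
top tote [{'position': [457.6, 280.7], 'confidence': 0.69}]
top isolator_tip [{'position': [172.5, 248.4], 'confidence': 0.61}]
top cover [{'position': [351.2, 264.5], 'confidence': 0.87}]
```

```bash
python3 - <<'E'
from h import *
im=cv2.imread('pics/top40.png')
cv2.imwrite('pics/z40.png',cv2.convertScaleAbs(cv2.resize(im[225:335,420:515],None,fx=5,fy=5,interpolation=cv2.INTER_CUBIC),alpha=1.6))
c={}
for cam in('top','scene'):
    im=cv2.imread(f'pics/{cam}40.png').astype(int)
    m=(im[...,2]>120)&(im[...,1]<60)&(im[...,0]<60);y,x=np.nonzero(m);c[cam]=(x.mean(),y.mean())
print('ball',tri(list(c.items())),at_z('top',c['top'],83))
print('bar',tri([('scene',(216,104)),('top',(471,320))]))
E
```

```text
ball [533.3502683  363.41254829  86.02456853] [534.01701542 362.31587474  83.        ]
bar [ 367.87489826 -388.62148104   64.06772736]
```

```bash
python3 - <<'E'
from h import *
def cen(f):
    im=cv2.imread(f).astype(int);m=(im[...,2]>1.8*im[...,1])&(im[...,2]>1.8*im[...,0])&(im[...,2]>60)
    m[:100]=0
    n,l,st,ce=cv2.connectedComponentsWithStats(m.astype(np.uint8));return [(ce[i].round(1).tolist(),st[i].tolist()) for i in range(1,n) if st[i,4]>20 and st[i,2]<20]
for k in(0,40):
    t=cen(f'pics/top{k}.png');s=cen(f'pics/scene{k}.png');print(t,s)
    T=[x for x in t if x[0][0]<220][0][0];S=[x for x in s if x[0][0]>450][0][0]
    print(k,tri([('top',T),('scene',S)]),at_z('top',T,83),at_z('scene',S,83))
print('bottom',tri([('scene',(205.3,139.2)),('top',(463.6,289))]))
print('bar near top edge',tri([('scene',(120+335/3.75,60+150/3.75)),('top',(420+322/5,225+490/5))]))
im=cv2.imread('pics/scene40.png');im2=cv2.imread('pics/scene0.png')
cv2.imwrite('pics/z41.png',np.hstack([cv2.resize(i[230:310,460:540],(400,400),interpolation=cv2.INTER_CUBIC) for i in (im2,im)]))
E
```

```text
[([177.3, 273.4], [173, 269, 10, 10, 75])] [([502.3, 246.3], [496, 241, 13, 12, 119])]
0 [476.01395228 345.504006    85.44781287] [476.41458883 344.72889185  83.        ] [473.57720944 347.06997504  83.        ]
[([171.6, 250.1], [167, 246, 10, 9, 74])] [([501.8, 273.7], [496, 268, 13, 13, 130])]
40 [533.47440129 362.58882223  81.19636929] [533.78672854 360.65208572  83.        ] [533.99908926 363.74426612  83.        ]
bottom [ 441.92498859 -385.36303283   13.80904877]
bar near top edge [ 358.48484962 -420.42810108   57.39376831]
```

```bash
python3 -m inch '{"linear":[[-10,-40,0],[-20,-80,0],[-30,-120,0],[-40,-160,0],[-50,-200,0],[-60,-240,0],[-70,-280,0],[-78,-310,0]],"twist":[[0,0,0],[0,0,0],[0,0,0],[0,0,0],[0,0,0],[0,0,0],[0,0,0],[0,0,0]],"claw":[0,0,0,0,0,0,0,0]}' 40
python3 -m inch '{"linear":[[-7,-28,-30],[-14,-56,-65],[-21,-84,-100],[-21,-84,-135],[-21,-84,-165],[-21,-84,-195],[-21,-84,-215],[-21,-84,-225]],"twist":[[0,0,0],[0,0,0],[0,0,0],[0,0,0],[0,0,0],[0,0,0],[0,0,0],[0,0,0]],"claw":[0,0,0,0,0,0,0,0]}' 40
python3 - <<'E'
from h import *
s=arm.sense();print(s['tool_pos'])
cv2.imwrite('pics/w42.png',arm.get_image('wrist'))
im=arm.get_image('scene')
cv2.imwrite('pics/tt42.png',cv2.convertScaleAbs(cv2.resize(im[60:220,120:280],(600,600),interpolation=cv2.INTER_CUBIC),alpha=1.5))
E
```

```text
clock: 52.03
tool_pos: [410.0, -307.2, 351.2]
tcp_rot: [3.14, -0.002, -0.077]
ft_force: [0.8, 0.8, -0.1]
grip_width: -0.003
clock: 52.7
tool_pos: [389.4, -386.7, 122.8]
tcp_rot: [-3.14, 0.003, -0.074]
ft_force: [-0.9, 0.2, -0.2]
grip_width: -0.001
[ 389.37529997 -386.67046451  122.80293901]
```

```bash
python3 - <<'E'
from h import *
s=arm.sense()
print(proj('wrist',[[389.4,-386.7,50]],s))
for p,z in(((280,235),64),((288,345),60),((410,185),16),((410,268),14),((345,265),38)): print(p,at_z('wrist',p,z,s))
im=arm.get_image('scene');cv2.imwrite('pics/s43.png',cv2.resize(im[100:300,200:450],(750,600)))
E
```

```text
[[317.66123479 266.91540537]]
(280, 235) [ 373.54142528 -363.90190404   64.        ]
(288, 345) [ 371.06789316 -425.09003116   60.        ]
(410, 185) [ 443.76097887 -354.60886299   16.        ]
(410, 268) [ 443.81348245 -405.73335342   14.        ]
(345, 265) [ 403.89936977 -391.42451057   38.        ]
```

```bash
python3 -m inch '{"linear":[[0,0,-15],[0,0,-30],[0,0,-44],[0,0,-52],[1,0,-57],[1.5,0,-61],[2,0,-65],[3,0,-69]],"twist":[[0,0,0],[0,0,0],[0,0,0],[0,0,0],[0,0,0],[0,0,0],[0,0,0],[0,0,0]],"claw":[0,0,0,0,0,0,0,0]}' 40
python3 - <<'E'
from h import *
print(arm.sense()['ft_force'])
im=arm.get_image('scene')
cv2.imwrite('pics/tt44.png',cv2.convertScaleAbs(cv2.resize(im[60:220,120:280],(600,600),interpolation=cv2.INTER_CUBIC),alpha=1.5))
E
```

```text
clock: 53.52
tool_pos: [394.3, -388.2, 57.5]
tcp_rot: [3.14, -0.003, -0.073]
ft_force: [-0.3, 1.1, 0.9]
grip_width: 0.002
[-0.29783428  1.08562488  0.91416505]
```

Works: the card is sliding down. A bit more.

```bash
python3 -m inch '{"linear":[[0,0,-3],[0,0,-6],[0,0,-9],[0,0,-12],[0,0,-15],[0,0,-18],[0,0,-20],[0,0,-22]],"twist":[[0,0,0],[0,0,0],[0,0,0],[0,0,0],[0,0,0],[0,0,0],[0,0,0],[0,0,0]],"claw":[0,0,0,0,0,0,0,0]}' 40
```

```text
clock: 54.23
tool_pos: [395.1, -389.1, 35.4]
tcp_rot: [3.139, -0.004, -0.074]
ft_force: [3.8, -1.1, 8.6]
grip_width: -0.002
```

Now rise and look at the cover and the toggle.

```bash
python3 -m inch '{"linear":[[0,0,20],[0,0,50],[0,0,85],[0,0,120],[5,5,155],[15,15,190],[20,30,225],[25,50,260]],"twist":[[0,0,0],[0,0,0],[0,0,0],[0,0,0],[0,0,0],[0,0,0],[0,0,0],[0,0,0]],"claw":[0,0,0,0,0,0,0,0]}' 40
python3 - <<'E'
from h import *
im=arm.get_image('scene')
cv2.imwrite('pics/tt45.png',cv2.convertScaleAbs(cv2.resize(im[60:220,120:280],(600,600),interpolation=cv2.INTER_CUBIC),alpha=1.5))
print(dto([489,7,350],[180,0,-4.1]))
E
```

```text
clock: 54.9
tool_pos: [418.2, -338.2, 296.2]
tcp_rot: [3.14, -0.001, -0.076]
ft_force: [0.5, -0.0, -0.1]
grip_width: -0.001
(array([ 66.4, 342.8,  47.3]), array([ 0.2,  0.6, -0. ]))
```

```bash
python3 -m inch '{"linear":[[7,38,5],[14,76,10],[21,114,15],[28,152,20],[35,190,26],[42,228,32],[49,266,38],[56,304,44]],"twist":[[0,0,0],[0,0,0],[0,0,0],[0,0,0],[0,0,0],[0,0,0],[0,0,0],[0,0,0]],"claw":[0,0,0,0,0,0,0,0]}' 40
python3 -m inch '{"linear":[[5,20,2],[10,38,3],[10,38,3],[10,38,3],[10,38,3],[10,38,3],[10,38,3],[10,38,3]],"twist":[[0.2,0.3,0],[0.2,0.3,0],[0.2,0.3,0],[0.2,0.3,0],[0.2,0.3,0],[0.2,0.3,0],[0.2,0.3,0],[0.2,0.3,0]],"claw":[0,0,0,0,0,0,0,0]}' 40
python3 - <<'E'
from h import *
s=arm.sense();print(repr(s['tool_pos']),repr(s['tcp_rot']))
im=arm.get_image('wrist');cv2.imwrite('pics/w46.png',im)
E
```

```text
clock: 55.62
tool_pos: [474.4, -32.1, 338.8]
tcp_rot: [3.141, -0.001, -0.074]
ft_force: [0.8, -0.6, -0.0]
grip_width: 0.003
clock: 56.28
tool_pos: [484.5, 3.3, 341.7]
tcp_rot: [-3.139, 0.004, -0.075]
ft_force: [-0.7, -0.6, 0.2]
grip_width: -0.001
array([484.46438736,   3.25962239, 341.72911966]) array([-3.1390125 ,  0.00432985, -0.07540663])
```

```bash
cat > meas.py <<'E'
from h import *
C=np.array([504.2,-85.9]);b=-.072;Rm=np.array([[np.cos(b),-np.sin(b)],[np.sin(b),np.cos(b)]])
def meas(cor,s):
    c=[at_z('wrist',p,93,s) for p in cor]
    t,a,r=fit(c,[(-115,85),(115,85),(115,-85),(-115,-85)]);print(t,a,r)
    print('cover in chassis',(t-C)@Rm,np.degrees(a-b))
def tiles(im,P,f):
    t=[cv2.resize(im[y-18:y+18,x-18:x+18],(190,190),interpolation=cv2.INTER_CUBIC) for x,y in P]
    cv2.imwrite(f,np.hstack(t))
E
python3 - <<'E'
from meas import *
tiles(cv2.imread('pics/w46.png'),[(165,195),(417,192),(409,356),(185,358)],'pics/z46.png')
E
python3 - <<'E'
from meas import *
s={'tool_pos':np.array([484.46,3.26,341.73]),'tcp_rot':np.array([-3.13901,.00433,-.07541])}
meas([(164,195.75),(418.1,191.8),(409.2,355.6),(185,358.2)],s)
E
```

```text
[453.66924273 -76.98875504] -0.05994105540644834 [[-0.5  0.4]
 [ 0.6  0.1]
 [ 0.2 -0.1]
 [-0.3 -0.4]]
cover in chassis [-51.04089355   5.25308507] 0.6909266305926117
```

```bash
python3 - <<'E'
from plan import *
from bench import arm
for th in (0,15,25,35,45):
  for x0 in (330,315,300):
    q=arm.sense()['joints'].copy();log=[]
    A=R.from_euler('z',-4.1,degrees=True)*R.from_euler('y',th,degrees=True)*R.from_euler('x',180,degrees=True)
    d=A.apply([0,0,1])
    q=go(q,np.array([x0+60,-75,230.]),A,log,20);q=go(q,np.array([x0,-75,150.]),A,log,20)
    q=go(q,np.array([x0,-75,95.]),A,log,10);q1=q;e1=max(l[1] for l in log)
    q=go(q,np.array([x0+70,-78,95.]),A,log,10)
    print(th,x0,np.round(d,2),'err %.1f %.1f'%(e1,max(l[1] for l in log)),np.round(np.minimum(q1-LO,HI-q1),2),flush=True)
E
```

```text
0 330 [-0. -0. -1.] err 0.8 0.8 [2.39 0.54 1.56 0.01 1.3  0.33 2.87]
0 315 [-0. -0. -1.] err 1.4 1.4 [1.86 0.58 0.99 0.01 1.59 0.36 2.69]
0 300 [-0. -0. -1.] err 5.5 5.5 [1.36 0.76 0.42 0.01 2.   0.5  2.31]
15 330 [-0.26  0.02 -0.97] err 0.0 0.0 [2.37 0.67 1.23 0.15 1.16 0.63 2.74]
15 315 [-0.26  0.02 -0.97] err 0.0 0.0 [2.37 0.65 1.23 0.12 1.17 0.61 2.74]
15 300 [-0.26  0.02 -0.97] err 0.0 0.0 [2.37 0.63 1.23 0.09 1.18 0.6  2.74]
25 330 [-0.42  0.03 -0.91] err 0.0 0.0 [2.38 0.77 1.24 0.25 1.17 0.81 2.74]
25 315 [-0.42  0.03 -0.91] err 0.0 0.0 [2.38 0.75 1.24 0.22 1.17 0.79 2.74]
25 300 [-0.42  0.03 -0.91] err 0.0 0.0 [2.38 0.73 1.23 0.19 1.18 0.77 2.74]
35 330 [-0.57  0.04 -0.82] err 0.0 0.0 [2.39 0.87 1.24 0.35 1.17 0.71 2.74]
35 315 [-0.57  0.04 -0.82] err 0.0 0.0 [2.39 0.86 1.24 0.32 1.18 0.73 2.74]
35 300 [-0.57  0.04 -0.82] err 0.0 0.0 [2.39 0.84 1.24 0.28 1.18 0.75 2.74]
45 330 [-0.71  0.05 -0.71] err 0.0 0.0 [2.4  0.98 1.25 0.44 1.18 0.55 2.73]
45 315 [-0.71  0.05 -0.71] err 0.0 0.0 [2.4  0.96 1.25 0.41 1.18 0.57 2.73]
45 300 [-0.71  0.05 -0.71] err 0.0 0.0 [2.4  0.95 1.25 0.37 1.19 0.59 2.73]
```

```bash
python3 - <<'E'
from nxt import *
A=R.from_euler('z',-4.1,degrees=True)*R.from_euler('y',15,degrees=True)*R.from_euler('x',180,degrees=True)
rows(interp(np.array([304,-66.5,200.]),A,8))
E
```

```text
lin [[-22.6, -8.7, -17.7], [-45.1, -17.5, -35.4], [-67.7, -26.2, -53.2], [-90.3, -35.0, -70.9], [-112.8, -43.7, -88.6], [-135.4, -52.5, -106.3], [-157.9, -61.2, -124.0], [-180.5, -70.0, -141.8]]
tw [[0.1, 1.8, 0.0], [0.2, 3.7, 0.1], [0.3, 5.5, 0.1], [0.5, 7.4, 0.1], [0.6, 9.2, 0.1], [0.7, 11.0, 0.2], [0.8, 12.9, 0.2], [0.9, 14.7, 0.2]]
speed frac 0.29 err 0.0 margin [2.31 0.4  1.21 0.16 1.27 0.8  2.86]
```

```bash
python3 -m inch '{"linear":[[-22.5,-9,-18],[-45,-17.5,-35],[-68,-26,-53],[-90,-35,-71],[-113,-44,-89],[-135.5,-52.5,-106],[-158,-61,-124],[-180.5,-70,-142]],"twist":[[0.1,1.8,0],[0.2,3.7,0.1],[0.3,5.5,0.1],[0.5,7.4,0.1],[0.6,9.2,0.1],[0.7,11,0.2],[0.8,12.9,0.2],[0.9,14.7,0.2]],"claw":[0,0,0,0,0,0,0,0]}' 40
python3 -m inch '{"linear":[[0,0,-15],[0,0,-30],[0,0,-45],[0,0,-60],[0,0,-75],[0,0,-88],[0,0,-97],[0,0,-105]],"twist":[[0,0,0],[0,0,0],[0,0,0],[0,0,0],[0,0,0],[0,0,0],[0,0,0],[0,0,0]],"claw":[0,0,0,0,0,0,0,0]}' 40
python3 - <<'E'
from h import *
cv2.imwrite('pics/w47.png',arm.get_image('wrist'))
im=arm.get_image('scene');cv2.imwrite('pics/s47.png',cv2.resize(im[60:260,200:450],(750,600)))
E
```

```text
clock: 57.0
tool_pos: [303.2, -66.3, 199.3]
tcp_rot: [-3.141, 0.262, -0.071]
ft_force: [0.4, -0.7, -0.5]
grip_width: 0.001
clock: 57.67
tool_pos: [304.1, -66.0, 94.2]
tcp_rot: [3.141, 0.262, -0.071]
ft_force: [0.6, 0.2, -0.5]
grip_width: -0.003
```

```bash
python3 -m inch '{"linear":[[8,-0.6,0],[16,-1.2,0],[22,-1.6,0],[28,-2,0],[34,-2.4,0],[40,-2.9,0],[46,-3.3,0],[52,-3.7,0]],"twist":[[0,0,0],[0,0,0],[0,0,0],[0,0,0],[0,0,0],[0,0,0],[0,0,0],[0,0,0]],"claw":[0,0,0,0,0,0,0,0]}' 40
python3 -m inch '{"linear":[[3,-0.2,0],[6,-0.4,0],[9,-0.6,0],[11,-0.8,0],[13,-0.9,0],[14.5,-1,0],[15.5,-1.1,0],[16,-1.1,0]],"twist":[[0,0,0],[0,0,0],[0,0,0],[0,0,0],[0,0,0],[0,0,0],[0,0,0],[0,0,0]],"claw":[0,0,0,0,0,0,0,0]}' 40
python3 -m inch '{"linear":[[-4,0,0],[-12,0,0],[-18,0,10],[-18,0,40],[-18,0,80],[0,10,120],[30,25,160],[60,40,190]],"twist":[[0,0,0],[0,0,0],[0,0,0],[0,0,0],[0,-2,0],[0,-5,0],[-0.5,-10,0],[-1,-15,0]],"claw":[0,0,0,0,0,0,0,0]}' 40
python3 - <<'E'
from h import *
print(dto([489,7,350],[180,0,-4.1]))
E
```

```text
clock: 58.43
tool_pos: [353.4, -69.2, 95.1]
tcp_rot: [-3.141, 0.269, -0.071]
ft_force: [-9.3, 1.2, 9.2]
grip_width: -0.002
clock: 59.1
tool_pos: [369.5, -70.3, 95.1]
tcp_rot: [-3.141, 0.268, -0.071]
ft_force: [-8.5, -0.2, 8.1]
grip_width: -0.003
clock: 59.77
tool_pos: [422.4, -36.3, 276.0]
tcp_rot: [-3.14, -0.009, -0.073]
ft_force: [0.5, 0.3, 0.7]
grip_width: -0.003
(array([66.6, 43.3, 74. ]), array([-0.1,  0.5,  0.1]))
```

```bash
python3 -m inch '{"linear":[[17,10,20],[34,22,40],[50,33,60],[66,43,74],[66,43,74],[66,43,74],[66,43,74],[66,43,74]],"twist":[[0,0.5,0],[0,0.5,0],[0,0.5,0],[0,0.5,0],[0,0.5,0],[0,0.5,0],[0,0.5,0],[0,0.5,0]],"claw":[0,0,0,0,0,0,0,0]}' 40
cat >> meas.py <<'E'
def snap(f,x=0,y=0):
    s=arm.sense();im=arm.get_image('wrist');cv2.imwrite(f,im)
    np.savez(f+'.npz',p=s['tool_pos'],r=s['tcp_rot'])
    L=[(-115,85),(115,85),(115,-85),(-115,-85)]
    P=[list(Rm@(np.array(l)+[x,y])+C)+[93] for l in L]
    q=np.round(proj('wrist',P,s)).astype(int);print(q.tolist())
    tiles(im,q,f.replace('w','z'))
def load(f): 
    d=np.load(f+'.npz'); return {'tool_pos':d['p'],'tcp_rot':d['r']}
E
python3 - <<'E'
from meas import *
snap('pics/w48.png',0,4)
E
```

```text
clock: 60.43
tool_pos: [486.1, 6.2, 346.1]
tcp_rot: [3.141, 0.009, -0.071]
ft_force: [-1.2, -0.5, 0.1]
grip_width: 0.002
[[222, 196], [475, 197], [456, 358], [234, 357]]
```

```bash
python3 - <<'E'
from meas import *
s=load('pics/w48.png');print(s)
meas([(216.5,196.6),(467.6,198.5),(448.8,359.1),(227,357)],s)
for p in((226.5,67),(474,66.5)): print(((at_z('wrist',p,73,s)[:2]-C)@Rm))
E
```

```text
{'tool_pos': array([486.14739832,   6.21246113, 346.14587889]), 'tcp_rot': array([ 3.14142263,  0.00921192, -0.07141113])}
[497.89989815 -82.30282591] -0.07833255175442137 [[-0.6  0.3]
 [ 0.3  0.2]
 [ 0.2 -0.5]
 [ 0.1 -0. ]]
cover in chassis [-6.54255186  3.13463872] -0.36282848907650994
[-107.54834035  199.33059771]
[107.72155072 199.22061997]
```

```bash
python3 - <<'E'
from nxt import *
A=R.from_euler('z',-4.1,degrees=True)*R.from_euler('y',15,degrees=True)*R.from_euler('x',180,degrees=True)
rows(interp(np.array([345,-74,180.]),A,8))
E
```

```text
lin [[-17.7, -10.0, -20.8], [-35.3, -20.1, -41.6], [-53.0, -30.1, -62.3], [-70.6, -40.1, -83.1], [-88.3, -50.1, -103.9], [-105.9, -60.2, -124.7], [-123.6, -70.2, -145.4], [-141.2, -80.2, -166.2]]
tw [[0.1, 1.8, -0.0], [0.3, 3.6, -0.0], [0.4, 5.4, -0.0], [0.5, 7.2, -0.0], [0.7, 9.0, -0.0], [0.8, 10.8, -0.0], [0.9, 12.6, -0.0], [1.0, 14.4, -0.0]]
speed frac 0.26 err 0.0 margin [2.32 0.51 1.2  0.23 1.23 0.83 2.81]
```

```bash
python3 -m inch '{"linear":[[-17.5,-10,-21],[-35,-20,-42],[-53,-30,-62],[-70.5,-40,-83],[-88,-50,-104],[-106,-60,-125],[-123.5,-70,-145],[-141,-80,-166]],"twist":[[0.1,1.8,0],[0.3,3.6,0],[0.4,5.4,0],[0.5,7.2,0],[0.7,9,0],[0.8,10.8,0],[0.9,12.6,0],[1,14.4,0]],"claw":[0,0,0,0,0,0,0,0]}' 40
python3 -m inch '{"linear":[[0,0,-20],[0,0,-40],[0,0,-60],[0,0,-75],[0,0,-85],[4,0,-85],[9,0,-85],[14,-0.5,-85]],"twist":[[0,0,0],[0,0,0],[0,0,0],[0,0,0],[0,0,0],[0,0,0],[0,0,0],[0,0,0]],"claw":[0,0,0,0,0,0,0,0]}' 40
```

```text
clock: 61.15
tool_pos: [344.7, -73.7, 180.1]
tcp_rot: [-3.141, 0.261, -0.071]
ft_force: [0.4, 0.5, -0.9]
grip_width: 0.0
clock: 61.82
tool_pos: [361.3, -73.7, 96.6]
tcp_rot: [3.142, 0.258, -0.071]
ft_force: [0.0, -0.3, -0.1]
grip_width: 0.002
```

```bash
python3 -m inch '{"linear":[[3,-0.2,-1],[6,-0.4,-1],[8,-0.6,-1],[10,-0.7,-1],[12,-0.9,-1],[14,-1,-1],[15.3,-1,-1],[15.5,-1,-1]],"twist":[[0,0,0],[0,0,0],[0,0,0],[0,0,0],[0,0,0],[0,0,0],[0,0,0],[0,0,0]],"claw":[0,0,0,0,0,0,0,0]}' 40
python3 -m inch '{"linear":[[-4,0,0],[-12,0,0],[-18,0,10],[-18,0,40],[-18,0,80],[0,10,120],[30,30,160],[60,50,190]],"twist":[[0,0,0],[0,0,0],[0,0,0],[0,0,0],[0,-2,0],[0,-5,0],[-0.5,-10,0],[-1,-15,0]],"claw":[0,0,0,0,0,0,0,0]}' 40
python3 - <<'E'
from h import *
print(dto([513,30,250],[180,0,-4.1]))
E
```

```text
clock: 62.48
tool_pos: [371.9, -74.3, 95.2]
tcp_rot: [-3.141, 0.268, -0.071]
ft_force: [-9.6, 0.6, 8.9]
grip_width: -0.002
clock: 63.15
tool_pos: [424.0, -33.4, 274.1]
tcp_rot: [-3.139, -0.01, -0.073]
ft_force: [0.6, 0.0, -0.7]
grip_width: 0.0
(array([ 89. ,  63.4, -24.1]), array([-0.1,  0.6,  0.1]))
```

```bash
python3 -m inch '{"linear":[[20,15,-10],[45,30,-15],[70,48,-24],[89,63,-24],[89,63,-55],[89,63,-90],[89,63,-125],[89,63,-155]],"twist":[[0,0.3,0],[0,0.6,0],[0,0.6,0],[0,0.6,0],[0,0.6,0],[0,0.6,0],[0,0.6,0],[0,0.6,0]],"claw":[0,0,0,0,0,0,0,0]}' 40
python3 - <<'E'
from meas import *
s=arm.sense();print((s['tool_pos'][:2]-C)@Rm)
print(dto(list(Rm@np.array([-4,103])+C)+[94],[180,0,-4.1]))
print(dto(list(Rm@np.array([-4,95])+C)+[94],[180,0,-4.1]))
E
```

```text
clock: 63.82
tool_pos: [511.4, 30.0, 114.5]
tcp_rot: [3.142, 0.008, -0.07]
ft_force: [1.1, 0.1, -0.0]
grip_width: -0.001
[ -1.18100695 116.08037231]
(array([ -3.8, -12.8, -20.5]), array([-0. , -0.4, -0.1]))
(array([ -4.3, -20.8, -20.5]), array([-0. , -0.4, -0.1]))
```

```bash
python3 -m inch '{"linear":[[-2,-4,-8],[-3.8,-10,-18],[-3.8,-12.8,-20.5],[-4,-15,-20.5],[-4.1,-17,-20.5],[-4.2,-19,-20.5],[-4.3,-20.8,-20.5],[-4.3,-20.8,-20.5]],"twist":[[0,0,0],[0,0,0],[0,0,0],[0,0,0],[0,0,0],[0,0,0],[0,0,0],[0,0,0]],"claw":[0,0,0,0,0,0,0,0]}'; python3 -c "
from meas import C,Rm
from bench import arm
import numpy as np
s=arm.sense();p=np.array(s['tool_pos']);print((Rm.T@np.append(p[:2]-C[:2],0)[:Rm.shape[0]]) if 1 else 0,s['ft_force'])"
```

```text
clock: 64.48
tool_pos: [508.7, 9.9, 97.0]
tcp_rot: [-3.14, 0.005, -0.07]
ft_force: [0.7, 2.6, 3.1]
grip_width: -0.005
[-2.38049259 95.87204711] [0.65989746 2.64739948 3.05221605]
```

```bash
python3 -m inch '{"linear":[[0,6,0],[0,16,2],[0,16,35],[0,12,75],[-5,5,115],[-10,0,155],[-15,-2,195],[-19.7,-2.9,230]],"twist":[[0,0,0],[0,0,0],[0,0,0],[0,0,0],[0,0,0],[0,0,0],[0,0,0],[0,0,0]],"claw":[0,0,0,0,0,0,0,0]}'; python3 -m inch '{"linear":[[0,0,20],[0,0,23],[0,0,23],[0,0,23],[0,0,23],[0,0,23],[0,0,23],[0,0,23]],"twist":[[0,0,0],[0,0,0],[0,0,0],[0,0,0],[0,0,0],[0,0,0],[0,0,0],[0,0,0]],"claw":[0,0,0,0,0,0,0,0]}'; cat meas.py; python3 -c "
from meas import *
snap(49,-4,0)"
```

```text
clock: 65.15
tool_pos: [487.6, 6.0, 328.6]
tcp_rot: [3.142, 0.006, -0.071]
ft_force: [0.7, -0.6, -0.9]
grip_width: -0.004
clock: 65.82
tool_pos: [487.8, 6.2, 347.9]
tcp_rot: [3.141, 0.009, -0.07]
ft_force: [0.0, 0.4, -0.1]
grip_width: 0.004
from h import *
C=np.array([504.2,-85.9]);b=-.072;Rm=np.array([[np.cos(b),-np.sin(b)],[np.sin(b),np.cos(b)]])
def meas(cor,s):
    c=[at_z('wrist',p,93,s) for p in cor]
    t,a,r=fit(c,[(-115,85),(115,85),(115,-85),(-115,-85)]);print(t,a,r)
    print('cover in chassis',(t-C)@Rm,np.degrees(a-b))
def tiles(im,P,f):
    t=[cv2.resize(im[y-18:y+18,x-18:x+18],(190,190),interpolation=cv2.INTER_CUBIC) for x,y in P]
    cv2.imwrite(f,np.hstack(t))
def snap(f,x=0,y=0):
    s=arm.sense();im=arm.get_image('wrist');cv2.imwrite(f,im)
    np.savez(f+'.npz',p=s['tool_pos'],r=s['tcp_rot'])
    L=[(-115,85),(115,85),(115,-85),(-115,-85)]
    P=[list(Rm@(np.array(l)+[x,y])+C)+[93] for l in L]
    q=np.round(proj('wrist',P,s)).astype(int);print(q.tolist())
    tiles(im,q,f.replace('w','z'))
def load(f): 
    d=np.load(f+'.npz'); return {'tool_pos':d['p'],'tcp_rot':d['r']}Traceback (most recent call last):
  File "<string>", line 3, in <module>
    snap(49,-4,0)
    ~~~~^^^^^^^^^
  File "meas.py", line 11, in snap
    s=arm.sense();im=arm.get_image('wrist');cv2.imwrite(f,im)
                                            ~~~~~~~~~~~^^^^^^
cv2.error: OpenCV(4.12.0) :-1: error: (-5:Bad argument) in function 'imwrite'
> Overload resolution failed:
>  - Expected 'filename' to be a str or path-like object
>  - Expected 'filename' to be a str or path-like object
```

```bash
ls pics | tail -4; ls pics/*49*
```

```text
z41.png
z46.png
z48.png
z5.pngls: cannot access 'pics/*49*': No such file or directory
```

```bash
python3 -c "
from meas import *
snap('pics/w49.png',-4,0)"
```

```text
[[217, 200], [467, 201], [449, 361], [229, 359]]
```

View pics/z49.png

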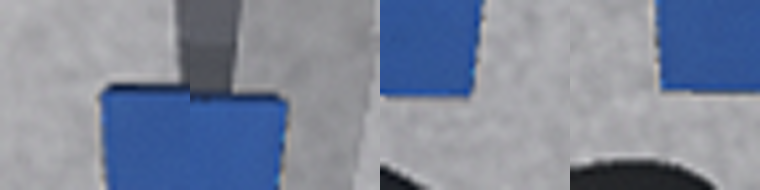

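View pics/w49.png

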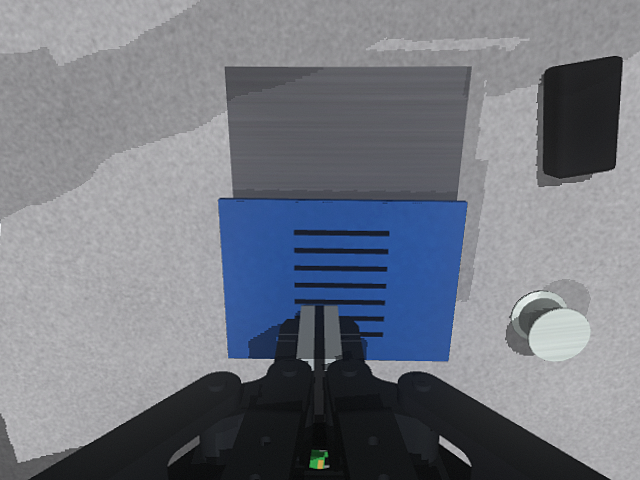

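```bash
python3 -c "
from meas import *
s=load('pics/w49.png')
meas([(218.9,200.75),(467,202.5),(448.6,361.4),(228.4,358.4)],s)
meas([(218.9,199.5),(467,201.2),(448.6,361.4),(228.4,358.4)],s)
for x in (-108,108):
  print(proj('wrist',[list(Rm@[x,200]+C)+[73]],s))
st=arm.sense()
R=Rotation.from_euler('z',-4.1,degrees=True)*Rotation.from_euler('y',15,degrees=True)*Rotation.from_euler('x',180,degrees=True) if 'Rotation' in dir() else None
print(R, dto([345,-74,180],[180,15,-4.1]))"
```

```text
[500.38031144 -86.28659077] -0.07926494637439542 [[-0.9  0.9]
 [ 0.8  0.2]
 [ 0.2 -0.5]
 [-0.  -0.7]]
cover in chassis [-3.78198171 -0.66036918] -0.41625076564172714
[500.41127875 -85.68882068] -0.07914048502623823 [[-1.1  0.3]
 [ 0.8 -0.4]
 [ 0.2  0.1]
 [ 0.  -0.1]]
cover in chassis [-3.7940969  -0.06192012] -0.4091196556798118
[[224.47629453  66.33526753]]
[[471.67029644  65.98158043]]
None (array([-142.9,  -80.2, -168.3]), array([ 1. , 14.5, -0.1]))
```

```bash
python3 -m inch '{"linear":[[-15,-5,-5],[-35,-15,-15],[-60,-30,-35],[-85,-45,-60],[-105,-60,-90],[-125,-75,-120],[-140,-85,-145],[-144,-89,-165]],"twist":[[0,2,0],[0.2,4,0],[0.4,6,0],[0.6,8,0],[0.8,10,0],[0.9,12,0],[1,14,-0.1],[1,14.5,-0.1]],"claw":[0,0,0,0,0,0,0,0]}'; python3 -c "
from h import *
print(dto([350,-82,96],[180,15,-4.1]),dto([378,-84,96],[180,15,-4.1]))"
```

```text
clock: 66.58
tool_pos: [340.2, -84.1, 182.1]
tcp_rot: [3.141, 0.267, -0.075]
ft_force: [0.8, 0.6, -0.3]
grip_width: 0.002
(array([  9.8,   2.1, -86.1]), array([-0. , -0.3,  0.2])) (array([ 37.8,   0.1, -86.1]), array([-0. , -0.3,  0.2]))
```

```bash
python3 -m inch '{"linear":[[0,0,-25],[0,0,-55],[0,0,-80],[0,0,-86],[0,0,-86],[0,0,-86],[0,0,-86],[0,0,-86]],"twist":[[0,0,0],[0,0,0],[0,0,0],[0,0,0],[0,0,0],[0,0,0],[0,0,0],[0,0,0]],"claw":[0,0,0,0,0,0,0,0]}'; python3 -c "
from h import *
print(dto([375,-84,96],[180,15,-4.1]))"
```

```text
clock: 67.25
tool_pos: [344.9, -82.8, 98.9]
tcp_rot: [3.142, 0.259, -0.072]
ft_force: [0.4, -0.2, 0.2]
grip_width: 0.001
(array([30.1, -1.2, -2.9]), array([0. , 0.2, 0. ]))
```

```bash
python3 -m inch '{"linear":[[8,-0.5,-2],[16,-1,-2],[22,-1,-2],[26,-1,-2],[28,-1.1,-2],[30,-1.2,-2],[32,-1.2,-2],[32,-1.2,-2]],"twist":[[0,0,0],[0,0,0],[0,0,0],[0,0,0],[0,0,0],[0,0,0],[0,0,0],[0,0,0]],"claw":[0,0,0,0,0,0,0,0]}'
```

```text
clock: 67.92
tool_pos: [372.6, -83.7, 95.8]
tcp_rot: [-3.141, 0.27, -0.072]
ft_force: [-8.0, 0.1, 8.5]
grip_width: -0.002
```

```bash
python3 -m inch '{"linear":[[0.7,0,0],[1.4,-0.1,0],[2,-0.1,0],[2.5,-0.2,0],[2.5,-0.2,0],[2.5,-0.2,0],[2.5,-0.2,0],[2.5,-0.2,0]],"twist":[[0,0,0],[0,0,0],[0,0,0],[0,0,0],[0,0,0],[0,0,0],[0,0,0],[0,0,0]],"claw":[0,0,0,0,0,0,0,0]}'
```

```text
clock: 68.58
tool_pos: [374.5, -83.9, 95.8]
tcp_rot: [-3.141, 0.27, -0.073]
ft_force: [-9.0, 0.7, 9.1]
grip_width: 0.0
```

Nearly there; one more small step, then retreat.

```bash
python3 -m inch '{"linear":[[0.6,0,0],[1,0,0],[1,0,0],[1,0,0],[-4,0,0],[-12,0,1],[-18,0,10],[-18,0,40]],"twist":[[0,0,0],[0,0,0],[0,0,0],[0,0,0],[0,0,0],[0,0,0],[0,0,0],[0,0,0]],"claw":[0,0,0,0,0,0,0,0]}';python3 -m inch '{"linear":[[0,0,35],[0,5,70],[15,15,100],[35,35,130],[60,50,155],[90,65,180],[115,80,200],[131,89,213]],"twist":[[0,-1,0],[0,-3,0],[-0.2,-5,0],[-0.4,-7,0],[-0.6,-9,0],[-0.8,-11,0],[-1,-13,0],[-1,-15,0]],"claw":[0,0,0,0,0,0,0,0]}';python3 -m inch '{"linear":[[0,0,0],[0,0,0],[0,0,0],[0,0,0],[0,0,0],[0,0,0],[0,0,0],[0,0,0]],"twist":[[0,0,0],[0,0,0],[0,0,0],[0,0,0],[0,0,0],[0,0,0],[0,0,0],[0,0,0]],"claw":[0,0,0,0,0,0,0,0]}';python3 -c "
from meas import *
snap('pics/w50.png',0,0)"
```

```text
clock: 69.25
tool_pos: [356.9, -83.8, 133.9]
tcp_rot: [3.14, 0.269, -0.073]
ft_force: [0.2, 0.3, -0.3]
grip_width: 0.002
clock: 69.92
tool_pos: [494.2, 7.0, 351.4]
tcp_rot: [-3.139, -0.008, -0.07]
ft_force: [0.3, 0.0, 0.2]
grip_width: 0.0
clock: 70.58
tool_pos: [491.3, 4.6, 348.6]
tcp_rot: [-3.141, -0.001, -0.072]
ft_force: [-0.6, -0.2, 0.3]
grip_width: 0.002
[[215, 199], [464, 199], [447, 359], [227, 359]]
```

View pics/z50.png

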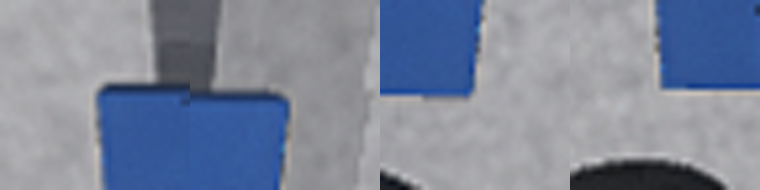

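```bash
python3 -c "
from meas import *
s=load('pics/w50.png')
q=[[215, 199], [464, 199], [447, 359], [227, 359]]
d=[(101,99),(97,102),(94,96),(91,89)]
meas([(a-18+u/5.28,b-18+v/5.28) for (a,b),(u,v) in zip(q,d)],s)
print(dto([470,335,300],[180,0,15]), arm.sense()['joints'])"; cat nxt.py | head -40
```

```text
[504.22837794 -86.25477874] -0.07876448993282058 [[-0.7  1. ]
 [ 0.6  0.2]
 [-0.  -0.5]
 [ 0.2 -0.7]]
cover in chassis [ 0.05382642 -0.3518181 ] -0.3875767237093532
(array([-21.4, 330.3, -48.7]), array([-0.1,  0. , 19.1])) [-0.37143038  0.08816027  0.31752007  1.8708398  -0.0305755   1.18621722
 -0.11600216]
import sys
from plan import *
from bench import arm
AL,XG,SG_=np.radians(20),-45,1
def rows(targets,simcheck=True):
    s=arm.sense();p0=s['tool_pos'];a0=R.from_euler('xyz',s['tcp_rot'])
    q=s['joints'].copy();mx=0;er=0
    lin=[];tw=[]
    for P,A in targets:
        lin.append(np.round(P-p0,1).tolist());tw.append(np.round((A*a0.inv()).as_rotvec(degrees=True),1).tolist())
        q2,e,an=track(q,P,A,n=6);mx=max(mx,(np.abs(q2-q)*12/VM).max());er=max(er,e);q=q2
    print('lin',lin);print('tw',tw);print('speed frac %.2f err %.1f'%(mx,er),'margin',np.round(np.minimum(q-LO,HI-q),2))
def interp(P1,A1,n=8,off=0):
    s=arm.sense();p0=s['tool_pos'];a0=R.from_euler('xyz',s['tcp_rot']);rv=(A1*a0.inv()).as_rotvec()
    return [(p0+(P1-p0)*t,R.from_rotvec(rv*t)*a0) for t in np.linspace(0,1,n+1)[1:]]
```

```bash
python3 -m inch '{"linear":[[-1,20,0],[-3,55,-5],[-6,95,-10],[-10,135,-20],[-14,175,-30],[-18,215,-40],[-21,255,-48],[-21,290,-48]],"twist":[[0,0,2],[0,0,5],[0,0,8],[0,0,11],[0,0,14],[0,0,17],[0,0,19],[0,0,19]],"claw":[0,0,0,0,0,0,0,0]}';python3 -m inch '{"linear":[[0,30,0],[0,47,0],[0,47,0],[0,47,0],[0,47,0],[0,47,0],[0,47,0],[0,47,0]],"twist":[[0,0,0],[0,0,0],[0,0,0],[0,0,0],[0,0,0],[0,0,0],[0,0,0],[0,0,0]],"claw":[0,0,0,0,0,0,0,0]}';python3 -c "
from h import *
s=arm.sense()
for c in('top','scene','wrist'):
    im=arm.get_image(c);cv2.imwrite('pics/51%s.png'%c,im)
    r=arm.place_of('isolator_tip',c)[:2];print(c,r, proj(c,[[533,362,83],[543,361,83]],s).tolist())
print(dto([475,342,180],[180,0,15]))"
```

```text
clock: 71.3
tool_pos: [468.1, 298.0, 299.0]
tcp_rot: [-3.141, 0.002, 0.264]
ft_force: [1.0, -0.4, -0.3]
grip_width: -0.0
clock: 71.97
tool_pos: [470.9, 340.7, 301.1]
tcp_rot: [-3.141, -0.002, 0.258]
ft_force: [-0.4, -0.9, 0.2]
grip_width: -0.0
top [{'position': [174.4, 248.7], 'confidence': 0.5}] [[171.03778057892464, 250.41178109307629], [171.58781582302885, 246.38289337949772]]
scene [{'position': [502.1, 273.7], 'confidence': 0.45}] [[501.086992348163, 272.94544583129897], [499.128580982106, 276.8904802119225]]
wrist [{'position': [400.8, 202.1], 'confidence': 0.95}] [[396.7164253063705, 197.98795753549138], [407.78148478719845, 202.1057713832726]]
(array([   4.5,    0.3, -120.8]), array([-0.1,  0. ,  0.1]))
```

View pics/51wrist.png

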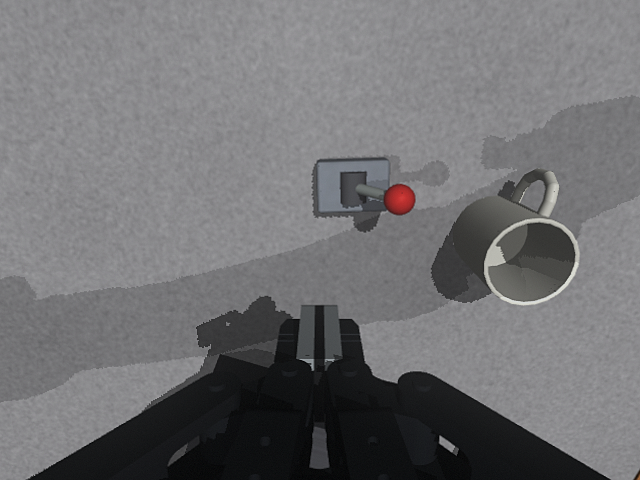

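```bash
python3 -c "
from h import *
s=arm.sense()
b=at_z('wrist',(399,199),84,s);print('ball',b)
for z in (20,30,40):
  cs=[at_z('wrist',p,z,s) for p in [(319,158),(390,160),(390,215),(316,214)]]
  cs=np.array(cs)[:,:2];c=cs.mean(0);d=cs[1]-cs[0]+cs[2]-cs[3];a=np.arctan2(d[1],d[0]);print(z,cs.round(0).tolist(),c,np.degrees(a),(b[:2]-c)@[np.cos(a),np.sin(a)],(b[:2]-c)@[-np.sin(a),np.cos(a)])
"
```

```text
ball [534.22686216 362.95776131  84.        ]
20 [[464.0, 371.0], [530.0, 386.0], [546.0, 335.0], [475.0, 317.0]] [503.59302574 352.137593  ] 13.596630500249768 32.31897662762422 3.315377238817902
30 [[463.0, 372.0], [528.0, 387.0], [544.0, 337.0], [474.0, 319.0]] [502.28406416 353.79708507] 13.596630500249773 33.20113271890992 1.3946755528218011
40 [[463.0, 373.0], [526.0, 388.0], [542.0, 339.0], [474.0, 322.0]] [500.97510258 355.45657713] 13.596630500249715 34.08328881019567 -0.5260261331742188
```

```bash
python3 -m inch '{"linear":[[1,0,-30],[3,0,-65],[4,0,-100],[4,0,-140],[4,0,-175],[4,0,-205],[4,0,-213],[4,0,-213]],"twist":[[0,0,0],[0,0,0],[0,0,0],[0,0,0],[0,0,0],[0,0,0],[0,0,0],[0,0,0]],"claw":[0,0,0,0,0,0,0,0]}';python3 -c "
from h import *
print(dto([500,351,88],[180,0,15]))"
```

```text
clock: 72.93
tool_pos: [473.1, 340.8, 85.4]
tcp_rot: [3.14, 0.004, 0.26]
ft_force: [0.3, -0.6, -0.2]
grip_width: 0.002
(array([26.9, 10.2,  2.6]), array([ 0.1, -0.2,  0.1]))
```

```bash
python3 -m inch '{"linear":[[8,3,2],[18,7,3],[26,10.5,3],[31,12,3],[34,13.5,3],[37,14.5,3],[40,15.5,3],[42,16,3]],"twist":[[0,0,0],[0,0,0],[0,0,0],[0,0,0],[0,0,0],[0,0,0],[0,0,0],[0,0,0]],"claw":[0,0,0,0,0,0,0,0]}'
```

```text
clock: 73.6
tool_pos: [511.3, 356.4, 92.1]
tcp_rot: [3.14, 0.011, 0.26]
ft_force: [-20.9, -9.0, 23.9]
grip_width: 0.004
```

```bash
python3 -m inch '{"linear":[[-10,-3,0],[-30,-8,0],[-45,-12,5],[-45,-12,40],[-45,-12,80],[-45,-12,120],[-45,-12,160],[-43,-16,200]],"twist":[[0,0,0],[0,0,0],[0,0,0],[0,0,0],[0,0,0],[0,0,0],[0,0,0],[0,0,0]],"claw":[0,0,0,0,0,0,0,0]}';python3 -m inch '{"linear":[[0,0,5],[0,0,10],[0,0,10],[0,0,10],[0,0,10],[0,0,10],[0,0,10],[0,0,10]],"twist":[[0,0,0],[0,0,0],[0,0,0],[0,0,0],[0,0,0],[0,0,0],[0,0,0],[0,0,0]],"claw":[0,0,0,0,0,0,0,0]}';python3 -c "
from h import *
s=arm.sense()
for c in('top','scene','wrist'):
    im=arm.get_image(c);cv2.imwrite('pics/52%s.png'%c,im)
    hsv=cv2.cvtColor(im,cv2.COLOR_BGR2HSV);m=((hsv[...,0]<8)|(hsv[...,0]>172))&(hsv[...,1]>150)&(hsv[...,2]>60)
    n,l,st,ce=cv2.connectedComponentsWithStats(m.astype(np.uint8))
    print(c,[(ce[i].round(1).tolist(),int(st[i,4])) for i in range(1,n) if st[i,4]>25])
"; 
```

```text
clock: 74.27
tool_pos: [472.6, 342.5, 293.4]
tcp_rot: [-3.14, -0.001, 0.261]
ft_force: [0.4, 0.7, 0.8]
grip_width: -0.001
clock: 74.93
tool_pos: [473.3, 341.7, 299.9]
tcp_rot: [-3.141, 0.0, 0.26]
ft_force: [0.3, -0.3, 0.6]
grip_width: 0.001
top [([171.5, 250.1], 66)]
scene [([501.7, 273.5], 124)]
wrist [([396.2, 198.5], 721)]
```

View pics/52top.png

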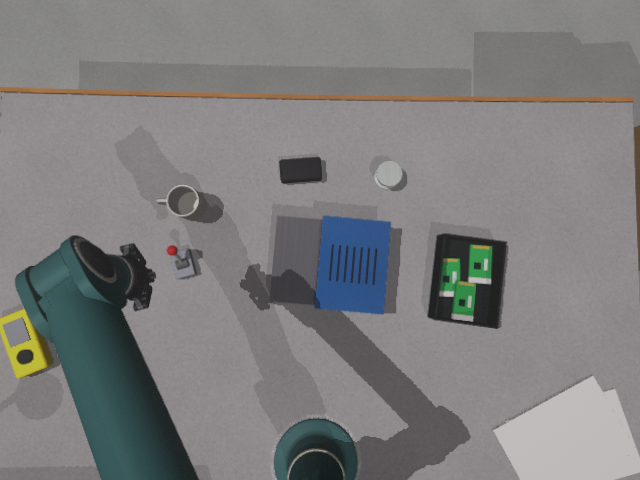

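View pics/52scene.png

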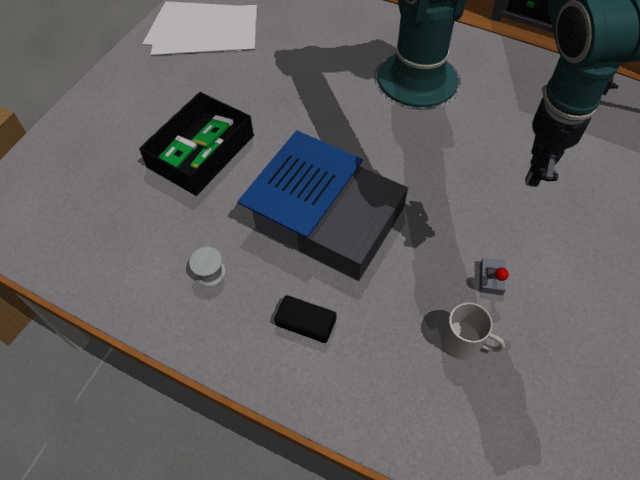

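View pics/52wrist.png

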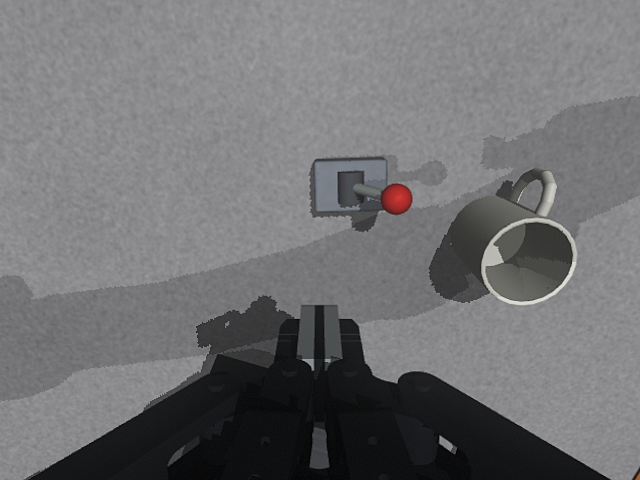

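```bash
python3 -c "
from bench import arm
s=arm.sense();print(s['tool_pos'],s['ft_force'],s['qvel']);print(arm.sign_off())"
```

```text
[473.46700601 341.82686112 300.45137116] [-0.24523843  0.79198387 -0.297302  ] [-0.0003442  -0.00447473 -0.00092039 -0.00186274 -0.00047923  0.00054992
  0.00170275]
the job is handed in; nothing more can be done
None
```

I finished the job and handed it in at about 75 s: the isolator is off, the cards are in the tote, and the cover is on the bay. No verdict came back.

- **Isolator:** I switched it off first. One measurement put the ball about 7 mm short of its full travel, so I pushed it again at the end. The ball didn't move and pushed back with about 23 N, so I take it to be at its stop. It measures 32–34 mm past the base centre, where 34 mm is fully off.
- **Cards:** Only three were present. All three lie in the tote below its rim.
- **Cover:** I turned it over and lowered it yellow inside down. The scenario then knocked it about 50 mm aside, and I pushed it back with the fingers. The last check put it within 0.5 mm of centre and 0.4° of square, flat on the rim.
- **Bystanders:** In the last pictures, the mug, spool and adapter look to be where they were. The arm was at rest and clear of everything.

**What went wrong:**
- **Card and tote wall:** The second card hit the tote wall while being carried, at about 50 N on the wrist (the limit is 120 N). It slipped in the grip but went in fine, and I saw no shift of the tote.
- **Third card:** It had to be pressed down flat with the fingertips.

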